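# Batch the loose sensors on the counting scale

## Robot

A 7-joint arm with a two-finger parallel gripper is mounted at the origin on the work surface. World frame = base frame: x ahead of the robot, y to its left, z up, the work surface at z = 0. Lengths are in m, angles in rad, forces in N, time in s.
With the tool pointing down it reaches from about 0.425 to 0.875 m from the base axis. Payload 8.4 kg.
Tool frame: the origin (TCP) lies between the finger pads; the fingertips stand ahead of it and the grasp point (between the pads) lies 6 mm ahead of it (bot.finger_overhang is the z of the fingertips in the tool frame, in m); z points along the fingers, y is the line along which they close (so a half turn about z gives the same grasp; the last joint's range is limited). The gripper opens to 85 mm and grips with 20 to 120 N. Pads are 22 mm wide; open, the fingers measure 114 mm over their backs; the gripper's body (76 mm by 85 mm) begins 54 mm behind the grasp point. The pads swing forward as they close: fully open they stand 13 mm farther back than shut.
Start: joints at [-1.444, 0.333, 0.04, 1.465, -0.013, 1.343, -0.059], TCP at [0.146, 0.633, 0.222] pointing down, gripper open.
Joint ranges: [-2.58, 2.58], [-0.38, 2.09], [-1.3, 1.39], [0.25, 2.4], [-1.5, 4.64], [0.08, 2.09], [-2.65, 2.65]. Speed limits (rad/s): [2.22, 2.22, 2.79, 2.79, 3.14, 3.14, 3.14].

## Interface

Orientations are given as a unit quaternion [w, x, y, z].
In Python, from station import bot gives the robot as it stands. The module is installed in compiled form; this text tells all that it offers.
- The arm moves only by the tool arm_command, never from a script. Its argument "plan" is a list of rows, each an object of numbers: "wx", "wy", "wz": the turn, a rotation vector about the tool's x, y, z in units of 6 degrees (1.0 is 6 degrees); "tx", "ty", "tz": the shift along the tool's x, y, z in units of 30 mm (1.0 is 30 mm); "claw": the opening, from 0 (shut) to 1 (fully open). In form: [{"wx": .., "wy": .., "wz": .., "tx": .., "ty": .., "tz": .., "claw": ..}, ...]. A call has 1 to 20 rows; each row shifts and turns the commanded pose from where the row before left it, along the tool's axes as they then stand; what a row does not reach is not made up. A row lasts 1/10 s, in which the tool goes at most 50 mm and 8.59 degrees, less where a joint would pass 70% of its speed; a pose out of reach is approached as far as the arm can. A call is refused whole if a number of a shift passes 1 or a number of a turn 1, either way. A call with a gripper value outside its range is refused whole. The fingers move at their own pace and stop on an object; the grip force is fixed at half the most. Time passes only in rows, so rows that do not move let the fingers close. It gives the time, the measured TCP pose, the force, the opening and the grip force at its end, in the units of the state.
- bot.sense(): the state, without advancing time (a new reading comes with each control period).
- bot.grab_frame(name): name is "scene" or "top" or "wrist"; returns a dict with "img" (420x560x3 uint8, red, green, blue), "camera_matrix" (3x3 intrinsics, pixels), "k1" (the pictures are not rectified: a ray, as slopes to the right and down, at radius r is drawn at 1 + k1 r^2 times it, then the intrinsics apply), "xyz" and "rotation" of the camera in the world. Camera axes: x right, y down, z forward; pixel columns grow to the right and rows downward; lengths in m; the calibration is good to about 2 mm. A picture is of the moment at which its call begins. There is no depth.
- bot.sign_off(): hands the job in; it is judged then, once.
The state is a dict: "clock": time; "qpos": joint angles; "joint_velocities": joint speeds; "joint_torque": joint torques, N m; "eef_pos": TCP position; "ee_rot": TCP orientation; "ft_force": force on the tool from outside, world axes, zero at the start; "moment": the same for the moment, N m; "width": finger opening in m; "finger_force": force on a finger pad.
Only numpy, scipy, OpenCV 4.12 (cv2) and the standard library are available. Lean on these libraries where they do the work, as an engineer would, in place of code of your own. Each camera call takes 0.05 s, during which the arm holds its last target. There are 200 camera calls.

## Task

First raise the folded screen of the counting scale to about 60 degrees open and let go of it. Then, with the screen left standing there, drop every complete sensor (the ones with a brass flange and tip) lying loose on the bench into the tray on the scale and every bare grey connector housing into the small empty bin at the robot's right; last, fold the screen down flat again. Leave the other things on the bench where they are.

Things in the scene. Friction and masses are not known exactly. Their poses are not given: they have to be found in the camera images.
- scale: White counting scale fixed to the bench, base 250 (x) x 340 (y) x 50 high; origin under its centre, front faces -x. On its right half (-y) stands a steel pan with an open blue tray; on its left half (+y) a grey folding screen.
- tray_in (a point): Centre of the inner floor of the blue tray on the scale, 60 above the bench; axes as the scale's. Inside 182 (x) x 142 (y), walls 4 thick, rim 60 above this floor (120 above the bench).
- screen (a joint): Opening angle of the scale's folding screen, rad: 0 folded flat face down, grows as its front edge rises, stop at 2.0. Stiff hinge: stays where it is left (about 6 N at the bar).
- screen_hinge (a point): Middle of the screen's hinge line, at its far (+x) edge, 55 above the bench. Axes turn with the screen: y along the hinge, panel extends 160 to -x and 140 wide, top face 14 along z.
- screen_bar (a point): Middle of the steel lifting bar on the back of the screen: round, 10 diameter, 90 long along y, 35 clear above the panel, 125 from the hinge towards the front edge and 49 along the panel's z, so that when folded it is 104 above the bench. Axes turn with the screen.
- bin_in (a point): Centre of the inner floor (5 above the bench) of the small empty blue bin standing on the bench at the robot's right; inside 142 (x) x 132 (y), walls 4, rim 70 above the bench. x, y along its sides.
- sensor1: Grey plastic housing 40 long x 26 wide x 22 high, dark socket in its -x end, latch tabs; on its +x end a brass disc flange (30 diameter) and thin brass tip (12 diameter, 22 long); 70 long over all. Lies on its side. Origin on the long axis, 28 from the socket end, 15 above the bench: grip here across y, 26 wide. x runs along the part away from the socket. None if absent.
- sensor2: Grey plastic housing 40 long x 26 wide x 22 high, dark socket in its -x end, latch tabs; on its +x end a brass disc flange (30 diameter) and thin brass tip (12 diameter, 22 long); 70 long over all. Lies on its side. Origin on the long axis, 28 from the socket end, 15 above the bench: grip here across y, 26 wide. x runs along the part away from the socket. None if absent.
- sensor3: Grey plastic housing 40 long x 26 wide x 22 high, dark socket in its -x end, latch tabs; on its +x end a brass disc flange (30 diameter) and thin brass tip (12 diameter, 22 long); 70 long over all. Lies on its side. Origin on the long axis, 28 from the socket end, 15 above the bench: grip here across y, 26 wide. x runs along the part away from the socket. None if absent.
- sensor4: Grey plastic housing 40 long x 26 wide x 22 high, dark socket in its -x end, latch tabs; on its +x end a brass disc flange (30 diameter) and thin brass tip (12 diameter, 22 long); 70 long over all. Lies on its side. Origin on the long axis, 28 from the socket end, 15 above the bench: grip here across y, 26 wide. x runs along the part away from the socket. None if absent.
- sensor5: Grey plastic housing 40 long x 26 wide x 22 high, dark socket in its -x end, latch tabs; on its +x end a brass disc flange (30 diameter) and thin brass tip (12 diameter, 22 long); 70 long over all. Lies on its side. Origin on the long axis, 28 from the socket end, 15 above the bench: grip here across y, 26 wide. x runs along the part away from the socket. None if absent.
- housing1: Grey plastic housing 40 long x 26 wide x 22 high, dark socket in its -x end, latch tabs; on its +x end a grey collar (30 diameter, 6 thick), no brass, no tip; 46 long over all. Lies on its side. Origin on the long axis, 28 from the socket end, 15 above the bench: grip here across y, 26 wide. x runs along the part away from the socket. None if absent.
- housing2: Grey plastic housing 40 long x 26 wide x 22 high, dark socket in its -x end, latch tabs; on its +x end a grey collar (30 diameter, 6 thick), no brass, no tip; 46 long over all. Lies on its side. Origin on the long axis, 28 from the socket end, 15 above the bench: grip here across y, 26 wide. x runs along the part away from the socket. None if absent.
- housing3: Grey plastic housing 40 long x 26 wide x 22 high, dark socket in its -x end, latch tabs; on its +x end a grey collar (30 diameter, 6 thick), no brass, no tip; 46 long over all. Lies on its side. Origin on the long axis, 28 from the socket end, 15 above the bench: grip here across y, 26 wide. x runs along the part away from the socket. None if absent.
- tape: Roll of tape, 50 diameter, 19 high, lying among the parts; not to be moved. Origin under its centre.
- weight: Steel test weight, 38 diameter, 48 high, standing just beyond the parts; not to be moved. Origin under its centre.
- mug: White mug, 80 diameter, 90 high, beyond the parts; leave alone.
- flux: White plastic bottle, 48 diameter, 90 high, beyond the parts; leave alone.
- driver: Screwdriver lying near the robot at its right; leave alone.
- spanner: Wrench lying beyond the small bin; leave alone.
Things that resemble listed ones, but are neither listed nor needed, are in the scene too. Leave any green or purple look-alike of the sensor4 alone.

How it is judged:
By the outcome, as a careful person would: the job done as asked, in the order asked, and still so for the second after the job is handed in, with the robot touching nothing.
Of sensor1, sensor2, sensor3, sensor4, sensor5 only 4 to 5 are there at a start; the rules pass over those that are not, and their reading is None.
Of housing1, housing2, housing3 only 2 to 3 are there at a start; the rules pass over those that are not, and their reading is None.
At some moment in a run one of sensor1, sensor2, sensor3, sensor4, sensor5, housing1, housing2, housing3 may be knocked a few centimetres aside while the robot is not near it.
Once in a run the grip may slacken for a moment while it holds something.
It also fails if it takes over 208 s, if anything falls off the work surface, if the arm or the gripper's body presses on something with over 40 N, if the wrist force passes 120 N, or if a joint passes its speed limit or range.

## Working session

There is one attempt and no reset: what is moved stays moved. The work goes in short steps, Python scripts to look and compute and a tool call to move; the robot and the scene stay as the last step left them, time stands still between calls to the robot, and variables do not carry over. Pictures are saved under pics/ and viewed, at most 14 in all, crops included, and the job is handed in when it is done.

Besides the shell and the picture viewer there is one more tool, called after ">>>" by a JSON object that holds its "method" and its "body", one argument or row to a line. arm_command: Moves the arm, as the interface text tells. Its arguments: {"type":"object","properties":{"plan":{"type":"array","items":{"type":"object","properties":{"wx":{"type":"number"},"wy":{"type":"number"},"wz":{"type":"number"},"tx":{"type":"number"},"ty":{"type":"number"},"tz":{"type":"number"},"claw":{"type":"number"}}}}},"required":["plan"]}

```bash
mkdir -p pics; cat > h.py <<'E'
import numpy as np, cv2, pickle, sys
from scipy.spatial.transform import Rotation as R
from station import bot
def grab(n, save=None):
    f=bot.grab_frame(n)
    if save:
        cv2.imwrite('pics/'+save+'.png', cv2.cvtColor(f['img'],cv2.COLOR_RGB2BGR)); pickle.dump(f,open('pics/'+save+'.pkl','wb'))
    return f
def load(s): return pickle.load(open('pics/'+s+'.pkl','rb'))
def rot(f):
    r=np.array(f['rotation'],float)
    return r if r.shape==(3,3) else R.from_quat(r[[1,2,3,0]]).as_matrix()
def ray(f,u,v):
    K=np.array(f['camera_matrix']); d=np.array([(u-K[0,2])/K[0,0],(v-K[1,2])/K[1,1]]); s=d.copy()
    for _ in range(20): s=d/(1+f['k1']*(s@s))
    return np.array(f['xyz']), rot(f)@np.array([s[0],s[1],1])
def onz(f,u,v,z):
    c,d=ray(f,u,v); return c+d*(z-c[2])/d[2]
def proj(f,p):
    q=rot(f).T@(np.array(p)-f['xyz']); s=q[:2]/q[2]; s=s*(1+f['k1']*(s@s)); K=np.array(f['camera_matrix'])
    return np.array([K[0,0]*s[0]+K[0,2],K[1,1]*s[1]+K[1,2]])
def tri(a,b):
    (c1,d1),(c2,d2)=a,b; t=np.linalg.lstsq(np.c_[d1,-d2],c2-c1,rcond=None)[0]
    p,q=c1+d1*t[0],c2+d2*t[1]; return (p+q)/2, np.linalg.norm(p-q)
E
python3 - <<'E'
from h import *
for n in ['scene','top','wrist']:
    f=grab(n,n+'0'); print(n,f['xyz'],f['rotation'],f['camera_matrix'],f['k1'])
print(bot.sense(),bot.finger_overhang)
E
```

```text
scene [ 1.13952551 -1.07186861  0.87134287] [-0.46981029  0.84598578  0.22032555 -0.12264993] [[515.35127245   0.         277.47255844]
 [  0.         515.35127245 202.37341924]
 [  0.           0.           1.        ]] 0.026390571268685714
top [0.49170886 0.02977877 1.31494528] [-0.00106848  0.70912472 -0.70480313  0.01983778] [[463.84174613   0.         279.02848154]
 [  0.         463.84174613 210.68823257]
 [  0.           0.           1.        ]] 0.028702831083930958
wrist [0.06562737 0.65151395 0.37272218] [0.12719264 0.77171201 0.61495094 0.10058798] [[353.06150815   0.         280.04373411]
 [  0.         353.06150815 210.26890018]
 [  0.           0.           1.        ]] -0.056177485029094865
{'clock': 0.15, 'qpos': array([-1.4442389 ,  0.3337591 ,  0.03986407,  1.46605369, -0.01336499,
        1.34332553, -0.05852607]), 'joint_velocities': array([-2.61605673e-04, -3.42438649e-03,  2.40408226e-04, -3.45658717e-03,
       -1.66579940e-03,  3.05055822e-04, -4.29723250e-05]), 'joint_torque': array([ 3.31323579e-03, -6.59043717e+01,  1.36790212e+00, -4.05866146e+01,
        1.70180749e-02,  9.70308058e-03,  1.96423656e-05]), 'eef_pos': array([0.14544393, 0.63313837, 0.22112576]), 'ee_rot': array([-1.50792861e-05,  1.12650729e-01,  9.93634442e-01, -6.40076410e-04]), 'ft_force': array([ 0.26703069, -0.51451495, -0.34213545]), 'moment': array([ 0.03017629, -0.02331632,  0.01980242]), 'finger_force': 0.0, 'width': 0.08536733061247868} 0.025
```

```bash
python3 - <<'E'
import cv2
cv2.imwrite('pics/t0.png',cv2.resize(cv2.imread('pics/top0.png'),(800,600),interpolation=cv2.INTER_CUBIC))
E
```

```text
(no output)
```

View pics/t0.png

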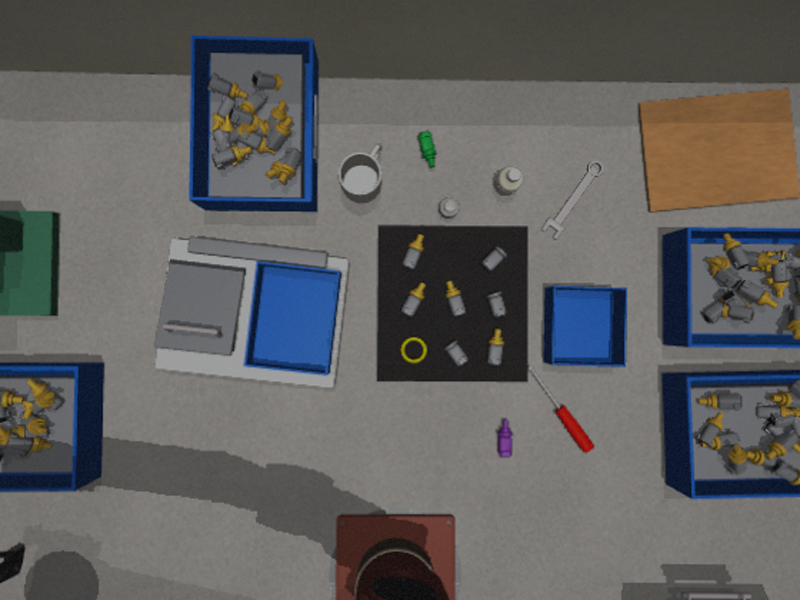

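View pics/scene0.png

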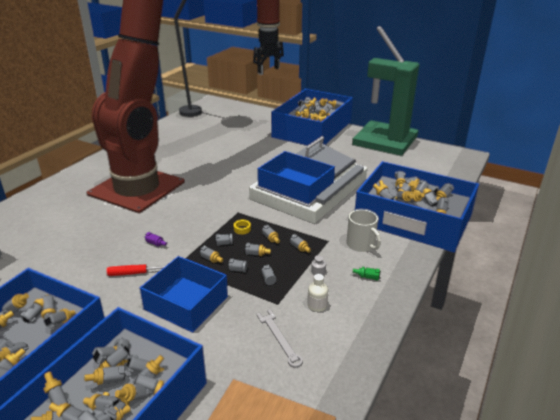

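```bash
cat >> h.py <<'E'
def parts(f, z=0.015, box=None, amin=120):
    """blobs (grey/brass) on the black mat: returns list of dict center, axis angle, brass?"""
    im=f['img']; hsv=cv2.cvtColor(im,cv2.COLOR_RGB2HSV); v=hsv[...,2]
    brass=((hsv[...,0]>12)&(hsv[...,0]<32)&(hsv[...,1]>110)&(v>80)).astype(np.uint8)
    return brass,hsv
E
python3 - <<'E'
from h import *
f=load('top0'); s=load('scene0')
k=0.7
for n,(u,v) in dict(bar=(193,330),barL=(165,327),barR=(221,333)).items(): print(n,onz(f,u*k,v*k,.104).round(4))
for n,(u,v) in dict(binc=(585,324)).items(): print(n,onz(f,u*k,v*k,.005).round(4))
for n,(u,v) in dict(TL=(258,262),TR=(340,268),BR=(332,371),BL=(247,364)).items(): print('tray',n,onz(f,u*k,v*k,.12).round(4))
for n,(u,v) in dict(TL=(172,240),TR=(348,258),BR=(335,386),BL=(157,368)).items(): print('scale',n,onz(f,u*k,v*k,.05).round(4))
brass,hsv=parts(f)
x0,x1,y0,y1=[int(a*k) for a in (381,524,229,377)]
m=np.zeros(hsv.shape[:2],np.uint8); m[y0:y1,x0:x1]=(hsv[y0:y1,x0:x1,2]>65)
n,l,st,c=cv2.connectedComponentsWithStats(m)
for i in range(1,n):
    if st[i,4]<40: continue
    ys,xs=np.where(l==i); P=np.array([onz(f,x,y,.015)[:2] for x,y in zip(xs,ys)]); mu=P.mean(0)
    w,V=np.linalg.eigh(np.cov(P.T)); a=V[:,1]; t=(P-mu)@a; b=(P-mu)@V[:,0]
    bi=brass[ys,xs]>0
    print(i,c[i].round(1),st[i,4],'ctr',mu.round(4),'ang',np.degrees(np.arctan2(a[1],a[0])).round(1),'len',np.ptp(t).round(3),np.ptp(b).round(3),'brass',bi.sum(), P[bi].mean(0).round(4) if bi.sum() else '')
w=load('wrist0'); st=bot.sense(); q=np.array(st['ee_rot']); Rt=R.from_quat(q[[1,2,3,0]]).as_matrix()
print('cam in tool',Rt.T@(w['xyz']-st['eef_pos'])); print((Rt.T@rot(w)).round(3)); print(Rt.round(3))
for n,p in dict(bar=(.52,.36,.104)).items(): print(proj(w,p))
E
```

```text
bar [0.4728 0.369  0.104 ]
barL [0.478  0.4189 0.104 ]
barR [0.4676 0.3189 0.104 ]
binc [ 0.4872 -0.3756  0.005 ]
tray TL [0.5955 0.2511 0.12  ]
tray TR [0.5859 0.1042 0.12  ]
tray BR [0.4008 0.1169 0.12  ]
tray BL [0.4128 0.2683 0.12  ]
scale TL [0.6418 0.4258 0.05  ]
scale TR [0.6107 0.0935 0.05  ]
scale BR [0.3671 0.1161 0.05  ]
scale BL [0.4003 0.4497 0.05  ]
1 [289.5 176.2] 195 ctr [ 0.6276 -0.0335] ang 157.7 len 0.069 0.029 brass 71 [ 0.6458 -0.041 ]
2 [345.8 180.6] 138 ctr [ 0.6164 -0.1923] ang 135.8 len 0.046 0.024 brass 0 
3 [318.2 209.2] 198 ctr [ 0.535  -0.1148] ang -160.3 len 0.07 0.028 brass 68 [ 0.5539 -0.1084]
4 [289.4 209.7] 192 ctr [ 0.5332 -0.0337] ang 150.7 len 0.069 0.028 brass 68 [ 0.5511 -0.0431]
5 [347.9 212.7] 142 ctr [ 0.5259 -0.1985] ang -164.8 len 0.046 0.025 brass 0 
6 [346.9 243.3] 200 ctr [ 0.4398 -0.1958] ang 173.7 len 0.07 0.029 brass 70 [ 0.4596 -0.1985]
7 [289.2 244.6] 150 ctr [ 0.4356 -0.0337] ang 63.2 len 0.05 0.05 brass 135 [ 0.4359 -0.0342]
8 [319.4 247.1] 143 ctr [ 0.4288 -0.1184] ang -144.6 len 0.045 0.025 brass 0 
cam in tool [ 0.08188716 -0.00015247 -0.1516057 ]
[[ 0.    -0.947 -0.32 ]
 [ 1.     0.     0.   ]
 [-0.    -0.32   0.947]]
[[-0.975  0.224 -0.   ]
 [ 0.224  0.975 -0.001]
 [-0.    -0.001 -1.   ]]
[135.25291944 524.17744659]
```

```bash
cat >> h.py <<'E'
def tool():
    s=bot.sense(); q=np.array(s['ee_rot']); return s, np.array(s['eef_pos']), R.from_quat(q[[1,2,3,0]]).as_matrix()
def go(p, yaw):
    """turn units (rotate first), then shift units in the turned tool axes. yaw = deg of tool x in world, tool pointing down"""
    s,e,T=tool(); a=np.radians(yaw); x=np.array([np.cos(a),np.sin(a),0]); G=np.c_[x,np.cross([0,0,-1],x),[0,0,-1]]
    w=np.degrees(R.from_matrix(T.T@G).as_rotvec())/6; d=G.T@(np.array(p)-e)/.03
    print('turn',w.round(2),'shift',d.round(2),'yaw now',np.degrees(np.arctan2(T[1,0],T[0,0])).round(1),'eef',e.round(4))
E
python3 -c "
from h import *
go((.473,.369,.25),84.4)"
```

```text
turn [-1.000e-02  1.000e-02  1.378e+01] shift [-7.7  11.73 -0.96] yaw now 167.1 eef [0.1454 0.6331 0.2211]
```

>>> {"method": "arm_command", "body": {
  "plan": [
    {"wz": 0.984, "tz": -0.07},
    {"wz": 0.984, "tz": -0.07},
    {"wz": 0.984, "tz": -0.07},
    {"wz": 0.984, "tz": -0.07},
    {"wz": 0.984, "tz": -0.07},
    {"wz": 0.984, "tz": -0.07},
    {"wz": 0.984, "tz": -0.07},
    {"wz": 0.984, "tz": -0.07},
    {"wz": 0.984, "tz": -0.07},
    {"wz": 0.984, "tz": -0.07},
    {"wz": 0.984, "tz": -0.07},
    {"wz": 0.984, "tz": -0.07},
    {"wz": 0.984, "tz": -0.07},
    {"wz": 0.984, "tz": -0.07}
  ]
}}

```text
validation failed for argument at $.pl...
```

>>> {"method": "arm_command", "body": {
  "plan": [
    {"tx": -0.64, "ty": 0.97},
    {"tx": -0.64, "ty": 0.97},
    {"tx": -0.64, "ty": 0.97},
    {"tx": -0.64, "ty": 0.97},
    {"tx": -0.64, "ty": 0.97},
    {"tx": -0.64, "ty": 0.97},
    {"tx": -0.64, "ty": 0.97},
    {"tx": -0.64, "ty": 0.97},
    {"tx": -0.64, "ty": 0.97},
    {"tx": -0.64, "ty": 0.97},
    {"tx": -0.64, "ty": 0.97},
    {"tx": -0.64, "ty": 0.97},
    {"claw": 0.5},
    {"claw": 0.5}
  ]
}}

```text
validation failed for argument at $.pl...
```

```bash
python3 -c "
from h import *
f=grab('wrist','w1'); go((.473,.369,.25),84.4); print(proj(f,(.473,.369,.104)),proj(f,(.478,.4189,.104)),proj(f,(.4676,.3189,.104)))"
```

```text
turn [-1.000e-02  1.000e-02  1.378e+01] shift [-7.7  11.72 -0.96] yaw now 167.1 eef [0.1455 0.6332 0.2213]
[127.17477911 500.78810663] [167.148365   499.28741459] [ 88.20815013 501.52301952]
```

View pics/w1.png

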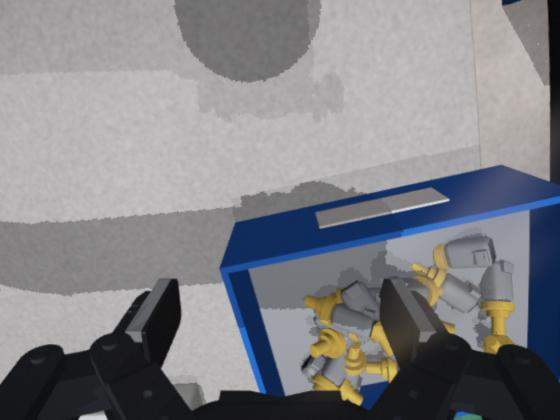

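The view shows only the parts bin below the arm (bin corner at 225,268). The move was refused, probably because every row needs all its fields.

>>> {"method": "arm_command", "body": {
  "plan": [
    {"wx": 0, "wy": 0, "wz": 0.984, "tx": 0, "ty": 0, "tz": -0.07, "claw": 1},
    {"wx": 0, "wy": 0, "wz": 0.984, "tx": 0, "ty": 0, "tz": -0.07, "claw": 1},
    {"wx": 0, "wy": 0, "wz": 0.984, "tx": 0, "ty": 0, "tz": -0.07, "claw": 1},
    {"wx": 0, "wy": 0, "wz": 0.984, "tx": 0, "ty": 0, "tz": -0.07, "claw": 1},
    {"wx": 0, "wy": 0, "wz": 0.984, "tx": 0, "ty": 0, "tz": -0.07, "claw": 1},
    {"wx": 0, "wy": 0, "wz": 0.984, "tx": 0, "ty": 0, "tz": -0.07, "claw": 1},
    {"wx": 0, "wy": 0, "wz": 0.984, "tx": 0, "ty": 0, "tz": -0.07, "claw": 1},
    {"wx": 0, "wy": 0, "wz": 0.984, "tx": 0, "ty": 0, "tz": -0.07, "claw": 1},
    {"wx": 0, "wy": 0, "wz": 0.984, "tx": 0, "ty": 0, "tz": -0.07, "claw": 1},
    {"wx": 0, "wy": 0, "wz": 0.984, "tx": 0, "ty": 0, "tz": -0.07, "claw": 1},
    {"wx": 0, "wy": 0, "wz": 0.984, "tx": 0, "ty": 0, "tz": -0.07, "claw": 1},
    {"wx": 0, "wy": 0, "wz": 0.984, "tx": 0, "ty": 0, "tz": -0.07, "claw": 1},
    {"wx": 0, "wy": 0, "wz": 0.984, "tx": 0, "ty": 0, "tz": -0.07, "claw": 1},
    {"wx": 0, "wy": 0, "wz": 0.984, "tx": 0, "ty": 0, "tz": -0.07, "claw": 1}
  ]
}}

```text
clock: 1.6
eef_pos: [0.1455, 0.6333, 0.251]
ee_rot: [0.0, 0.742, 0.67, -0.0]
ft_force: [0.3, -0.2, -0.2]
width: 0.086
finger_force: 0.0
```

>>> {"method": "arm_command", "body": {
  "plan": [
    {"wx": 0, "wy": 0, "wz": 0, "tx": -0.64, "ty": 0.98, "tz": 0, "claw": 0.5},
    {"wx": 0, "wy": 0, "wz": 0, "tx": -0.64, "ty": 0.98, "tz": 0, "claw": 0.5},
    {"wx": 0, "wy": 0, "wz": 0, "tx": -0.64, "ty": 0.98, "tz": 0, "claw": 0.5},
    {"wx": 0, "wy": 0, "wz": 0, "tx": -0.64, "ty": 0.98, "tz": 0, "claw": 0.5},
    {"wx": 0, "wy": 0, "wz": 0, "tx": -0.64, "ty": 0.98, "tz": 0, "claw": 0.5},
    {"wx": 0, "wy": 0, "wz": 0, "tx": -0.64, "ty": 0.98, "tz": 0, "claw": 0.5},
    {"wx": 0, "wy": 0, "wz": 0, "tx": -0.64, "ty": 0.98, "tz": 0, "claw": 0.5},
    {"wx": 0, "wy": 0, "wz": 0, "tx": -0.64, "ty": 0.98, "tz": 0, "claw": 0.5},
    {"wx": 0, "wy": 0, "wz": 0, "tx": -0.64, "ty": 0.98, "tz": 0, "claw": 0.5},
    {"wx": 0, "wy": 0, "wz": 0, "tx": -0.64, "ty": 0.98, "tz": 0, "claw": 0.5},
    {"wx": 0, "wy": 0, "wz": 0, "tx": -0.64, "ty": 0.98, "tz": 0, "claw": 0.5},
    {"wx": 0, "wy": 0, "wz": 0, "tx": -0.64, "ty": 0.98, "tz": 0, "claw": 0.5},
    {"wx": 0, "wy": 0, "wz": 0, "tx": 0, "ty": 0, "tz": 0, "claw": 0.5}
  ]
}}

```text
clock: 2.9
eef_pos: [0.4784, 0.3648, 0.2514]
ee_rot: [0.001, 0.743, 0.669, 0.0]
ft_force: [0.0, -0.4, -1.0]
width: 0.0426
finger_force: 0.0
```

```bash
python3 -c "
from h import *
f=grab('wrist','w1'); go((.473,.369,.25),84.4); print(proj(f,(.473,.369,.104)),proj(f,(.478,.4189,.104)),proj(f,(.4676,.3189,.104)))"
```

```text
turn [ 0.01  0.01 -0.05] shift [ 0.05 -0.11  0.04] yaw now 84.1 eef [0.4762 0.3673 0.2512]
[272.53404225 185.79032249] [271.83747936 127.34080234] [272.77513957 238.88222482]
```

View pics/w1.png

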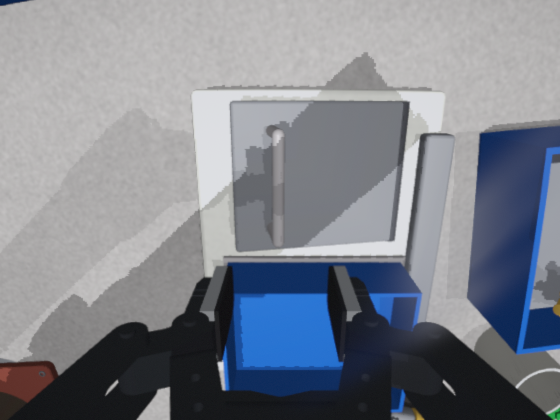

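```bash
python3 - <<'E'
from h import *
w=load('w1'); t=load('top0'); s=load('scene0')
g=cv2.cvtColor(w['img'],cv2.COLOR_RGB2GRAY)
for r in (150,170,190,210,230): print(r,g[r,262:294].tolist())
gt=cv2.cvtColor(t['img'],cv2.COLOR_RGB2GRAY)
for c in range(112,160,5): print(c,gt[220:242,c].tolist())
E
```

```text
150 [124, 116, 106, 103, 103, 103, 103, 104, 103, 100, 106, 122, 133, 139, 143, 147, 150, 152, 151, 146, 138, 126, 114, 116, 124, 124, 125, 124, 123, 125, 124, 124]
170 [124, 118, 108, 103, 103, 104, 104, 103, 103, 98, 102, 120, 132, 140, 143, 147, 149, 151, 149, 146, 138, 126, 120, 124, 124, 125, 125, 125, 125, 125, 124, 124]
190 [103, 104, 103, 104, 103, 103, 104, 104, 103, 101, 101, 110, 118, 123, 126, 127, 128, 128, 128, 124, 118, 108, 113, 122, 123, 124, 123, 123, 124, 124, 124, 124]
210 [120, 117, 111, 104, 103, 102, 102, 103, 102, 94, 95, 109, 117, 123, 125, 127, 128, 128, 128, 124, 116, 108, 112, 121, 122, 122, 122, 122, 122, 123, 122, 122]
230 [122, 122, 121, 114, 103, 96, 89, 89, 91, 94, 101, 117, 131, 139, 143, 146, 148, 149, 148, 144, 134, 121, 116, 121, 122, 122, 122, 121, 122, 123, 122, 121]
112 [100, 104, 105, 108, 107, 105, 105, 104, 105, 107, 107, 107, 106, 106, 106, 107, 106, 108, 107, 107, 108, 106]
117 [106, 106, 106, 108, 104, 84, 73, 114, 136, 129, 87, 72, 99, 106, 105, 106, 108, 109, 107, 106, 106, 106]
122 [107, 105, 105, 108, 82, 74, 77, 100, 128, 132, 123, 103, 93, 94, 102, 108, 107, 106, 107, 107, 108, 106]
127 [107, 105, 108, 105, 108, 84, 76, 65, 110, 135, 130, 98, 91, 94, 97, 103, 106, 107, 107, 109, 108, 106]
132 [106, 108, 107, 108, 107, 83, 74, 75, 87, 124, 137, 124, 101, 96, 95, 105, 108, 108, 109, 110, 108, 109]
137 [109, 106, 107, 107, 108, 109, 84, 75, 67, 107, 136, 133, 103, 96, 95, 105, 110, 107, 109, 110, 110, 109]
142 [107, 107, 106, 106, 107, 108, 108, 84, 75, 80, 121, 137, 128, 95, 94, 96, 105, 108, 110, 109, 109, 109]
147 [105, 106, 108, 109, 108, 108, 109, 86, 74, 65, 103, 134, 131, 107, 97, 96, 98, 105, 109, 110, 110, 108]
152 [108, 107, 108, 108, 109, 109, 110, 110, 85, 77, 71, 78, 86, 74, 68, 71, 91, 105, 109, 109, 109, 110]
157 [109, 109, 110, 110, 108, 110, 109, 111, 108, 110, 109, 109, 108, 108, 108, 111, 110, 109, 109, 111, 109, 110]
```

```bash
python3 - <<'E'
from h import *
w=load('w1'); t=load('top0')
for zz in (.094,.104,.114): print(zz,'top',onz(t,134,230.1,zz).round(4),'wrist',onz(w,278.2,134,zz).round(4),onz(w,278.2,245,zz).round(4))
p=tri(ray(t,134,230.1),ray(w,278.2,187)); print(p)
E
```

```text
0.094 top [0.4749 0.3747 0.094 ] wrist [0.4825 0.4118 0.094 ] [0.4714 0.3078 0.094 ]
0.104 top [0.4751 0.3718 0.104 ] wrist [0.4827 0.4129 0.104 ] [0.4719 0.3123 0.104 ]
0.114 top [0.4752 0.369  0.114 ] wrist [0.4828 0.414  0.114 ] [0.4724 0.3168 0.114 ]
(array([0.47662339, 0.36954333, 0.11194253]), np.float64(0.002874737587432599))
```

>>> {"method": "arm_command", "body": {
  "plan": [
    {"wx": 0, "wy": 0, "wz": 0, "tx": 0, "ty": -0.85, "tz": 0.3, "claw": 0.5},
    {"wx": 0, "wy": 0, "wz": 0, "tx": 0, "ty": -0.85, "tz": 0.3, "claw": 0.5},
    {"wx": 0, "wy": 0, "wz": 0, "tx": 0, "ty": -0.85, "tz": 0.3, "claw": 0.5},
    {"wx": 0, "wy": 0, "wz": 0, "tx": 0, "ty": 0, "tz": 0, "claw": 0.5},
    {"wx": 0, "wy": 0, "wz": 0, "tx": 0, "ty": 0, "tz": 0, "claw": 0.5}
  ]
}}

```text
clock: 3.45
eef_pos: [0.3969, 0.3782, 0.2243]
ee_rot: [-0.0, 0.74, 0.673, -0.0]
ft_force: [0.3, -0.1, 0.2]
width: 0.0428
finger_force: 0.0
```

```bash
python3 - <<'E'
from h import *
f=grab('wrist','w2'); g=cv2.cvtColor(f['img'],cv2.COLOR_RGB2GRAY)
w=load('w1')
for z in (.094,.104,.114):
  p=onz(w,278.2,190,z); q=proj(f,p); print(z,p.round(4),q.round(1))
r=int(round(q[1])); c=int(q[0]); print(r,c,g[r,c-35:c+15].tolist())
E
```

```text
0.094 [0.4772 0.3619 0.094 ] [376.2 205.3]
0.104 [0.4775 0.3647 0.104 ] [379.7 205.9]
0.114 [0.4778 0.3674 0.114 ] [383.5 206.4]
206 383 [115, 115, 115, 115, 115, 115, 115, 116, 115, 115, 115, 113, 103, 98, 96, 97, 96, 96, 96, 96, 96, 97, 99, 111, 114, 114, 115, 115, 115, 115, 115, 114, 112, 88, 90, 104, 115, 123, 129, 133, 135, 138, 141, 142, 141, 139, 134, 146, 157, 158]
```

```bash
python3 - <<'E'
from h import *
w1=load('w1'); w2=load('w2'); print(w1['xyz'],w2['xyz'])
f=grab('wrist','w3'); s,e,T=tool(); print(f['xyz'],e, T.T@(f['xyz']-e)); g=cv2.cvtColor(f['img'],cv2.COLOR_RGB2GRAY)
print(g[206,370:405].tolist())
t=load('top0'); s=load('scene0')
for z in (.094,.104,.114): print(z, onz(w1,278.2,190,z).round(4), onz(f,388,206,z).round(4), onz(w2,388,206,z).round(4),onz(t,134.5,230.2,z).round(4), proj(s,(.477,.365,z)))
cv2.imwrite('pics/s_crop.png',cv2.resize(cv2.imread('pics/scene0.png')[100:220,240:400],None,fx=5,fy=5,interpolation=cv2.INTER_CUBIC))
E
```

```text
[0.48733027 0.44688663 0.40293789] [0.40536995 0.45997903 0.37606708]
[0.40638361 0.45959117 0.37632452] [0.39847396 0.37753159 0.22464485] [ 8.25185281e-02 -3.28065526e-05 -1.51636908e-01]
[111, 115, 115, 116, 115, 115, 114, 115, 114, 104, 88, 98, 111, 121, 128, 132, 135, 137, 141, 142, 141, 140, 134, 135, 156, 158, 159, 159, 158, 159, 158, 158, 158, 159, 158]
0.094 [0.4772 0.3619 0.094 ] [0.4883 0.3598 0.094 ] [0.4872 0.3604 0.094 ] [0.4747 0.3734 0.094 ] [313.81240394 151.17885606]
0.104 [0.4775 0.3647 0.104 ] [0.4854 0.3634 0.104 ] [0.4843 0.3639 0.104 ] [0.4748 0.3706 0.104 ] [313.92204867 148.51359807]
0.114 [0.4778 0.3674 0.114 ] [0.4825 0.3669 0.114 ] [0.4814 0.3675 0.114 ] [0.475  0.3678 0.114 ] [314.03241796 145.83191066]
```

View pics/s_crop.png

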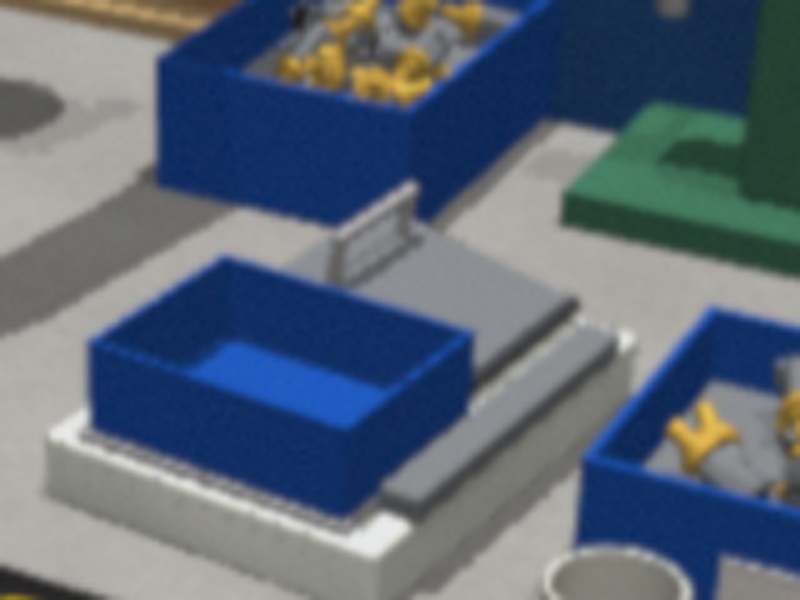

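The crop shows the bar from (335,240) to (413,188), which is about (314.8,142.8) at its middle in the full frame. That suggests it stands higher than 104 mm, so I'll triangulate it.

```bash
python3 - <<'E'
from h import *
t=load('top0'); s=load('scene0'); w1=load('w1'); w3=load('w3')
from scipy.optimize import least_squares
def multi(obs):
    A=np.zeros((3,3)); b=np.zeros(3)
    for f,u,v in obs:
        c,d=ray(f,u,v); d=d/np.linalg.norm(d); M=np.eye(3)-np.outer(d,d); A+=M; b+=M@c
    p=np.linalg.solve(A,b); return p.round(4),[ (proj(f,p)-[u,v]).round(1).tolist() for f,u,v in obs]
print('barmid t,s',multi([(t,134,230.1),(s,314.8,142.8)]))
print('barL t,s',multi([(t,117,228.2),(s,307,148.)]), multi([(t,117,228.2),(s,322.6,137.6)]))
print('tray corner near (crop 92,342; top BR?)', multi([(t,332*.7,371*.7),(s,240+92/5,100+342/5)]))
print('tray far-right', multi([(t,340*.7,268*.7),(s,240+345/5,100+430/5)]))
print('scale corner TR', multi([(t,348*.7,258*.7),(s,240+378/5,100+555/5)]))
print('scale BR', multi([(t,335*.7,386*.7),(s,240+48/5,100+437/5)]))
E
```

```text
barmid t,s (array([0.4767, 0.3669, 0.1242]), [[-0.3, -0.6], [-0.5, 0.0]])
barL t,s (array([0.4582, 0.4069, 0.0875]), [[5.1, 8.2], [7.1, -1.0]]) (array([0.4833, 0.4096, 0.1273]), [[-0.7, -1.3], [-1.1, 0.1]])
tray corner near (crop 92,342; top BR?) (array([0.4035, 0.1181, 0.1241]), [[-0.6, -1.0], [-0.9, -0.0]])
tray far-right (array([0.5862, 0.1043, 0.1202]), [[-0.0, -0.1], [-0.1, 0.0]])
scale corner TR (array([0.6129, 0.0946, 0.0474]), [[-0.4, -0.7], [-0.8, 0.1]])
scale BR (array([0.3693, 0.1177, 0.0471]), [[-0.5, -0.9], [-0.9, -0.0]])
```

```bash
python3 - <<'E'
from h import *
t=load('top0')
for n,(u,v,z) in dict(farR=(244,266,.069),farL=(166,261,.069),frontR=(234,353,.08),frontL=(157,349,.08)).items(): print(n,onz(t,u*.7,v*.7,z).round(4))
go((.4768,.367,.131),84.2)
r=np.hypot(.125,.049); a0=np.arctan2(.049,.125); th=np.radians(np.linspace(9.5,60,19)); P=np.c_[-r*np.cos(a0+th),r*np.sin(a0+th)]; d=np.diff(P,axis=0)/.03
for x in d: print('ty %.2f tz %.2f'%(x[0],-x[1]))
E
```

```text
farR [0.5922 0.2864 0.069 ]
farL [0.6003 0.4303 0.069 ]
frontR [0.4303 0.3004 0.08  ]
frontL [0.4373 0.4404 0.08  ]
turn [ 0.01 -0.    0.04] shift [-0.09  2.63  3.12] yaw now 84.4 eef [0.3985 0.3775 0.2246]
ty 0.12 tz -0.19
ty 0.13 tz -0.18
ty 0.13 tz -0.17
ty 0.14 tz -0.17
ty 0.15 tz -0.16
ty 0.16 tz -0.15
ty 0.17 tz -0.14
ty 0.17 tz -0.14
ty 0.18 tz -0.13
ty 0.18 tz -0.12
ty 0.19 tz -0.11
ty 0.20 tz -0.10
ty 0.20 tz -0.09
ty 0.20 tz -0.08
ty 0.21 tz -0.07
ty 0.21 tz -0.06
ty 0.21 tz -0.05
ty 0.22 tz -0.04
```

>>> {"method": "arm_command", "body": {
  "plan": [
    {"wx": 0, "wy": 0, "wz": 0, "tx": -0.03, "ty": 0.88, "tz": 0, "claw": 0.5},
    {"wx": 0, "wy": 0, "wz": 0, "tx": -0.03, "ty": 0.88, "tz": 0, "claw": 0.5},
    {"wx": 0, "wy": 0, "wz": 0, "tx": -0.03, "ty": 0.87, "tz": 0, "claw": 0.5},
    {"wx": 0, "wy": 0, "wz": 0, "tx": 0, "ty": 0, "tz": 0, "claw": 0.5},
    {"wx": 0, "wy": 0, "wz": 0, "tx": 0, "ty": 0, "tz": 0, "claw": 0.5},
    {"wx": 0, "wy": 0, "wz": 0, "tx": 0, "ty": 0, "tz": 0.5, "claw": 0.5},
    {"wx": 0, "wy": 0, "wz": 0, "tx": 0, "ty": 0, "tz": 0.5, "claw": 0.5},
    {"wx": 0, "wy": 0, "wz": 0, "tx": 0, "ty": 0, "tz": 0.5, "claw": 0.5},
    {"wx": 0, "wy": 0, "wz": 0, "tx": 0, "ty": 0, "tz": 0.5, "claw": 0.5},
    {"wx": 0, "wy": 0, "wz": 0, "tx": 0, "ty": 0, "tz": 0.5, "claw": 0.5},
    {"wx": 0, "wy": 0, "wz": 0, "tx": 0, "ty": 0, "tz": 0.5, "claw": 0.5},
    {"wx": 0, "wy": 0, "wz": 0, "tx": 0, "ty": 0, "tz": 0, "claw": 0.5},
    {"wx": 0, "wy": 0, "wz": 0, "tx": 0, "ty": 0, "tz": 0, "claw": 0.5}
  ]
}}

```text
clock: 4.85
eef_pos: [0.4763, 0.3667, 0.134]
ee_rot: [0.0, 0.741, 0.672, -0.0]
ft_force: [-1.0, -0.3, 0.3]
width: 0.0424
finger_force: 0.0
```

```bash
python3 -c "
from h import *
f=grab('wrist','w4'); go((.4768,.367,.131),84.2)"
```

```text
turn [ 0.   -0.    0.03] shift [0.   0.01 0.12] yaw now 84.4 eef [0.4766 0.367  0.1346]
```

View pics/w4.png

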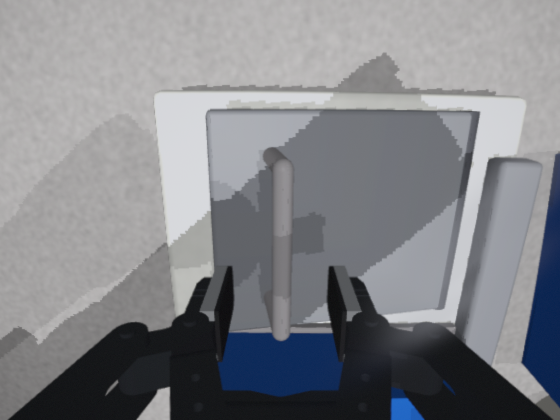

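The bar runs from (282,165) to (282,335), centred between the finger pads (about cols 232 and 330). I'm closing on it.

>>> {"method": "arm_command", "body": {
  "plan": [
    {"wx": 0, "wy": 0, "wz": 0, "tx": 0, "ty": 0.02, "tz": 0.1, "claw": 0.3},
    {"wx": 0, "wy": 0, "wz": 0, "tx": 0, "ty": 0, "tz": 0, "claw": 0.1},
    {"wx": 0, "wy": 0, "wz": 0, "tx": 0, "ty": 0, "tz": 0, "claw": 0},
    {"wx": 0, "wy": 0, "wz": 0, "tx": 0, "ty": 0, "tz": 0, "claw": 0},
    {"wx": 0, "wy": 0, "wz": 0, "tx": 0, "ty": 0, "tz": 0, "claw": 0},
    {"wx": 0, "wy": 0, "wz": 0, "tx": 0, "ty": 0, "tz": 0, "claw": 0},
    {"wx": 0, "wy": 0, "wz": 0, "tx": 0, "ty": 0, "tz": 0, "claw": 0}
  ]
}}

```text
clock: 5.6
eef_pos: [0.4769, 0.3668, 0.1312]
ee_rot: [-0.0, 0.741, 0.672, -0.0]
ft_force: [-0.4, -0.1, -0.4]
width: -0.0003
finger_force: 0.0
```

```bash
python3 -c "
from h import *
f=grab('wrist','w5'); grab('scene','s5')
cv2.imwrite('pics/s5c.png',np.hstack([cv2.resize(cv2.imread('pics/s5.png')[80:200,260:380],(400,400),interpolation=cv2.INTER_CUBIC),cv2.resize(cv2.imread('pics/w5.png')[140:420,140:420],(400,400))]))"
```

```text
(no output)
```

View pics/s5c.png

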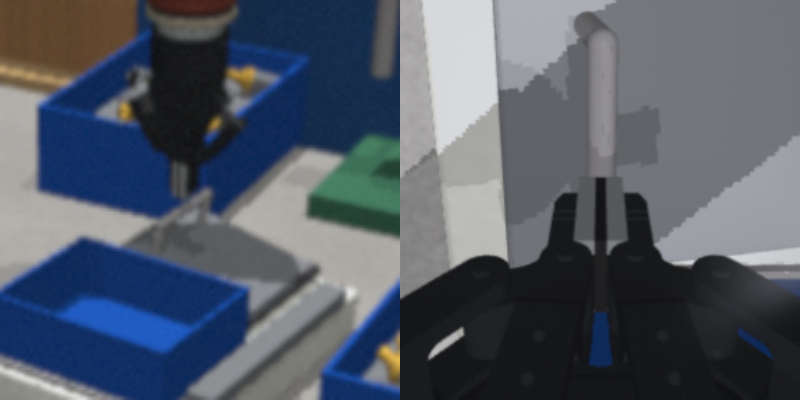

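```bash
python3 - <<'E'
from h import *
s=load('s5'); w=load('w5'); s_,e,T=tool(); print(e)
for z in (.025,.03,.019,.006): print(z, proj(s,e+T@[0,0,z]), proj(w,e+T@[0,0,z]))
E
```

```text
[0.47689573 0.36677571 0.13120745]
0.025 [314.14693805 147.71533198] [279.06453288 249.2594339 ]
0.03 [314.09161723 149.05113104] [279.09222245 245.48994465]
0.019 [314.213564   146.10694485] [279.02949367 254.03120395]
0.006 [314.35882962 142.60162907] [278.94594554 265.41700971]
```

```bash
python3 - <<'E'
from h import *
s=load('s5'); w=load('w5'); s_,e,T=tool(); 
p,g=tri(ray(s,314.9,137),ray(w,279,265)); print(p,g,T.T@(p-e))
g=cv2.cvtColor(s['img'],cv2.COLOR_RGB2GRAY)
for r in range(128,152): print(r,g[r,305:327].tolist())
E
```

```text
[0.47619785 0.37486253 0.14184726] 0.0035283556567597793 [ 0.00797958 -0.00148318 -0.01064029]
128 [46, 44, 46, 45, 42, 35, 37, 48, 39, 39, 32, 24, 23, 25, 23, 25, 28, 29, 36, 38, 38, 39]
129 [43, 42, 45, 45, 43, 41, 48, 69, 58, 60, 52, 33, 19, 20, 24, 32, 35, 35, 40, 37, 37, 38]
130 [43, 44, 45, 42, 44, 41, 51, 73, 67, 79, 73, 45, 23, 24, 28, 37, 43, 40, 40, 38, 38, 38]
131 [43, 46, 45, 44, 43, 38, 53, 74, 69, 84, 79, 47, 26, 22, 28, 42, 40, 38, 39, 36, 37, 41]
132 [43, 44, 45, 46, 40, 40, 54, 76, 68, 83, 78, 45, 26, 24, 27, 40, 43, 39, 38, 37, 40, 37]
133 [44, 45, 45, 43, 42, 43, 57, 76, 69, 82, 77, 43, 24, 24, 34, 40, 43, 38, 38, 37, 35, 38]
134 [43, 44, 43, 43, 43, 43, 57, 77, 69, 82, 72, 41, 24, 22, 29, 41, 42, 39, 36, 37, 37, 39]
135 [45, 43, 45, 44, 41, 43, 57, 76, 65, 81, 68, 37, 24, 23, 29, 45, 52, 47, 45, 37, 39, 38]
136 [44, 42, 42, 45, 43, 46, 59, 76, 68, 80, 69, 39, 24, 32, 41, 61, 78, 78, 62, 43, 39, 39]
137 [43, 45, 45, 45, 45, 47, 61, 77, 66, 80, 73, 45, 40, 47, 66, 90, 110, 106, 79, 49, 42, 38]
138 [43, 46, 44, 45, 46, 47, 60, 72, 64, 79, 76, 60, 63, 80, 95, 111, 116
[... 611 characters left out ...]
]
145 [108, 99, 87, 94, 109, 115, 113, 107, 109, 116, 131, 140, 140, 131, 104, 94, 105, 125, 135, 135, 116, 108]
146 [146, 132, 117, 118, 117, 107, 94, 95, 113, 123, 129, 130, 126, 114, 95, 93, 102, 122, 130, 131, 125, 120]
147 [125, 108, 110, 114, 103, 89, 77, 77, 92, 100, 101, 97, 95, 91, 88, 90, 94, 103, 105, 105, 104, 103]
148 [94, 85, 94, 97, 85, 78, 75, 76, 79, 84, 83, 80, 83, 83, 90, 92, 94, 93, 95, 92, 94, 95]
149 [80, 89, 94, 91, 79, 75, 76, 77, 78, 78, 77, 82, 90, 92, 92, 93, 92, 93, 93, 92, 95, 92]
150 [81, 95, 96, 91, 79, 75, 75, 76, 75, 76, 79, 84, 91, 91, 93, 94, 93, 93, 94, 92, 93, 94]
151 [77, 90, 95, 91, 78, 78, 77, 76, 75, 77, 77, 81, 88, 93, 92, 92, 93, 92, 93, 94, 94, 92]
```

>>> {"method": "arm_command", "body": {
  "plan": [
    {"wx": 0, "wy": 0, "wz": 0, "tx": 0, "ty": 0, "tz": 0, "claw": 0.4},
    {"wx": 0, "wy": 0, "wz": 0, "tx": 0, "ty": 0, "tz": 0, "claw": 0.4},
    {"wx": 0, "wy": 0, "wz": 0, "tx": 0, "ty": 0, "tz": 0, "claw": 0.4},
    {"wx": 0, "wy": 0, "wz": 0, "tx": 0, "ty": 0, "tz": 0, "claw": 0.4},
    {"wx": 0, "wy": 0, "wz": 0, "tx": 0, "ty": 0, "tz": 0.2, "claw": 0.4},
    {"wx": 0, "wy": 0, "wz": 0, "tx": 0, "ty": 0, "tz": 0.2, "claw": 0.4},
    {"wx": 0, "wy": 0, "wz": 0, "tx": 0, "ty": 0, "tz": 0.2, "claw": 0.4},
    {"wx": 0, "wy": 0, "wz": 0, "tx": 0, "ty": 0, "tz": 0, "claw": 0.4},
    {"wx": 0, "wy": 0, "wz": 0, "tx": 0, "ty": 0, "tz": 0, "claw": 0.4}
  ]
}}

```text
clock: 6.6
eef_pos: [0.4768, 0.3667, 0.1129]
ee_rot: [0.0, 0.741, 0.672, -0.0]
ft_force: [-0.1, 0.2, 0.0]
width: 0.0342
finger_force: 0.0
```

>>> {"method": "arm_command", "body": {
  "plan": [
    {"wx": 0, "wy": 0, "wz": 0, "tx": 0, "ty": 0, "tz": 0, "claw": 0.15},
    {"wx": 0, "wy": 0, "wz": 0, "tx": 0, "ty": 0, "tz": 0, "claw": 0.0},
    {"wx": 0, "wy": 0, "wz": 0, "tx": 0, "ty": 0, "tz": 0, "claw": 0},
    {"wx": 0, "wy": 0, "wz": 0, "tx": 0, "ty": 0, "tz": 0, "claw": 0},
    {"wx": 0, "wy": 0, "wz": 0, "tx": 0, "ty": 0, "tz": 0, "claw": 0},
    {"wx": 0, "wy": 0, "wz": 0, "tx": 0, "ty": 0, "tz": 0, "claw": 0}
  ]
}}

```text
clock: 7.2
eef_pos: [0.477, 0.3669, 0.1135]
ee_rot: [-0.0, 0.741, 0.672, 0.0]
ft_force: [0.3, -0.1, 2.9]
width: 0.0069
finger_force: 59.0
```

>>> {"method": "arm_command", "body": {
  "plan": [
    {"wx": 0, "wy": 0, "wz": 0, "tx": 0, "ty": 0, "tz": 0, "claw": 0.4},
    {"wx": 0, "wy": 0, "wz": 0, "tx": 0, "ty": 0, "tz": 0, "claw": 0.4},
    {"wx": 0, "wy": 0, "wz": 0, "tx": 0, "ty": 0, "tz": 0, "claw": 0.4},
    {"wx": 0, "wy": 0, "wz": 0, "tx": 0, "ty": 0, "tz": 0.2, "claw": 0.4},
    {"wx": 0, "wy": 0, "wz": 0, "tx": 0, "ty": 0, "tz": 0.2, "claw": 0.4},
    {"wx": 0, "wy": 0, "wz": 0, "tx": 0, "ty": 0, "tz": 0.1, "claw": 0.4},
    {"wx": 0, "wy": 0, "wz": 0, "tx": 0, "ty": 0, "tz": 0, "claw": 0.4},
    {"wx": 0, "wy": 0, "wz": 0, "tx": 0, "ty": 0, "tz": 0, "claw": 0.4}
  ]
}}

```text
clock: 8.0
eef_pos: [0.4769, 0.3667, 0.0981]
ee_rot: [0.0, 0.741, 0.672, -0.0]
ft_force: [-0.6, 0.3, 0.7]
width: 0.0341
finger_force: 0.0
```

>>> {"method": "arm_command", "body": {
  "plan": [
    {"wx": 0, "wy": 0, "wz": 0, "tx": 0, "ty": 0, "tz": 0, "claw": 0.15},
    {"wx": 0, "wy": 0, "wz": 0, "tx": 0, "ty": 0, "tz": 0, "claw": 0.0},
    {"wx": 0, "wy": 0, "wz": 0, "tx": 0, "ty": 0, "tz": 0, "claw": 0},
    {"wx": 0, "wy": 0, "wz": 0, "tx": 0, "ty": 0, "tz": 0, "claw": 0},
    {"wx": 0, "wy": 0, "wz": 0, "tx": 0, "ty": 0, "tz": 0, "claw": 0},
    {"wx": 0, "wy": 0, "wz": 0, "tx": 0, "ty": 0, "tz": 0, "claw": 0}
  ]
}}

```text
clock: 8.6
eef_pos: [0.477, 0.3669, 0.0984]
ee_rot: [-0.0, 0.741, 0.672, 0.0]
ft_force: [-1.1, -0.5, 3.2]
width: 0.0077
finger_force: 58.6
```

```bash
python3 -c "
from h import *
s,e,T=tool(); print(e,s['ft_force'],s['width'],s['finger_force'],s['moment'])
f=grab('wrist','w6'); g=grab('scene','s6')"
```

```text
[0.476967   0.36686515 0.09842359] [-1.14771116 -0.50331611  3.17473716] 0.007732904011738906 58.644534945487976 [-0.10254954  0.13710931 -0.09076839]
```

>>> {"method": "arm_command", "body": {
  "plan": [
    {"wx": 0, "wy": 0, "wz": 0, "tx": 0, "ty": 0.12, "tz": -0.19, "claw": 0},
    {"wx": 0, "wy": 0, "wz": 0, "tx": 0, "ty": 0.13, "tz": -0.18, "claw": 0},
    {"wx": 0, "wy": 0, "wz": 0, "tx": 0, "ty": 0.13, "tz": -0.17, "claw": 0},
    {"wx": 0, "wy": 0, "wz": 0, "tx": 0, "ty": 0.14, "tz": -0.17, "claw": 0},
    {"wx": 0, "wy": 0, "wz": 0, "tx": 0, "ty": 0, "tz": 0, "claw": 0},
    {"wx": 0, "wy": 0, "wz": 0, "tx": 0, "ty": 0, "tz": 0, "claw": 0}
  ]
}}

```text
clock: 9.3
eef_pos: [0.493, 0.3651, 0.1205]
ee_rot: [0.0, 0.741, 0.672, 0.0]
ft_force: [-3.9, -1.6, 4.9]
width: 0.0076
finger_force: 59.2
```

>>> {"method": "arm_command", "body": {
  "plan": [
    {"wx": 0, "wy": 0, "wz": 0, "tx": 0, "ty": 0.15, "tz": -0.16, "claw": 0},
    {"wx": 0, "wy": 0, "wz": 0, "tx": 0, "ty": 0.16, "tz": -0.15, "claw": 0},
    {"wx": 0, "wy": 0, "wz": 0, "tx": 0, "ty": 0.17, "tz": -0.14, "claw": 0},
    {"wx": 0, "wy": 0, "wz": 0, "tx": 0, "ty": 0.17, "tz": -0.14, "claw": 0},
    {"wx": 0, "wy": 0, "wz": 0, "tx": 0, "ty": 0, "tz": 0, "claw": 0},
    {"wx": 0, "wy": 0, "wz": 0, "tx": 0, "ty": 0, "tz": 0, "claw": 0}
  ]
}}

```text
clock: 9.9
eef_pos: [0.5114, 0.3632, 0.138]
ee_rot: [-0.0, 0.741, 0.672, -0.001]
ft_force: [-8.1, -2.4, 5.3]
width: 0.0079
finger_force: 58.7
```

```bash
python3 -c "
from h import *
g=grab('scene','s7'); grab('top','t7')
for a in 's6','s7': print(load(a)['img'].shape)
cv2.imwrite('pics/c7.png',np.hstack([cv2.resize(cv2.imread('pics/s6.png')[90:210,260:380],(400,400),interpolation=cv2.INTER_CUBIC),cv2.resize(cv2.imread('pics/s7.png')[90:210,260:380],(400,400),interpolation=cv2.INTER_CUBIC)]))"
```

```text
(420, 560, 3)
(420, 560, 3)
```

View pics/c7.png

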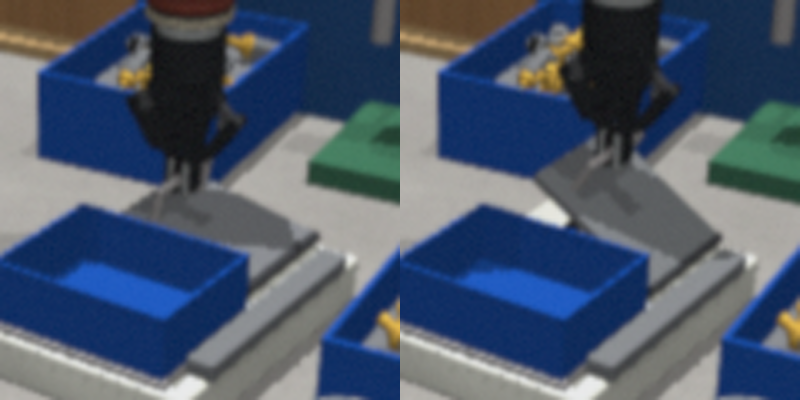

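>>> {"method": "arm_command", "body": {
  "plan": [
    {"wx": 0, "wy": 0, "wz": 0, "tx": 0, "ty": 0.18, "tz": -0.15, "claw": 0},
    {"wx": 0, "wy": 0, "wz": 0, "tx": 0, "ty": 0.18, "tz": -0.14, "claw": 0},
    {"wx": 0, "wy": 0, "wz": 0, "tx": 0, "ty": 0.19, "tz": -0.13, "claw": 0},
    {"wx": 0, "wy": 0, "wz": 0, "tx": 0, "ty": 0.2, "tz": -0.11, "claw": 0},
    {"wx": 0, "wy": 0, "wz": 0, "tx": 0, "ty": 0.2, "tz": -0.1, "claw": 0},
    {"wx": 0, "wy": 0, "wz": 0, "tx": 0, "ty": 0.2, "tz": -0.09, "claw": 0},
    {"wx": 0, "wy": 0, "wz": 0, "tx": 0, "ty": 0.21, "tz": -0.08, "claw": 0},
    {"wx": 0, "wy": 0, "wz": 0, "tx": 0, "ty": 0, "tz": 0, "claw": 0},
    {"wx": 0, "wy": 0, "wz": 0, "tx": 0, "ty": 0, "tz": 0, "claw": 0},
    {"wx": 0, "wy": 0, "wz": 0, "tx": 0, "ty": 0, "tz": 0, "claw": 0}
  ]
}}

```text
clock: 11.0
eef_pos: [0.5538, 0.3586, 0.1611]
ee_rot: [0.001, 0.741, 0.671, 0.001]
ft_force: [7.4, -0.8, -16.4]
width: 0.0074
finger_force: 58.5
```

```bash
python3 -c "
from h import *
g=grab('scene','s8'); grab('top','t8'); grab('wrist','w8')
cv2.imwrite('pics/c8.png',np.hstack([cv2.resize(cv2.imread('pics/s8.png')[80:200,270:390],(400,400),interpolation=cv2.INTER_CUBIC),cv2.resize(cv2.imread('pics/t8.png')[160:280,95:215],(400,400),interpolation=cv2.INTER_CUBIC)]))"
```

```text
(no output)
```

View pics/c8.png

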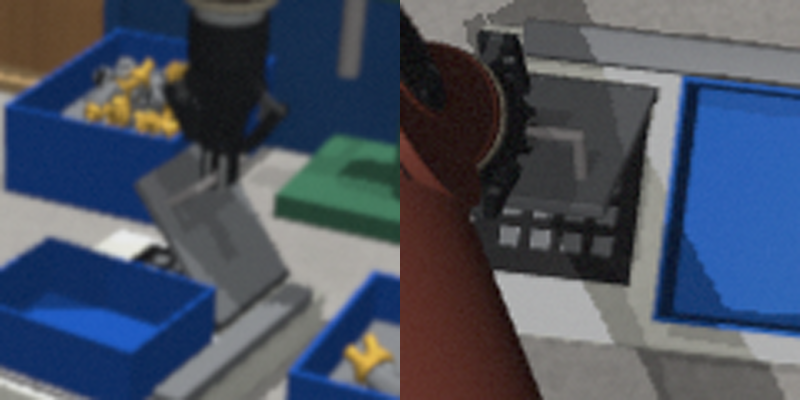

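```bash
python3 - <<'E'
from h import *
t=load('t8'); s=load('s8')
a=tri(ray(t,158.9,223.9),ray(s,311.1,136.1)); b=tri(ray(t,172.1,186.4),ray(s,335.4,178.1)); print(a,b)
d=a[0]-b[0]; print(np.linalg.norm(d), np.degrees(np.arctan2(d[2],np.hypot(d[0],d[1]))))
s_,e,T=tool(); print(e,s_['ft_force'],s_['width'])
E
```

```text
(array([0.49474281, 0.29229853, 0.18240881]), np.float64(0.007556642246066535)) (array([0.59316376, 0.28517521, 0.05992433]), np.float64(0.0015864822957938729))
0.15728913276068296 51.14369552675529
[0.55382923 0.35857522 0.16108807] [  6.60551588  -1.43979991 -16.87738613] 0.007423177494760594
```

>>> {"method": "arm_command", "body": {
  "plan": [
    {"wx": 0, "wy": 0, "wz": 0, "tx": 0, "ty": 0.21, "tz": -0.01, "claw": 0},
    {"wx": 0, "wy": 0, "wz": 0, "tx": 0, "ty": 0.21, "tz": -0.01, "claw": 0},
    {"wx": 0, "wy": 0, "wz": 0, "tx": 0, "ty": 0.22, "tz": -0.01, "claw": 0},
    {"wx": 0, "wy": 0, "wz": 0, "tx": 0, "ty": 0.05, "tz": 0, "claw": 0},
    {"wx": 0, "wy": 0, "wz": 0, "tx": 0, "ty": 0, "tz": 0, "claw": 0},
    {"wx": 0, "wy": 0, "wz": 0, "tx": 0, "ty": 0, "tz": 0, "claw": 0},
    {"wx": 0, "wy": 0, "wz": 0, "tx": 0, "ty": 0, "tz": 0, "claw": 0}
  ]
}}

```text
clock: 11.85
eef_pos: [0.574, 0.3566, 0.1655]
ee_rot: [0.0, 0.741, 0.671, 0.001]
ft_force: [-6.4, -7.2, 8.2]
width: 0.0075
finger_force: 60.6
```

>>> {"method": "arm_command", "body": {
  "plan": [
    {"wx": 0, "wy": 0, "wz": 0, "tx": 0, "ty": 0, "tz": 0, "claw": 0.22},
    {"wx": 0, "wy": 0, "wz": 0, "tx": 0, "ty": 0, "tz": 0, "claw": 0.22},
    {"wx": 0, "wy": 0, "wz": 0, "tx": 0, "ty": 0, "tz": 0, "claw": 0.22},
    {"wx": 0, "wy": 0, "wz": 0, "tx": 0, "ty": 0, "tz": -0.2, "claw": 0.22},
    {"wx": 0, "wy": 0, "wz": 0, "tx": 0, "ty": 0, "tz": -0.3, "claw": 0.22},
    {"wx": 0, "wy": 0, "wz": 0, "tx": 0, "ty": 0, "tz": -0.5, "claw": 0.22},
    {"wx": 0, "wy": 0, "wz": 0, "tx": 0, "ty": 0, "tz": -0.8, "claw": 0.22},
    {"wx": 0, "wy": 0, "wz": 0, "tx": 0, "ty": 0, "tz": -0.8, "claw": 0.5},
    {"wx": 0, "wy": 0, "wz": 0, "tx": 0, "ty": 0, "tz": -0.8, "claw": 0.5},
    {"wx": 0, "wy": 0, "wz": 0, "tx": 0, "ty": 0, "tz": 0, "claw": 0.5}
  ]
}}

```text
clock: 12.85
eef_pos: [0.5747, 0.358, 0.2695]
ee_rot: [0.0, 0.741, 0.672, 0.003]
ft_force: [0.3, 0.8, 0.7]
width: 0.043
finger_force: 0.0
```

```bash
python3 -c "
from h import *
g=grab('scene','s9'); grab('top','t9'); f=grab('wrist','w9')
s,e,T=tool(); print(e,s['ft_force'],s['width'])
cv2.imwrite('pics/c9.png',np.hstack([cv2.resize(cv2.imread('pics/s9.png')[80:200,270:390],(400,400),interpolation=cv2.INTER_CUBIC),cv2.resize(cv2.imread('pics/t9.png')[160:280,95:215],(400,400),interpolation=cv2.INTER_CUBIC)]))"
```

```text
[0.57299284 0.3573811  0.26437733] [-0.01803797  0.68192081 -0.19003636] 0.04237008786867845
```

View pics/c9.png

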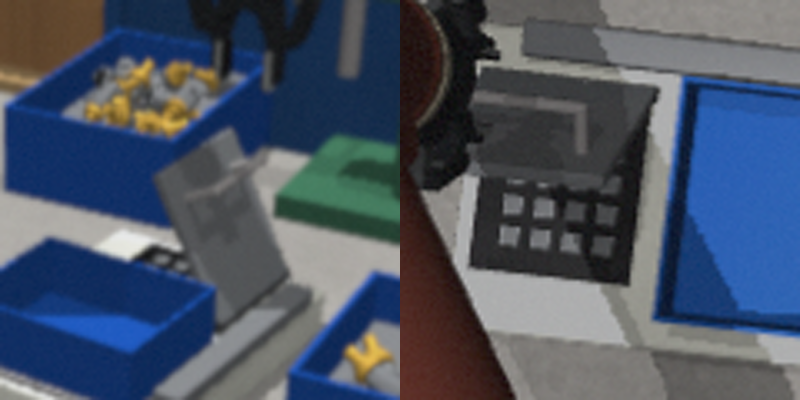

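The screen stands free. Its front -y corner is at (157,175) in the scene half and (613,182) in the top half. Next I measure the angle, and the fingertip height using bar and tip in this scene view.

```bash
python3 - <<'E'
from h import *
t=load('t9'); s=load('s9')
a=tri(ray(t,158.9,214.6),ray(s,317.1,132.5)); b=tri(ray(t,172.1,186.4),ray(s,335.4,178.1)); print(a,b)
d=a[0]-b[0]; print(np.linalg.norm(d), np.degrees(np.arctan2(d[2],np.hypot(d[0],d[1]))))
s_,e,T=tool()
# finger tips seen in scene at crop (218,75),(270,88)
for u,v in ((218,75),(270,88)): print(u,v,(270+u*.3,80+v*.3))
for z in (-.02,0,.02): print(z,[proj(s,e+T@[0,y,z]).round(1).tolist() for y in (-.025,.025)])
go((.47,-.02,.27),150)
E
```

```text
(array([0.5169139 , 0.28827195, 0.2012134 ]), np.float64(0.007595709611511262)) (array([0.59316376, 0.28517521, 0.05992433]), np.float64(0.0015864822957938729))
0.1605809121641817 61.62573768097172
218 75 (335.4, 102.5)
270 88 (351.0, 106.4)
-0.02 [[335.8, 101.9], [350.0, 105.2]]
0 [[335.5, 107.9], [349.6, 111.3]]
0.02 [[335.1, 113.9], [349.1, 117.4]]
turn [  0.    -0.   -10.93] shift [ -3.32 -12.61  -0.19] yaw now 84.4 eef [0.573  0.3574 0.2644]
```

```bash
cat >> h.py <<'E'
def blobs(f, x=(.39,.67), y=(-.24,.01), z=.015, show=True):
    """grey/brass blobs over the black mat area given in world x,y; centre/axis on plane z"""
    hsv=cv2.cvtColor(f['img'],cv2.COLOR_RGB2HSV); h,s,v=[hsv[...,i] for i in range(3)]
    corners=np.array([proj(f,(a,b,0)) for a,b in ((x[0],y[0]),(x[0],y[1]),(x[1],y[1]),(x[1],y[0]))])
    reg=cv2.fillPoly(np.zeros(v.shape,np.uint8),[corners.round().astype(int)],1)
    m=((v>65)&(reg>0)).astype(np.uint8); m=cv2.morphologyEx(m,cv2.MORPH_OPEN,np.ones((2,2),np.uint8))
    br=(h>12)&(h<32)&(s>110)&(v>70)
    n,l,st,c=cv2.connectedComponentsWithStats(m); out=[]
    for i in range(1,n):
        ys,xs=np.where(l==i)
        if len(xs)<100: continue
        P=np.array([onz(f,a,b,z)[:2] for a,b in zip(xs,ys)]); rc=cv2.minAreaRect((P*1e4).astype(np.float32))
        mu=np.array(rc[0])/1e4; w,V=np.linalg.eigh(np.cov(P.T)); a=V[:,1]; t=(P-P.mean(0))@a; q=(P-P.mean(0))@V[:,0]
        b=br[ys,xs]; bp=P[b].mean(0) if b.sum()>20 else None
        if bp is not None and (bp-mu)@a<0: a=-a
        mid=P.mean(0)+a*(t if bp is None or True else t).mean()
        cen=P.mean(0)+V[:,0]*(q.max()+q.min())/2
        lo,hi=t.min(),t.max(); a0=V[:,1]
        cen=cen+a0*(lo+hi)/2
        out.append(dict(c=cen,a=np.degrees(np.arctan2(a[1],a[0])),L=hi-lo,W=np.ptp(q),n=len(xs),b=int(b.sum()),px=c[i],
             bpx=(xs[b].mean(),ys[b].mean()) if b.sum()>20 else None))
        if show: print(c[i].round(0),'ctr',cen.round(4),'ang %.0f L %.3f W %.3f'%(out[-1]['a'],hi-lo,np.ptp(q)),'brass',b.sum(),'of',len(xs))
    return out
E
python3 -c "
from h import *
blobs(load('t9'),(.41,.655),(-.235,.0)); go((.53,-.03,.2),151)"
```

```text
[290. 178.] ctr [ 0.6241 -0.0358] ang -23 L 0.062 W 0.029 brass 49 of 186
[347. 182.] ctr [ 0.6141 -0.1953] ang 132 L 0.047 W 0.025 brass 0 of 145
[319. 210.] ctr [ 0.5354 -0.1158] ang 19 L 0.071 W 0.028 brass 57 of 203
[290. 211.] ctr [ 0.5335 -0.0374] ang -30 L 0.069 W 0.029 brass 56 of 200
[349. 214.] ctr [ 0.5229 -0.201 ] ang -164 L 0.046 W 0.026 brass 0 of 147
[348. 244.] ctr [ 0.4406 -0.198 ] ang -7 L 0.069 W 0.029 brass 63 of 202
[290. 246.] ctr [ 0.4329 -0.0364] ang 81 L 0.052 W 0.050 brass 110 of 155
[320. 248.] ctr [ 0.4254 -0.1216] ang -143 L 0.047 W 0.026 brass 0 of 146
turn [  0.   -0.  -11.1] shift [ -5.01 -11.99   2.15] yaw now 84.4 eef [0.573  0.3574 0.2644]
```

>>> {"method": "arm_command", "body": {
  "plan": [
    {"wx": 0, "wy": 0, "wz": -1, "tx": 0, "ty": 0, "tz": 0, "claw": 0.6},
    {"wx": 0, "wy": 0, "wz": -1, "tx": 0, "ty": 0, "tz": 0, "claw": 0.6},
    {"wx": 0, "wy": 0, "wz": -1, "tx": 0, "ty": 0, "tz": 0, "claw": 0.6},
    {"wx": 0, "wy": 0, "wz": -1, "tx": 0, "ty": 0, "tz": 0, "claw": 0.6},
    {"wx": 0, "wy": 0, "wz": -1, "tx": 0, "ty": 0, "tz": 0, "claw": 0.6},
    {"wx": 0, "wy": 0, "wz": -1, "tx": 0, "ty": 0, "tz": 0, "claw": 0.6},
    {"wx": 0, "wy": 0, "wz": -1, "tx": 0, "ty": 0, "tz": 0, "claw": 0.6},
    {"wx": 0, "wy": 0, "wz": -1, "tx": 0, "ty": 0, "tz": 0, "claw": 0.6},
    {"wx": 0, "wy": 0, "wz": -1, "tx": 0, "ty": 0, "tz": 0, "claw": 0.6},
    {"wx": 0, "wy": 0, "wz": -1, "tx": 0, "ty": 0, "tz": 0, "claw": 0.6},
    {"wx": 0, "wy": 0, "wz": -1, "tx": 0, "ty": 0, "tz": 0, "claw": 0.6}
  ]
}}

```text
clock: 14.1
eef_pos: [0.5726, 0.3572, 0.263]
ee_rot: [-0.001, 0.253, 0.967, -0.001]
ft_force: [0.4, 0.2, 0.1]
width: 0.0514
finger_force: 0.0
```

>>> {"method": "arm_command", "body": {
  "plan": [
    {"wx": 0, "wy": 0, "wz": 0, "tx": -0.4, "ty": -0.92, "tz": 0, "claw": 0.6},
    {"wx": 0, "wy": 0, "wz": 0, "tx": -0.4, "ty": -0.92, "tz": 0, "claw": 0.6},
    {"wx": 0, "wy": 0, "wz": 0, "tx": -0.4, "ty": -0.92, "tz": 0, "claw": 0.6},
    {"wx": 0, "wy": 0, "wz": 0, "tx": -0.4, "ty": -0.92, "tz": 0, "claw": 0.6},
    {"wx": 0, "wy": 0, "wz": 0, "tx": -0.4, "ty": -0.92, "tz": 0, "claw": 0.6},
    {"wx": 0, "wy": 0, "wz": 0, "tx": -0.4, "ty": -0.92, "tz": 0, "claw": 0.6},
    {"wx": 0, "wy": 0, "wz": 0, "tx": -0.4, "ty": -0.92, "tz": 0.1, "claw": 0.6},
    {"wx": 0, "wy": 0, "wz": 0, "tx": -0.4, "ty": -0.92, "tz": 0.3, "claw": 0.6},
    {"wx": 0, "wy": 0, "wz": 0, "tx": -0.4, "ty": -0.92, "tz": 0.3, "claw": 0.6},
    {"wx": 0, "wy": 0, "wz": 0, "tx": -0.4, "ty": -0.92, "tz": 0.3, "claw": 0.6},
    {"wx": 0, "wy": 0, "wz": 0, "tx": -0.4, "ty": -0.92, "tz": 0.4, "claw": 0.6},
    {"wx": 0, "wy": 0, "wz": 0, "tx": -0.4, "ty": -0.92, "tz": 0.4, "claw": 0.6},
    {"wx": 0, "wy": 0, "wz": 0, "tx": -0.2, "ty": -0.92, "tz": 0.35, "claw": 0.6},
    {"wx": 0, "wy": 0, "wz": 0, "tx": 0, "ty": 0, "tz": 0, "claw": 0.6},
    {"wx": 0, "wy": 0, "wz": 0, "tx": 0, "ty": 0, "tz": 0, "claw": 0.6},
    {"wx": 0, "wy": 0, "wz": 0, "tx": 0, "ty": 0, "tz": 0, "claw": 0.6}
  ]
}}

```text
clock: 15.7
eef_pos: [0.5264, -0.0276, 0.1996]
ee_rot: [-0.0, 0.255, 0.967, 0.0]
ft_force: [0.1, -0.3, 0.1]
width: 0.0518
finger_force: 0.0
```

```bash
python3 -c "
from h import *
f=grab('wrist','w10'); go((.5257,-.032,.2),150); o=blobs(f,(.41,.655),(-.235,.0))
s=load('s9')
t=blobs(load('t9'),(.41,.655),(-.235,.0),show=False)
for p in o:
  if p['bpx'] and p['n']>300:
    q=min((x for x in t if x['bpx']),key=lambda x:np.linalg.norm(x['c']-p['c'])); print(tri(ray(f,*p['bpx']),ray(load('t9'),*q['bpx'])))
"
```

```text
turn [ 0.   -0.    0.08] shift [-0.05 -0.15 -0.01] yaw now 150.5 eef [ 0.5266 -0.0274  0.1997]
[227. 102.] ctr [ 0.4396 -0.0325] ang -106 L 0.052 W 0.052 brass 1303 of 1480
[203. 217.] ctr [ 0.5357 -0.1271] ang 34 L 0.302 W 0.232 brass 1939 of 29960
(array([ 0.43509232, -0.03627521, -0.00544783]), np.float64(0.0030287794686146884))
(array([ 0.5486731 , -0.11770348, -0.01976639]), np.float64(0.014781872810785822))
```

View pics/w10.png

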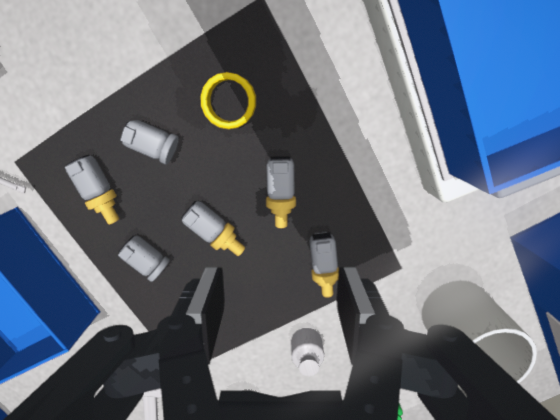

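```bash
cat >> h.py <<'E'
def near(f,c,r=.042,z=.015):
    o=blobs(f,(c[0]-r,c[0]+r),(c[1]-r,c[1]+r),z,show=False); p=max(o,key=lambda q:q['n'])
    print('ctr',p['c'].round(4),'ang %.1f L %.3f W %.3f brass %d/%d'%(p['a'],p['L'],p['W'],p['b'],p['n']),p['px'].round(0)); return p
E
python3 -c "
from h import *
f=load('w10'); t=load('t9')
for c in ((.5335,-.0374),(.5354,-.1158),(.5229,-.201),(.4254,-.1216),(.4406,-.198)):
  for z in (.0,.015,.03): near(f,c,.045,z)
  near(t,c)
"
```

```text
ctr [ 0.5353 -0.048 ] ang -5.0 L 0.094 W 0.076 brass 550/4169 [262. 191.]
ctr [ 0.5319 -0.0454] ang -5.0 L 0.090 W 0.073 brass 550/4169 [262. 191.]
ctr [ 0.5285 -0.0428] ang -5.0 L 0.086 W 0.070 brass 550/4169 [262. 191.]
ctr [ 0.5335 -0.0374] ang -29.6 L 0.069 W 0.029 brass 56/200 [290. 211.]
ctr [ 0.5389 -0.1131] ang -47.2 L 0.126 W 0.120 brass 555/5867 [215. 223.]
ctr [ 0.5353 -0.1077] ang -47.2 L 0.121 W 0.115 brass 555/5867 [215. 223.]
ctr [ 0.5317 -0.1023] ang -47.2 L 0.115 W 0.110 brass 555/5867 [215. 223.]
ctr [ 0.5354 -0.1158] ang 19.4 L 0.071 W 0.028 brass 57/203 [319. 210.]
ctr [ 0.5425 -0.1993] ang 78.5 L 0.096 W 0.069 brass 0/2693 [150. 266.]
ctr [ 0.5388 -0.1903] ang 78.5 L 0.092 W 0.066 brass 0/2693 [150. 266.]
ctr [ 0.535  -0.1812] ang 78.5 L 0.088 W 0.063 brass 0/2693 [150. 266.]
ctr [ 0.5229 -0.201 ] ang -163.9 L 0.046 W 0.026 brass 0/147 [349. 214.]
ctr [ 0.4414 -0.1188] ang 113.8 L 0.111 W 0.090 brass 0/4999 [158. 144.]
ctr [ 0.442  -0.1132] ang 113.8 L 0.106 W 0.086 brass 0/4999 [158. 144.]
ctr [ 0.4426 -0.1076] ang 113.8 L 0.101 W 0.082 brass 0/4999 [158. 144.]
ctr [ 0.4256 -0.1218] ang -145.0 L 0.047 W 0.026 brass 0/150 [320. 248.]
ctr [ 0.4484 -0.217 ] ang -20.7 L 0.088 W 0.065 brass 620/3178 [ 90. 197.]
ctr [ 0.4487 -0.2071] ang -20.7 L 0.084 W 0.062 brass 620/3178 [ 90. 197.]
ctr [ 0.449  -0.1973] ang -20.7 L 0.080 W 0.059 brass 620/3178 [ 90. 197.]
ctr [ 0.4397 -0.198 ] ang -6.2 L 0.071 W 0.029 brass 63/205 [348. 244.]
```

```bash
python3 - <<'E'
s=open('h.py').read()
s=s.replace("m=((v>65)&(reg>0)).astype(np.uint8)","th=cv2.threshold(v[reg>0].reshape(-1,1),0,255,cv2.THRESH_OTSU)[0]; m=((v>th*.9)&(reg>0)).astype(np.uint8)")
open('h.py','w').write(s)
E
python3 -c "
from h import *
f=load('w10'); t=load('t9')
for c in ((.5335,-.0374),(.5354,-.1158),(.4254,-.1216),(.4406,-.198)):
  for z in (.0,.015,.03): near(f,c,.045,z)
  near(t,c)
"
```

```text
ctr [ 0.5456 -0.0367] ang -28.3 L 0.073 W 0.030 brass 533/1569 [281. 192.]
ctr [ 0.5417 -0.0346] ang -28.3 L 0.070 W 0.029 brass 533/1569 [281. 192.]
ctr [ 0.5379 -0.0325] ang -28.3 L 0.067 W 0.028 brass 533/1569 [281. 192.]
ctr [ 0.5333 -0.0382] ang -29.1 L 0.069 W 0.028 brass 54/191 [290. 211.]
ctr [ 0.5471 -0.118 ] ang 21.4 L 0.074 W 0.033 brass 511/1403 [213. 231.]
ctr [ 0.5431 -0.1124] ang 21.4 L 0.070 W 0.032 brass 511/1403 [213. 231.]
ctr [ 0.5392 -0.1068] ang 21.4 L 0.067 W 0.030 brass 511/1403 [213. 231.]
ctr [ 0.535 -0.116] ang 19.3 L 0.068 W 0.028 brass 55/191 [319. 210.]
ctr [ 0.4308 -0.1251] ang -141.5 L 0.050 W 0.030 brass 0/1296 [147. 142.]
ctr [ 0.4318 -0.1192] ang -141.5 L 0.048 W 0.029 brass 0/1296 [147. 142.]
ctr [ 0.4329 -0.1133] ang -141.5 L 0.046 W 0.028 brass 0/1296 [147. 142.]
ctr [ 0.4259 -0.1212] ang -144.1 L 0.045 W 0.025 brass 0/140 [320. 248.]
ctr [ 0.4464 -0.2051] ang -2.3 L 0.074 W 0.035 brass 555/1494 [ 93. 191.]
ctr [ 0.4467 -0.1958] ang -2.3 L 0.071 W 0.034 brass 555/1494 [ 93. 191.]
ctr [ 0.4471 -0.1865] ang -2.3 L 0.068 W 0.032 brass 555/1494 [ 93. 191.]
ctr [ 0.4397 -0.1994] ang -6.5 L 0.070 W 0.026 brass 58/196 [348. 244.]
```

```bash
python3 -c "
from h import *
for n in ('top0','t7','t8','t9'):
  f=load(n); print(n,f['xyz'],f['rotation'])
  for c in ((.5335,-.0354),(.5354,-.1158),(.4254,-.1216)): near(f,c)
"
```

```text
top0 [0.49170886 0.02977877 1.31494528] [-0.00106848  0.70912472 -0.70480313  0.01983778]
ctr [ 0.5332 -0.0383] ang -27.9 L 0.069 W 0.028 brass 53/187 [291. 211.]
ctr [ 0.535 -0.116] ang 19.2 L 0.068 W 0.028 brass 55/190 [319. 210.]
ctr [ 0.4258 -0.1216] ang -143.8 L 0.045 W 0.025 brass 0/143 [320. 248.]
t7 [0.49170886 0.02977877 1.31494528] [-0.00106848  0.70912472 -0.70480313  0.01983778]
ctr [ 0.5331 -0.0381] ang -29.2 L 0.069 W 0.028 brass 54/192 [290. 211.]
ctr [ 0.5349 -0.116 ] ang 19.3 L 0.069 W 0.028 brass 55/190 [319. 210.]
ctr [ 0.4261 -0.1214] ang -144.3 L 0.045 W 0.025 brass 0/141 [320. 248.]
t8 [0.49170886 0.02977877 1.31494528] [-0.00106848  0.70912472 -0.70480313  0.01983778]
ctr [ 0.5332 -0.0383] ang -27.9 L 0.069 W 0.028 brass 54/187 [291. 211.]
ctr [ 0.535 -0.116] ang 19.2 L 0.068 W 0.028 brass 55/190 [319. 210.]
ctr [ 0.4259 -0.1212] ang -144.1 L 0.045 W 0.025 brass 0/140 [320. 248.]
t9 [0.49170886 0.02977877 1.31494528] [-0.00106848  0.70912472 -0.70480313  0.01983778]
ctr [ 0.5333 -0.0382] ang -29.1 L 0.069 W 0.028 brass 54/191 [290. 211.]
ctr [ 0.535 -0.116] ang 19.3 L 0.068 W 0.028 brass 55/191 [319. 210.]
ctr [ 0.4259 -0.1212] ang -144.1 L 0.045 W 0.025 brass 0/140 [320. 248.]
```

```bash
sed -i 's/ m=cv2.morphologyEx(m,cv2.MORPH_OPEN,np.ones((2,2),np.uint8))//' h.py; python3 -c "
from h import *
f=load('w10'); t=load('t9'); s=load('s9')
for c in ((.5335,-.0374),(.5354,-.1158),(.4254,-.1216),(.4406,-.198)):
  a=near(f,c,.045); b=near(t,c); d=near(s,c)
  print(tri(ray(t,*b['px']),ray(s,*d['px'])),(a['c']-b['c'])*1e3)
"
```

```text
ctr [ 0.5403 -0.035 ] ang -28.3 L 0.070 W 0.029 brass 548/1569 [280. 191.]
ctr [ 0.5361 -0.0353] ang -29.3 L 0.069 W 0.028 brass 71/192 [289. 210.]
ctr [ 0.5386 -0.0313] ang -34.4 L 0.080 W 0.034 brass 90/134 [272. 235.]
(array([ 0.53553974, -0.0324679 ,  0.01302077]), np.float64(0.005373566741868179)) [4.25260296 0.37394764]
ctr [ 0.5417 -0.1127] ang 21.4 L 0.070 W 0.032 brass 521/1404 [212. 230.]
ctr [ 0.5382 -0.113 ] ang 19.3 L 0.069 W 0.028 brass 74/193 [318. 209.]
ctr [ 0.5396 -0.1092] ang 9.5 L 0.071 W 0.039 brass 81/177 [258. 249.]
(array([ 0.53757947, -0.1128231 ,  0.01801141]), np.float64(0.005455378639398252)) [3.5431275  0.32692876]
ctr [ 0.4305 -0.1195] ang -141.6 L 0.048 W 0.029 brass 0/1299 [146. 141.]
ctr [ 0.4288 -0.1184] ang -144.9 L 0.045 W 0.025 brass 0/141 [319. 247.]
ctr [ 0.4261 -0.1166] ang -178.0 L 0.056 W 0.046 brass 0/132 [223. 238.]
(array([ 0.42948707, -0.11762395,  0.01880226]), np.float64(0.0013773013378435288)) [ 1.65943796 -1.12247512]
ctr [ 0.4454 -0.1961] ang -2.4 L 0.071 W 0.034 brass 568/1498 [ 92. 190.]
ctr [ 0.4426 -0.1953] ang -6.4 L 0.070 W 0.029 brass 76/197 [347. 243.]
ctr [ 0.4434 -0.1911] ang -18.3 L 0.077 W 0.036 brass 103/187 [212. 255.]
(array([ 0.44213547, -0.19409362,  0.0167498 ]), np.float64(0.005209645295394132)) [ 2.81546103 -0.73495994]
```

```bash
python3 -c "
from h import *
go((.529,-.030,.05),151)"
```

```text
turn [ 0.   -0.   -0.08] shift [-0.11 -0.04  4.99] yaw now 150.5 eef [ 0.5266 -0.0274  0.1997]
```

>>> {"method": "arm_command", "body": {
  "plan": [
    {"wx": 0, "wy": 0, "wz": -0.08, "tx": -0.1, "ty": -0.04, "tz": 0.6, "claw": 0.7},
    {"wx": 0, "wy": 0, "wz": 0, "tx": 0, "ty": 0, "tz": 0.9, "claw": 0.7},
    {"wx": 0, "wy": 0, "wz": 0, "tx": 0, "ty": 0, "tz": 0.9, "claw": 0.7},
    {"wx": 0, "wy": 0, "wz": 0, "tx": 0, "ty": 0, "tz": 0.9, "claw": 0.7},
    {"wx": 0, "wy": 0, "wz": 0, "tx": 0, "ty": 0, "tz": 0.9, "claw": 0.7},
    {"wx": 0, "wy": 0, "wz": 0, "tx": 0, "ty": 0, "tz": 0.5, "claw": 0.7},
    {"wx": 0, "wy": 0, "wz": 0, "tx": 0, "ty": 0, "tz": 0.3, "claw": 0.7},
    {"wx": 0, "wy": 0, "wz": 0, "tx": 0, "ty": 0, "tz": 0, "claw": 0.7},
    {"wx": 0, "wy": 0, "wz": 0, "tx": 0, "ty": 0, "tz": 0, "claw": 0.7}
  ]
}}

```text
clock: 16.65
eef_pos: [0.5289, -0.0309, 0.0503]
ee_rot: [0.0, 0.251, 0.968, 0.0]
ft_force: [0.0, 1.0, 0.7]
width: 0.0603
finger_force: 0.0
```

```bash
python3 -c "
from h import *
g=grab('scene','s11'); f=grab('wrist','w11'); s,e,T=tool(); print(e,s['width'])
for z in (-.02,0,.02): print(z,[proj(g,e+T@[0,y,z]).round(1).tolist() for y in (-.03,.03)])
near(f,(.536,-.034),.045)
a=cv2.resize(cv2.imread('pics/s11.png')[170:290,210:330],(400,400),interpolation=cv2.INTER_CUBIC);cv2.imwrite('pics/c11.png',np.hstack([a,cv2.resize(cv2.imread('pics/w11.png')[100:380,140:420],(400,400))]))"
```

```text
[ 0.5291286  -0.03101511  0.05065986] 0.05941419236543714
-0.02 [[259.5, 220.6], [277.9, 214.3]]
0 [[259.7, 226.5], [277.9, 220.2]]
0.02 [[259.8, 232.3], [277.9, 226.0]]
ctr [ 0.5409 -0.0351] ang -28.9 L 0.071 W 0.029 brass 1417/4282 [283. 251.]
```

View pics/c11.png

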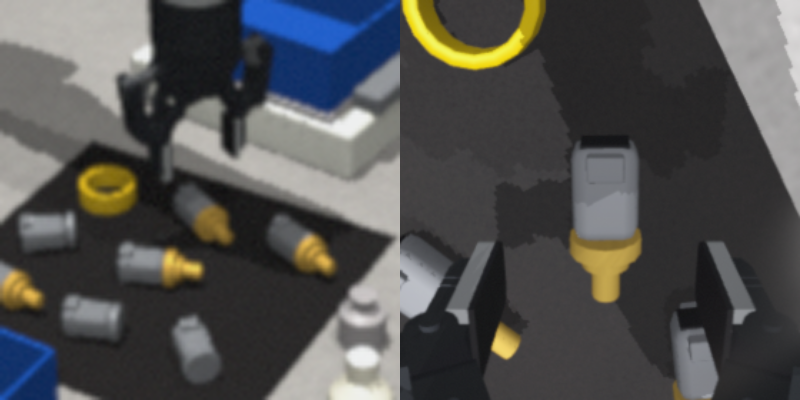

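>>> {"method": "arm_command", "body": {
  "plan": [
    {"wx": 0, "wy": 0, "wz": 0, "tx": 0, "ty": 0, "tz": 0.4, "claw": 0.7},
    {"wx": 0, "wy": 0, "wz": 0, "tx": 0, "ty": 0, "tz": 0.3, "claw": 0.7},
    {"wx": 0, "wy": 0, "wz": 0, "tx": 0, "ty": 0, "tz": 0.3, "claw": 0.7},
    {"wx": 0, "wy": 0, "wz": 0, "tx": 0, "ty": 0, "tz": 0.2, "claw": 0.7},
    {"wx": 0, "wy": 0, "wz": 0, "tx": 0, "ty": 0, "tz": 0.2, "claw": 0.7},
    {"wx": 0, "wy": 0, "wz": 0, "tx": 0, "ty": 0, "tz": 0.1, "claw": 0.7},
    {"wx": 0, "wy": 0, "wz": 0, "tx": 0, "ty": 0, "tz": 0, "claw": 0.7},
    {"wx": 0, "wy": 0, "wz": 0, "tx": 0, "ty": 0, "tz": 0, "claw": 0.7}
  ]
}}

```text
clock: 17.55
eef_pos: [0.5284, -0.0313, 0.0048]
ee_rot: [0.0, 0.251, 0.968, 0.0]
ft_force: [0.8, 0.3, -0.2]
width: 0.0598
finger_force: 0.0
```

>>> {"method": "arm_command", "body": {
  "plan": [
    {"wx": 0, "wy": 0, "wz": 0, "tx": 0, "ty": 0, "tz": 0.15, "claw": 0.7},
    {"wx": 0, "wy": 0, "wz": 0, "tx": 0, "ty": 0, "tz": 0, "claw": 0.3},
    {"wx": 0, "wy": 0, "wz": 0, "tx": 0, "ty": 0, "tz": 0, "claw": 0.1},
    {"wx": 0, "wy": 0, "wz": 0, "tx": 0, "ty": 0, "tz": 0, "claw": 0},
    {"wx": 0, "wy": 0, "wz": 0, "tx": 0, "ty": 0, "tz": 0, "claw": 0},
    {"wx": 0, "wy": 0, "wz": 0, "tx": 0, "ty": 0, "tz": 0, "claw": 0}
  ]
}}

```text
clock: 18.15
eef_pos: [0.5285, -0.0312, 0.0004]
ee_rot: [0.0, 0.251, 0.968, 0.0]
ft_force: [0.1, -0.2, 2.1]
width: 0.0249
finger_force: 59.1
```

```bash
python3 -c "
from h import *
s,e,T=tool(); print(e,s['ft_force'],s['width'],s['finger_force'])
# tray centre from rim corners at z=.12, drop at yaw 174 (tool y along scale y)
t=load('top0'); k=.7
C=np.mean([onz(t,u*k,v*k,.12)[:2] for u,v in ((258,262),(340,268),(332,371),(247,364))],0); print('tray',C)
go((e[0],e[1],.20),150.5); go((.52,.18,.20),150.5)"
```

```text
[ 5.28534472e-01 -3.12146026e-02  3.71888467e-04] [ 0.06696024 -0.24428606  2.13775471] 0.024906461489425144 59.07299280166626
tray [0.49876506 0.18512626]
turn [0.   0.   0.06] shift [ 0.    0.   -6.65] yaw now 150.9 eef [ 5.285e-01 -3.120e-02  4.000e-04]
turn [0.   0.   0.06] shift [ 3.71  5.99 -6.65] yaw now 150.9 eef [ 5.285e-01 -3.120e-02  4.000e-04]
```

>>> {"method": "arm_command", "body": {
  "plan": [
    {"wx": 0, "wy": 0, "wz": 0, "tx": 0, "ty": 0, "tz": -0.5, "claw": 0},
    {"wx": 0, "wy": 0, "wz": 0, "tx": 0, "ty": 0, "tz": -0.95, "claw": 0},
    {"wx": 0, "wy": 0, "wz": 0, "tx": 0, "ty": 0, "tz": -1, "claw": 0},
    {"wx": 0, "wy": 0, "wz": 0, "tx": 0, "ty": 0, "tz": -1, "claw": 0},
    {"wx": 0, "wy": 0, "wz": 0, "tx": 0, "ty": 0, "tz": -1, "claw": 0},
    {"wx": 0, "wy": 0, "wz": 0, "tx": 0, "ty": 0, "tz": -1, "claw": 0},
    {"wx": 0, "wy": 0, "wz": 0, "tx": 0.53, "ty": 0.86, "tz": 0, "claw": 0},
    {"wx": 0, "wy": 0, "wz": 0, "tx": 0.53, "ty": 0.86, "tz": 0, "claw": 0},
    {"wx": 0, "wy": 0, "wz": 0, "tx": 0.53, "ty": 0.86, "tz": 0, "claw": 0},
    {"wx": 0, "wy": 0, "wz": 0, "tx": 0.53, "ty": 0.86, "tz": 0, "claw": 0},
    {"wx": 0, "wy": 0, "wz": 0, "tx": 0.53, "ty": 0.86, "tz": 0, "claw": 0},
    {"wx": 0, "wy": 0, "wz": 0, "tx": 0.53, "ty": 0.86, "tz": 0, "claw": 0},
    {"wx": 0, "wy": 0, "wz": 0, "tx": 0.53, "ty": 0.86, "tz": 0, "claw": 0},
    {"wx": 0, "wy": 0, "wz": 0, "tx": 0, "ty": 0, "tz": 0, "claw": 0},
    {"wx": 0, "wy": 0, "wz": 0, "tx": 0, "ty": 0, "tz": 0, "claw": 0}
  ]
}}

```text
clock: 19.65
eef_pos: [0.5187, 0.1809, 0.1642]
ee_rot: [0.0, 0.251, 0.968, -0.0]
ft_force: [0.7, -0.9, -0.4]
width: 0.0244
finger_force: 59.1
```

>>> {"method": "arm_command", "body": {
  "plan": [
    {"wx": 0, "wy": 0, "wz": 0, "tx": 0, "ty": 0, "tz": 0.7, "claw": 0},
    {"wx": 0, "wy": 0, "wz": 0, "tx": 0, "ty": 0, "tz": 0.8, "claw": 0},
    {"wx": 0, "wy": 0, "wz": 0, "tx": 0, "ty": 0, "tz": 0.7, "claw": 0},
    {"wx": 0, "wy": 0, "wz": 0, "tx": 0, "ty": 0, "tz": 0, "claw": 0},
    {"wx": 0, "wy": 0, "wz": 0, "tx": 0, "ty": 0, "tz": 0, "claw": 0.55},
    {"wx": 0, "wy": 0, "wz": 0, "tx": 0, "ty": 0, "tz": 0, "claw": 0.55},
    {"wx": 0, "wy": 0, "wz": 0, "tx": 0, "ty": 0, "tz": 0, "claw": 0.55},
    {"wx": 0, "wy": 0, "wz": 0, "tx": 0, "ty": 0, "tz": -0.7, "claw": 0.55},
    {"wx": 0, "wy": 0, "wz": 0, "tx": 0, "ty": 0, "tz": -0.9, "claw": 0.55},
    {"wx": 0, "wy": 0, "wz": 0, "tx": 0, "ty": 0, "tz": -0.9, "claw": 0.55},
    {"wx": 0, "wy": 0, "wz": 0, "tx": 0, "ty": 0, "tz": 0, "claw": 0.55}
  ]
}}

```text
clock: 20.75
eef_pos: [0.5213, 0.1815, 0.1773]
ee_rot: [0.003, 0.251, 0.968, 0.002]
ft_force: [0.8, 0.7, -0.2]
width: 0.0472
finger_force: 0.0
```

```bash
cat >> h.py <<'E'
def grip(p, back=.010):
    """grip point and tool-x yaw (0..180) for a blob; sensors are held 'back' from the middle towards the socket"""
    a=np.radians(p['a']); c=p['c']-(back if p['b']>20 else 0)*np.array([np.cos(a),np.sin(a)])
    return c, p['a']%180
E
python3 -c "
from h import *
s,e,T=tool(); print(e,s['width'])
t=grab('top','t12'); o=blobs(t,(.41,.655),(-.235,.0))
for q in o: print(grip(q))
f=grab('wrist','w12')
h=cv2.cvtColor(f['img'],cv2.COLOR_RGB2HSV); b=((h[...,0]>12)&(h[...,0]<32)&(h[...,1]>110)&(h[...,2]>80)).astype(np.uint8)
n,l,st,c=cv2.connectedComponentsWithStats(b)
for i in range(1,n):
  if st[i,4]>60: print('brass',c[i].round(0),onz(f,*c[i],.075).round(3),st[i,4])
"
```

```text
[0.52126919 0.18145948 0.17730602] 0.04715076121504972
[289. 177.] ctr [ 0.627  -0.0327] ang -22 L 0.061 W 0.028 brass 61 of 180
[346. 181.] ctr [ 0.6172 -0.1924] ang 136 L 0.046 W 0.024 brass 0 of 136
[318. 209.] ctr [ 0.5381 -0.1131] ang 19 L 0.069 W 0.028 brass 74 of 196
[348. 213.] ctr [ 0.5255 -0.1985] ang -163 L 0.046 W 0.025 brass 0 of 137
[347. 243.] ctr [ 0.4433 -0.1954] ang -6 L 0.069 W 0.029 brass 77 of 197
[289. 244.] ctr [ 0.4358 -0.0332] ang -91 L 0.051 W 0.048 brass 147 of 147
[319. 247.] ctr [ 0.4288 -0.1187] ang -143 L 0.045 W 0.025 brass 0 of 138
(array([ 0.61777054, -0.02887639]), np.float64(157.7821998773792))
(array([ 0.61720626, -0.19240574]), np.float64(135.7782341939562))
(array([ 0.52868094, -0.11638948]), np.float64(19.49092488805393))
(array([ 0.52550926, -0.19854471]), np.float64(17.282930586323147))
(array([ 0.43339128, -0.19426496]), np.float64(173.50294911497818))
(array([ 0.43586829, -0.02315326]), np.float64(89.3956580251586))
(array([ 0.42877224, -0.11865771]), np.float64(37.13844471377871))
brass [ 47. 217.] [0.44  0.019 0.075] 1974
brass [277. 240.] [0.544 0.167 0.075] 767
brass [ 66. 338.] [ 0.535 -0.044  0.075] 559
brass [534. 387.] [0.801 0.307 0.075] 270
```

```bash
python3 -c "
from h import *
go((.622,-.031,.15),157)"
```

```text
turn [ 0.02  0.01 -1.02] shift [-5.91 -5.17  0.79] yaw now 150.9 eef [0.5195 0.1809 0.1737]
```

>>> {"method": "arm_command", "body": {
  "plan": [
    {"wx": 0, "wy": 0, "wz": -1, "tx": 0, "ty": 0, "tz": 0, "claw": 0.7},
    {"wx": 0, "wy": 0, "wz": 0, "tx": -0.84, "ty": -0.74, "tz": 0, "claw": 0.7},
    {"wx": 0, "wy": 0, "wz": 0, "tx": -0.84, "ty": -0.74, "tz": 0, "claw": 0.7},
    {"wx": 0, "wy": 0, "wz": 0, "tx": -0.84, "ty": -0.74, "tz": 0, "claw": 0.7},
    {"wx": 0, "wy": 0, "wz": 0, "tx": -0.84, "ty": -0.74, "tz": 0, "claw": 0.7},
    {"wx": 0, "wy": 0, "wz": 0, "tx": -0.85, "ty": -0.74, "tz": 0, "claw": 0.7},
    {"wx": 0, "wy": 0, "wz": 0, "tx": -0.85, "ty": -0.74, "tz": 0.4, "claw": 0.7},
    {"wx": 0, "wy": 0, "wz": 0, "tx": -0.85, "ty": -0.73, "tz": 0.4, "claw": 0.7},
    {"wx": 0, "wy": 0, "wz": 0, "tx": 0, "ty": 0, "tz": 0, "claw": 0.7},
    {"wx": 0, "wy": 0, "wz": 0, "tx": 0, "ty": 0, "tz": 0, "claw": 0.7},
    {"wx": 0, "wy": 0, "wz": 0, "tx": 0, "ty": 0, "tz": 0, "claw": 0.7}
  ]
}}

```text
clock: 21.95
eef_pos: [0.6208, -0.0304, 0.1482]
ee_rot: [-0.0, 0.2, 0.98, 0.0]
ft_force: [-0.2, 0.3, 0.1]
width: 0.0597
finger_force: 0.0
```

```bash
cat >> h.py <<'E'
def look(c,z=0.0,r=.045):
    f=grab('wrist'); p=near(f,c,r); g,y=grip(p); print('grip',g.round(4),y.round(1))
    s,e,T=tool(); ty=np.degrees(np.arctan2(T[1,0],T[0,0])); y=ty+((y-ty+90)%180-90); go((*g,z),y)
E
python3 -c "
from h import *
look((.627,-.0327))"
```

```text
ctr [ 0.6335 -0.0334] ang -21.3 L 0.071 W 0.029 brass 729/2134 [282. 203.]
grip [ 0.6242 -0.0297] 158.7
turn [ 0.   -0.   -0.29] shift [-0.1   0.05  4.95] yaw now 157.0 eef [ 0.6209 -0.0301  0.1485]
```

>>> {"method": "arm_command", "body": {
  "plan": [
    {"wx": 0, "wy": 0, "wz": -0.29, "tx": -0.05, "ty": 0.05, "tz": 0.8, "claw": 0.7},
    {"wx": 0, "wy": 0, "wz": 0, "tx": 0, "ty": 0, "tz": 0.9, "claw": 0.7},
    {"wx": 0, "wy": 0, "wz": 0, "tx": 0, "ty": 0, "tz": 0.9, "claw": 0.7},
    {"wx": 0, "wy": 0, "wz": 0, "tx": 0, "ty": 0, "tz": 0.9, "claw": 0.7},
    {"wx": 0, "wy": 0, "wz": 0, "tx": 0, "ty": 0, "tz": 0.6, "claw": 0.7},
    {"wx": 0, "wy": 0, "wz": 0, "tx": 0, "ty": 0, "tz": 0.5, "claw": 0.7},
    {"wx": 0, "wy": 0, "wz": 0, "tx": 0, "ty": 0, "tz": 0.3, "claw": 0.7},
    {"wx": 0, "wy": 0, "wz": 0, "tx": 0, "ty": 0, "tz": 0.04, "claw": 0.7},
    {"wx": 0, "wy": 0, "wz": 0, "tx": 0, "ty": 0, "tz": 0, "claw": 0.7},
    {"wx": 0, "wy": 0, "wz": 0, "tx": 0, "ty": 0, "tz": 0, "claw": 0.3},
    {"wx": 0, "wy": 0, "wz": 0, "tx": 0, "ty": 0, "tz": 0, "claw": 0.1},
    {"wx": 0, "wy": 0, "wz": 0, "tx": 0, "ty": 0, "tz": 0, "claw": 0},
    {"wx": 0, "wy": 0, "wz": 0, "tx": 0, "ty": 0, "tz": 0, "claw": 0},
    {"wx": 0, "wy": 0, "wz": 0, "tx": 0, "ty": 0, "tz": 0, "claw": 0}
  ]
}}

```text
clock: 23.4
eef_pos: [0.6238, -0.0308, 0.0014]
ee_rot: [0.001, 0.186, 0.983, 0.0]
ft_force: [-0.3, -0.0, 5.7]
width: 0.0245
finger_force: 59.1
```

```bash
python3 -c "
from h import *
go((.465,.19,.165),158.5)"
```

```text
turn [0.01 0.01 0.02] shift [ 7.62  4.91 -5.45] yaw now 158.6 eef [ 0.6238 -0.0308  0.0014]
```

>>> {"method": "arm_command", "body": {
  "plan": [
    {"wx": 0, "wy": 0, "wz": 0, "tx": 0, "ty": 0, "tz": -0.5, "claw": 0},
    {"wx": 0, "wy": 0, "wz": 0, "tx": 0, "ty": 0, "tz": -0.95, "claw": 0},
    {"wx": 0, "wy": 0, "wz": 0, "tx": 0, "ty": 0, "tz": -1, "claw": 0},
    {"wx": 0, "wy": 0, "wz": 0, "tx": 0, "ty": 0, "tz": -1, "claw": 0},
    {"wx": 0, "wy": 0, "wz": 0, "tx": 0, "ty": 0, "tz": -1, "claw": 0},
    {"wx": 0, "wy": 0, "wz": 0, "tx": 0, "ty": 0, "tz": -1, "claw": 0},
    {"wx": 0, "wy": 0, "wz": 0, "tx": 0.95, "ty": 0.61, "tz": 0, "claw": 0},
    {"wx": 0, "wy": 0, "wz": 0, "tx": 0.95, "ty": 0.61, "tz": 0, "claw": 0},
    {"wx": 0, "wy": 0, "wz": 0, "tx": 0.95, "ty": 0.61, "tz": 0, "claw": 0},
    {"wx": 0, "wy": 0, "wz": 0, "tx": 0.95, "ty": 0.61, "tz": 0, "claw": 0},
    {"wx": 0, "wy": 0, "wz": 0, "tx": 0.95, "ty": 0.61, "tz": 0, "claw": 0},
    {"wx": 0, "wy": 0, "wz": 0, "tx": 0.95, "ty": 0.61, "tz": 0, "claw": 0},
    {"wx": 0, "wy": 0, "wz": 0, "tx": 0.95, "ty": 0.61, "tz": 0, "claw": 0},
    {"wx": 0, "wy": 0, "wz": 0, "tx": 0.95, "ty": 0.61, "tz": 0, "claw": 0},
    {"wx": 0, "wy": 0, "wz": 0, "tx": 0, "ty": 0, "tz": 0, "claw": 0},
    {"wx": 0, "wy": 0, "wz": 0, "tx": 0, "ty": 0, "tz": 0, "claw": 0}
  ]
}}

```text
clock: 25.0
eef_pos: [0.4639, 0.189, 0.1647]
ee_rot: [0.0, 0.185, 0.983, 0.0]
ft_force: [0.3, 0.3, 0.0]
width: 0.0246
finger_force: 59.0
```

>>> {"method": "arm_command", "body": {
  "plan": [
    {"wx": 0, "wy": 0, "wz": 0, "tx": 0, "ty": 0, "tz": 0.7, "claw": 0},
    {"wx": 0, "wy": 0, "wz": 0, "tx": 0, "ty": 0, "tz": 0.8, "claw": 0},
    {"wx": 0, "wy": 0, "wz": 0, "tx": 0, "ty": 0, "tz": 0.7, "claw": 0},
    {"wx": 0, "wy": 0, "wz": 0, "tx": 0, "ty": 0, "tz": 0, "claw": 0},
    {"wx": 0, "wy": 0, "wz": 0, "tx": 0, "ty": 0, "tz": 0, "claw": 0.55},
    {"wx": 0, "wy": 0, "wz": 0, "tx": 0, "ty": 0, "tz": 0, "claw": 0.55},
    {"wx": 0, "wy": 0, "wz": 0, "tx": 0, "ty": 0, "tz": 0, "claw": 0.55},
    {"wx": 0, "wy": 0, "wz": 0, "tx": 0, "ty": 0, "tz": -0.7, "claw": 0.55},
    {"wx": 0, "wy": 0, "wz": 0, "tx": 0, "ty": 0, "tz": -0.9, "claw": 0.55},
    {"wx": 0, "wy": 0, "wz": 0, "tx": 0, "ty": 0, "tz": -0.9, "claw": 0.55},
    {"wx": 0, "wy": 0, "wz": 0, "tx": 0, "ty": 0, "tz": 0, "claw": 0.55}
  ]
}}

```text
clock: 26.1
eef_pos: [0.4663, 0.1897, 0.1773]
ee_rot: [0.003, 0.186, 0.983, 0.002]
ft_force: [-0.5, -0.4, -0.3]
width: 0.0472
finger_force: 0.0
```

```bash
python3 -c "
from h import *
s,e,T=tool(); print(s['qpos'].round(2),s['width'])
t=grab('top','t13'); o=blobs(t,(.41,.655),(-.235,.0))
f=grab('wrist','w13')
h=cv2.cvtColor(f['img'],cv2.COLOR_RGB2HSV); b=((h[...,0]>12)&(h[...,0]<32)&(h[...,1]>110)&(h[...,2]>80)).astype(np.uint8)
n,l,st,c=cv2.connectedComponentsWithStats(b)
for i in range(1,n):
  if st[i,4]>60: print('brass',c[i].round(0),onz(f,*c[i],.075).round(3),st[i,4])
go((.532,-.116,.15),199.5)
"
```

```text
[-0.8   0.05  0.34  1.9  -0.02  1.19  0.74] 0.04715439768826756
[346. 181.] ctr [ 0.6172 -0.1924] ang 136 L 0.046 W 0.024 brass 0 of 137
[318. 209.] ctr [ 0.5381 -0.113 ] ang 19 L 0.069 W 0.028 brass 74 of 195
[348. 213.] ctr [ 0.5258 -0.1985] ang -162 L 0.046 W 0.025 brass 0 of 138
[347. 243.] ctr [ 0.4433 -0.1954] ang -7 L 0.069 W 0.029 brass 77 of 198
[289. 244.] ctr [ 0.4357 -0.0336] ang -100 L 0.051 W 0.050 brass 149 of 149
[319. 247.] ctr [ 0.4288 -0.1187] ang -143 L 0.045 W 0.025 brass 0 of 137
brass [ 61. 239.] [0.428 0.018 0.075] 1834
brass [265. 238.] [0.485 0.169 0.075] 805
brass [288. 300.] [0.545 0.166 0.075] 626
brass [ 61. 353.] [ 0.523 -0.046  0.075] 434
turn [ 0.01  0.02 -6.81] shift [  1.28 -10.33   0.79] yaw now 158.6 eef [0.4646 0.1889 0.1738]
```

>>> {"method": "arm_command", "body": {
  "plan": [
    {"wx": 0, "wy": 0, "wz": -0.97, "tx": 0, "ty": 0, "tz": 0, "claw": 0.7},
    {"wx": 0, "wy": 0, "wz": -0.97, "tx": 0, "ty": 0, "tz": 0, "claw": 0.7},
    {"wx": 0, "wy": 0, "wz": -0.97, "tx": 0, "ty": 0, "tz": 0, "claw": 0.7},
    {"wx": 0, "wy": 0, "wz": -0.97, "tx": 0, "ty": 0, "tz": 0, "claw": 0.7},
    {"wx": 0, "wy": 0, "wz": -0.97, "tx": 0, "ty": 0, "tz": 0, "claw": 0.7},
    {"wx": 0, "wy": 0, "wz": -0.97, "tx": 0, "ty": 0, "tz": 0, "claw": 0.7},
    {"wx": 0, "wy": 0, "wz": -0.99, "tx": 0, "ty": 0, "tz": 0, "claw": 0.7},
    {"wx": 0, "wy": 0, "wz": 0, "tx": 0.12, "ty": -0.94, "tz": 0, "claw": 0.7},
    {"wx": 0, "wy": 0, "wz": 0, "tx": 0.12, "ty": -0.94, "tz": 0, "claw": 0.7},
    {"wx": 0, "wy": 0, "wz": 0, "tx": 0.12, "ty": -0.94, "tz": 0, "claw": 0.7},
    {"wx": 0, "wy": 0, "wz": 0, "tx": 0.12, "ty": -0.94, "tz": 0, "claw": 0.7},
    {"wx": 0, "wy": 0, "wz": 0, "tx": 0.12, "ty": -0.94, "tz": 0, "claw": 0.7},
    {"wx": 0, "wy": 0, "wz": 0, "tx": 0.12, "ty": -0.94, "tz": 0, "claw": 0.7},
    {"wx": 0, "wy": 0, "wz": 0, "tx": 0.12, "ty": -0.94, "tz": 0, "claw": 0.7},
    {"wx": 0, "wy": 0, "wz": 0, "tx": 0.12, "ty": -0.94, "tz": 0, "claw": 0.7},
    {"wx": 0, "wy": 0, "wz": 0, "tx": 0.12, "ty": -0.94, "tz": 0.2, "claw": 0.7},
    {"wx": 0, "wy": 0, "wz": 0, "tx": 0.12, "ty": -0.94, "tz": 0.3, "claw": 0.7},
    {"wx": 0, "wy": 0, "wz": 0, "tx": 0.1, "ty": -0.93, "tz": 0.3, "claw": 0.7},
    {"wx": 0, "wy": 0, "wz": 0, "tx": 0, "ty": 0, "tz": 0, "claw": 0.7},
    {"wx": 0, "wy": 0, "wz": 0, "tx": 0, "ty": 0, "tz": 0, "claw": 0.7}
  ]
}}

```text
clock: 28.2
eef_pos: [0.53, -0.1168, 0.1479]
ee_rot: [-0.001, -0.169, 0.986, 0.0]
ft_force: [-0.8, 0.9, 0.3]
width: 0.0599
finger_force: 0.0
```

```bash
python3 -c "
from h import *
look((.538,-.113)); print(bot.sense()['qpos'].round(2))"
```

```text
ctr [ 0.542  -0.1116] ang 18.4 L 0.070 W 0.029 brass 725/2096 [281. 204.]
grip [ 0.5325 -0.1148] 18.4
turn [ 0.01 -0.01  0.18] shift [-0.08  0.01  4.94] yaw now -160.5 eef [ 0.5303 -0.1158  0.1483]
[-0.41  0.18  0.61  1.85 -0.11  1.15  2.15]
```

>>> {"method": "arm_command", "body": {
  "plan": [
    {"wx": 0, "wy": 0, "wz": 0.1, "tx": -0.04, "ty": 0.01, "tz": 0.8, "claw": 0.7},
    {"wx": 0, "wy": 0, "wz": 0, "tx": 0, "ty": 0, "tz": 0.9, "claw": 0.7},
    {"wx": 0, "wy": 0, "wz": 0, "tx": 0, "ty": 0, "tz": 0.9, "claw": 0.7},
    {"wx": 0, "wy": 0, "wz": 0, "tx": 0, "ty": 0, "tz": 0.9, "claw": 0.7},
    {"wx": 0, "wy": 0, "wz": 0, "tx": 0, "ty": 0, "tz": 0.6, "claw": 0.7},
    {"wx": 0, "wy": 0, "wz": 0, "tx": 0, "ty": 0, "tz": 0.5, "claw": 0.7},
    {"wx": 0, "wy": 0, "wz": 0, "tx": 0, "ty": 0, "tz": 0.3, "claw": 0.7},
    {"wx": 0, "wy": 0, "wz": 0, "tx": 0, "ty": 0, "tz": 0.04, "claw": 0.7},
    {"wx": 0, "wy": 0, "wz": 0, "tx": 0, "ty": 0, "tz": 0, "claw": 0.7},
    {"wx": 0, "wy": 0, "wz": 0, "tx": 0, "ty": 0, "tz": 0, "claw": 0.3},
    {"wx": 0, "wy": 0, "wz": 0, "tx": 0, "ty": 0, "tz": 0, "claw": 0.1},
    {"wx": 0, "wy": 0, "wz": 0, "tx": 0, "ty": 0, "tz": 0, "claw": 0},
    {"wx": 0, "wy": 0, "wz": 0, "tx": 0, "ty": 0, "tz": 0, "claw": 0},
    {"wx": 0, "wy": 0, "wz": 0, "tx": 0, "ty": 0, "tz": 0, "claw": 0}
  ]
}}

```text
clock: 29.65
eef_pos: [0.5325, -0.1159, 0.0016]
ee_rot: [0.001, -0.164, 0.986, -0.0]
ft_force: [-0.4, 0.2, 5.9]
width: 0.0242
finger_force: 58.9
```

```bash
python3 -c "
from h import *
go((.52,.20,.165),199.0)"
```

```text
turn [-0.    0.01 -0.02] shift [-3.03 10.09 -5.45] yaw now -161.1 eef [ 0.5325 -0.1159  0.0016]
```

>>> {"method": "arm_command", "body": {
  "plan": [
    {"wx": 0, "wy": 0, "wz": 0, "tx": 0, "ty": 0, "tz": -0.5, "claw": 0},
    {"wx": 0, "wy": 0, "wz": 0, "tx": 0, "ty": 0, "tz": -0.95, "claw": 0},
    {"wx": 0, "wy": 0, "wz": 0, "tx": 0, "ty": 0, "tz": -1, "claw": 0},
    {"wx": 0, "wy": 0, "wz": 0, "tx": 0, "ty": 0, "tz": -1, "claw": 0},
    {"wx": 0, "wy": 0, "wz": 0, "tx": 0, "ty": 0, "tz": -1, "claw": 0},
    {"wx": 0, "wy": 0, "wz": 0, "tx": 0, "ty": 0, "tz": -1, "claw": 0},
    {"wx": 0, "wy": 0, "wz": 0, "tx": -0.28, "ty": 0.92, "tz": 0, "claw": 0},
    {"wx": 0, "wy": 0, "wz": 0, "tx": -0.28, "ty": 0.92, "tz": 0, "claw": 0},
    {"wx": 0, "wy": 0, "wz": 0, "tx": -0.28, "ty": 0.92, "tz": 0, "claw": 0},
    {"wx": 0, "wy": 0, "wz": 0, "tx": -0.28, "ty": 0.92, "tz": 0, "claw": 0},
    {"wx": 0, "wy": 0, "wz": 0, "tx": -0.28, "ty": 0.92, "tz": 0, "claw": 0},
    {"wx": 0, "wy": 0, "wz": 0, "tx": -0.28, "ty": 0.92, "tz": 0, "claw": 0},
    {"wx": 0, "wy": 0, "wz": 0, "tx": -0.28, "ty": 0.92, "tz": 0, "claw": 0},
    {"wx": 0, "wy": 0, "wz": 0, "tx": -0.28, "ty": 0.92, "tz": 0, "claw": 0},
    {"wx": 0, "wy": 0, "wz": 0, "tx": -0.28, "ty": 0.92, "tz": 0, "claw": 0},
    {"wx": 0, "wy": 0, "wz": 0, "tx": -0.28, "ty": 0.92, "tz": 0, "claw": 0},
    {"wx": 0, "wy": 0, "wz": 0, "tx": -0.25, "ty": 0.9, "tz": 0, "claw": 0},
    {"wx": 0, "wy": 0, "wz": 0, "tx": 0, "ty": 0, "tz": 0, "claw": 0},
    {"wx": 0, "wy": 0, "wz": 0, "tx": 0, "ty": 0, "tz": 0, "claw": 0}
  ]
}}

```text
clock: 31.55
eef_pos: [0.5201, 0.2005, 0.1648]
ee_rot: [0.0, -0.165, 0.986, -0.0]
ft_force: [-0.6, 0.7, -0.1]
width: 0.0247
finger_force: 59.0
```

>>> {"method": "arm_command", "body": {
  "plan": [
    {"wx": 0, "wy": 0, "wz": 0, "tx": 0, "ty": 0, "tz": 0.7, "claw": 0},
    {"wx": 0, "wy": 0, "wz": 0, "tx": 0, "ty": 0, "tz": 0.7, "claw": 0},
    {"wx": 0, "wy": 0, "wz": 0, "tx": 0, "ty": 0, "tz": 0.5, "claw": 0},
    {"wx": 0, "wy": 0, "wz": 0, "tx": 0, "ty": 0, "tz": 0, "claw": 0},
    {"wx": 0, "wy": 0, "wz": 0, "tx": 0, "ty": 0, "tz": 0, "claw": 0.55},
    {"wx": 0, "wy": 0, "wz": 0, "tx": 0, "ty": 0, "tz": 0, "claw": 0.55},
    {"wx": 0, "wy": 0, "wz": 0, "tx": 0, "ty": 0, "tz": 0, "claw": 0.55},
    {"wx": 0, "wy": 0, "wz": 0, "tx": 0, "ty": 0, "tz": -0.6, "claw": 0.55},
    {"wx": 0, "wy": 0, "wz": 0, "tx": 0, "ty": 0, "tz": -0.8, "claw": 0.55},
    {"wx": 0, "wy": 0, "wz": 0, "tx": 0, "ty": 0, "tz": -0.8, "claw": 0.55},
    {"wx": 0, "wy": 0, "wz": 0, "tx": 0, "ty": 0, "tz": 0, "claw": 0.55}
  ]
}}

```text
clock: 32.65
eef_pos: [0.5223, 0.2013, 0.1772]
ee_rot: [0.003, -0.164, 0.986, 0.001]
ft_force: [1.0, -0.2, -0.1]
width: 0.0472
finger_force: 0.0
```

```bash
cat >> h.py <<'E'
def brassy(f,z=.075):
    h=cv2.cvtColor(f['img'],cv2.COLOR_RGB2HSV); b=((h[...,0]>12)&(h[...,0]<32)&(h[...,1]>110)&(h[...,2]>80)).astype(np.uint8)
    n,l,st,c=cv2.connectedComponentsWithStats(b)
    for i in range(1,n):
        p=onz(f,*c[i],z)
        if st[i,4]>25 and .4<p[0]<.6 and .1<p[1]<.27: print('brass in tray',p.round(3),st[i,4])
E
python3 -c "
from h import *
s,e,T=tool(); print(s['width'])
t=grab('top','t14'); o=blobs(t,(.41,.655),(-.235,.0)); brassy(t); brassy(grab('wrist','w14'))
go((.435,-.195,.15),173.5)
"
```

```text
0.04721865504510484
[346. 181.] ctr [ 0.6172 -0.1924] ang 136 L 0.046 W 0.024 brass 0 of 137
[348. 213.] ctr [ 0.5255 -0.1985] ang -163 L 0.046 W 0.025 brass 0 of 138
[347. 243.] ctr [ 0.4433 -0.1954] ang -7 L 0.069 W 0.029 brass 77 of 197
[289. 245.] ctr [ 0.4356 -0.0337] ang -102 L 0.051 W 0.050 brass 148 of 148
[319. 247.] ctr [ 0.4288 -0.1187] ang -143 L 0.045 W 0.025 brass 0 of 137
brass in tray [0.482 0.17  0.075] 60
brass in tray [0.485 0.169 0.075] 1029
brass in tray [0.543 0.166 0.075] 859
brass in tray [0.532 0.239 0.075] 829
turn [0.01 0.01 4.23] shift [  1.34 -13.43   0.8 ] yaw now -161.1 eef [0.5207 0.2007 0.174 ]
```

>>> {"method": "arm_command", "body": {
  "plan": [
    {"wx": 0, "wy": 0, "wz": 0.85, "tx": 0, "ty": 0, "tz": 0, "claw": 0.7},
    {"wx": 0, "wy": 0, "wz": 0.85, "tx": 0, "ty": 0, "tz": 0, "claw": 0.7},
    {"wx": 0, "wy": 0, "wz": 0.85, "tx": 0, "ty": 0, "tz": 0, "claw": 0.7},
    {"wx": 0, "wy": 0, "wz": 0.85, "tx": 0, "ty": 0, "tz": 0, "claw": 0.7},
    {"wx": 0, "wy": 0, "wz": 0.83, "tx": 0, "ty": 0, "tz": 0, "claw": 0.7},
    {"wx": 0, "wy": 0, "wz": 0, "tx": 0.1, "ty": -0.96, "tz": 0, "claw": 0.7},
    {"wx": 0, "wy": 0, "wz": 0, "tx": 0.1, "ty": -0.96, "tz": 0, "claw": 0.7},
    {"wx": 0, "wy": 0, "wz": 0, "tx": 0.1, "ty": -0.96, "tz": 0, "claw": 0.7},
    {"wx": 0, "wy": 0, "wz": 0, "tx": 0.1, "ty": -0.96, "tz": 0, "claw": 0.7},
    {"wx": 0, "wy": 0, "wz": 0, "tx": 0.1, "ty": -0.96, "tz": 0, "claw": 0.7},
    {"wx": 0, "wy": 0, "wz": 0, "tx": 0.1, "ty": -0.96, "tz": 0, "claw": 0.7},
    {"wx": 0, "wy": 0, "wz": 0, "tx": 0.1, "ty": -0.96, "tz": 0, "claw": 0.7},
    {"wx": 0, "wy": 0, "wz": 0, "tx": 0.1, "ty": -0.96, "tz": 0, "claw": 0.7},
    {"wx": 0, "wy": 0, "wz": 0, "tx": 0.1, "ty": -0.96, "tz": 0, "claw": 0.7},
    {"wx": 0, "wy": 0, "wz": 0, "tx": 0.1, "ty": -0.96, "tz": 0, "claw": 0.7},
    {"wx": 0, "wy": 0, "wz": 0, "tx": 0.1, "ty": -0.96, "tz": 0, "claw": 0.7},
    {"wx": 0, "wy": 0, "wz": 0, "tx": 0.1, "ty": -0.96, "tz": 0.2, "claw": 0.7},
    {"wx": 0, "wy": 0, "wz": 0, "tx": 0.1, "ty": -0.96, "tz": 0.3, "claw": 0.7},
    {"wx": 0, "wy": 0, "wz": 0, "tx": 0.05, "ty": -0.95, "tz": 0.3, "claw": 0.7},
    {"wx": 0, "wy": 0, "wz": 0, "tx": 0, "ty": 0, "tz": 0, "claw": 0.7}
  ]
}}

```text
clock: 34.75
eef_pos: [0.4322, -0.1985, 0.1478]
ee_rot: [-0.001, 0.059, 0.998, -0.001]
ft_force: [-0.2, -0.1, -0.3]
width: 0.0598
finger_force: 0.0
```

```bash
python3 -c "
from h import *
look((.4433,-.1954)); print(bot.sense()['qpos'].round(2))"
```

```text
ctr [ 0.4468 -0.194 ] ang -6.9 L 0.070 W 0.028 brass 713/2093 [288. 205.]
grip [ 0.4369 -0.1928] 173.1
turn [-0.01 -0.02  0.04] shift [-0.11  0.14  4.94] yaw now 173.3 eef [ 0.4331 -0.1965  0.1482]
[-0.45  0.01  0.8   2.   -0.01  1.13  1.81]
```

>>> {"method": "arm_command", "body": {
  "plan": [
    {"wx": 0, "wy": 0, "wz": 0, "tx": -0.06, "ty": 0.11, "tz": 0.8, "claw": 0.7},
    {"wx": 0, "wy": 0, "wz": 0, "tx": 0, "ty": 0, "tz": 0.9, "claw": 0.7},
    {"wx": 0, "wy": 0, "wz": 0, "tx": 0, "ty": 0, "tz": 0.9, "claw": 0.7},
    {"wx": 0, "wy": 0, "wz": 0, "tx": 0, "ty": 0, "tz": 0.9, "claw": 0.7},
    {"wx": 0, "wy": 0, "wz": 0, "tx": 0, "ty": 0, "tz": 0.6, "claw": 0.7},
    {"wx": 0, "wy": 0, "wz": 0, "tx": 0, "ty": 0, "tz": 0.5, "claw": 0.7},
    {"wx": 0, "wy": 0, "wz": 0, "tx": 0, "ty": 0, "tz": 0.3, "claw": 0.7},
    {"wx": 0, "wy": 0, "wz": 0, "tx": 0, "ty": 0, "tz": 0.04, "claw": 0.7},
    {"wx": 0, "wy": 0, "wz": 0, "tx": 0, "ty": 0, "tz": 0, "claw": 0.7},
    {"wx": 0, "wy": 0, "wz": 0, "tx": 0, "ty": 0, "tz": 0, "claw": 0.3},
    {"wx": 0, "wy": 0, "wz": 0, "tx": 0, "ty": 0, "tz": 0, "claw": 0.1},
    {"wx": 0, "wy": 0, "wz": 0, "tx": 0, "ty": 0, "tz": 0, "claw": 0},
    {"wx": 0, "wy": 0, "wz": 0, "tx": 0, "ty": 0, "tz": 0, "claw": 0},
    {"wx": 0, "wy": 0, "wz": 0, "tx": 0, "ty": 0, "tz": 0, "claw": 0}
  ]
}}

```text
clock: 36.2
eef_pos: [0.4373, -0.1922, 0.0018]
ee_rot: [0.001, 0.057, 0.998, 0.0]
ft_force: [-1.1, -0.3, 5.5]
width: 0.0244
finger_force: 58.7
```

```bash
python3 -c "
from h import *
go((.455,.20,.165),173.3)"
```

```text
turn [0.   0.01 0.03] shift [ 0.94 13.05 -5.44] yaw now 173.5 eef [ 0.4373 -0.1922  0.0018]
```

>>> {"method": "arm_command", "body": {
  "plan": [
    {"wx": 0, "wy": 0, "wz": 0, "tx": 0, "ty": 0, "tz": -0.5, "claw": 0},
    {"wx": 0, "wy": 0, "wz": 0, "tx": 0, "ty": 0, "tz": -0.95, "claw": 0},
    {"wx": 0, "wy": 0, "wz": 0, "tx": 0, "ty": 0, "tz": -1, "claw": 0},
    {"wx": 0, "wy": 0, "wz": 0, "tx": 0, "ty": 0, "tz": -1, "claw": 0},
    {"wx": 0, "wy": 0, "wz": 0, "tx": 0, "ty": 0, "tz": -1, "claw": 0},
    {"wx": 0, "wy": 0, "wz": 0, "tx": 0.07, "ty": 0.94, "tz": -1, "claw": 0},
    {"wx": 0, "wy": 0, "wz": 0, "tx": 0.07, "ty": 0.94, "tz": 0, "claw": 0},
    {"wx": 0, "wy": 0, "wz": 0, "tx": 0.07, "ty": 0.94, "tz": 0, "claw": 0},
    {"wx": 0, "wy": 0, "wz": 0, "tx": 0.07, "ty": 0.94, "tz": 0, "claw": 0},
    {"wx": 0, "wy": 0, "wz": 0, "tx": 0.07, "ty": 0.94, "tz": 0, "claw": 0},
    {"wx": 0, "wy": 0, "wz": 0, "tx": 0.07, "ty": 0.94, "tz": 0, "claw": 0},
    {"wx": 0, "wy": 0, "wz": 0, "tx": 0.07, "ty": 0.94, "tz": 0, "claw": 0},
    {"wx": 0, "wy": 0, "wz": 0, "tx": 0.07, "ty": 0.94, "tz": 0, "claw": 0},
    {"wx": 0, "wy": 0, "wz": 0, "tx": 0.07, "ty": 0.94, "tz": 0, "claw": 0},
    {"wx": 0, "wy": 0, "wz": 0, "tx": 0.07, "ty": 0.94, "tz": 0, "claw": 0},
    {"wx": 0, "wy": 0, "wz": 0, "tx": 0.07, "ty": 0.94, "tz": 0, "claw": 0},
    {"wx": 0, "wy": 0, "wz": 0, "tx": 0.07, "ty": 0.94, "tz": 0, "claw": 0},
    {"wx": 0, "wy": 0, "wz": 0, "tx": 0.07, "ty": 0.94, "tz": 0, "claw": 0},
    {"wx": 0, "wy": 0, "wz": 0, "tx": 0.05, "ty": 0.9, "tz": 0, "claw": 0},
    {"wx": 0, "wy": 0, "wz": 0, "tx": 0, "ty": 0, "tz": 0, "claw": 0}
  ]
}}

```text
clock: 38.2
eef_pos: [0.452, 0.2059, 0.1646]
ee_rot: [0.0, 0.054, 0.999, 0.0]
ft_force: [0.5, -0.7, -0.4]
width: 0.0247
finger_force: 59.3
```

>>> {"method": "arm_command", "body": {
  "plan": [
    {"wx": 0, "wy": 0, "wz": 0, "tx": 0, "ty": 0, "tz": 0.6, "claw": 0},
    {"wx": 0, "wy": 0, "wz": 0, "tx": 0, "ty": 0, "tz": 0.7, "claw": 0},
    {"wx": 0, "wy": 0, "wz": 0, "tx": 0, "ty": 0, "tz": 0.5, "claw": 0},
    {"wx": 0, "wy": 0, "wz": 0, "tx": 0, "ty": 0, "tz": 0, "claw": 0},
    {"wx": 0, "wy": 0, "wz": 0, "tx": 0, "ty": 0, "tz": 0, "claw": 0.5},
    {"wx": 0, "wy": 0, "wz": 0, "tx": 0, "ty": 0, "tz": 0, "claw": 0.5},
    {"wx": 0, "wy": 0, "wz": 0, "tx": 0, "ty": 0, "tz": 0, "claw": 0.5},
    {"wx": 0, "wy": 0, "wz": 0, "tx": 0, "ty": 0, "tz": -0.6, "claw": 0.5},
    {"wx": 0, "wy": 0, "wz": 0, "tx": 0, "ty": 0, "tz": -0.8, "claw": 0.5},
    {"wx": 0, "wy": 0, "wz": 0, "tx": 0, "ty": 0, "tz": -0.8, "claw": 0.5},
    {"wx": 0, "wy": 0, "wz": 0, "tx": 0, "ty": 0, "tz": 0, "claw": 0.5}
  ]
}}

```text
clock: 39.3
eef_pos: [0.4544, 0.2031, 0.1803]
ee_rot: [0.002, 0.057, 0.998, 0.002]
ft_force: [0.5, 0.1, 0.1]
width: 0.0423
finger_force: 0.0
```

```bash
python3 -c "
from h import *
s,e,T=tool(); print(s['width'])
t=grab('top','t15'); o=blobs(t,(.41,.655),(-.235,.0)); brassy(t); brassy(grab('wrist','w15'))
go((.429,-.1187,.15),217); go((.429,-.1187,.15),37); print(bot.sense()['qpos'].round(2))
"
```

```text
0.04229738649978211
[346. 181.] ctr [ 0.6172 -0.1924] ang 136 L 0.046 W 0.024 brass 0 of 137
[348. 213.] ctr [ 0.5257 -0.1984] ang -164 L 0.046 W 0.025 brass 0 of 140
[289. 244.] ctr [ 0.4357 -0.0334] ang -86 L 0.051 W 0.049 brass 148 of 148
[319. 247.] ctr [ 0.4288 -0.1187] ang -143 L 0.045 W 0.025 brass 0 of 139
brass in tray [0.54  0.166 0.075] 66
brass in tray [0.528 0.236 0.075] 60
brass in tray [0.481 0.202 0.075] 54
brass in tray [0.479 0.165 0.075] 62
brass in tray [0.483 0.205 0.075] 815
brass in tray [0.482 0.164 0.075] 742
brass in tray [0.531 0.229 0.075] 224
brass in tray [0.545 0.165 0.075] 586
turn [ 0.01  0.02 -7.25] shift [ 7.08 -8.07  0.91] yaw now 173.5 eef [0.4529 0.2024 0.1772]
turn [ 2.000e-02 -1.000e-02  2.275e+01] shift [-7.08  8.07  0.91] yaw now 173.5 eef [0.4529 0.2024 0.1772]
[-0.88  0.04  0.38  1.91 -0.02  1.19  0.97]
```

```bash
python3 -c "
from h import *
t=load('t15'); h=cv2.cvtColor(t['img'],cv2.COLOR_RGB2HSV); m=((h[...,0]>100)&(h[...,0]<125)&(h[...,1]>120)).astype(np.uint8)
m[:, :370]=0; m[:,450:]=0; m[:190]=0; m[270:]=0
n,l,st,c=cv2.connectedComponentsWithStats(m); i=1+st[1:,4].argmax(); ys,xs=np.where(l==i)
b=((l==i)&(h[...,2]>150)).astype(np.uint8); y2,x2=np.where(b>0)
print(st[i]); P=np.array([onz(t,x,y,.07)[:2] for x,y in zip(xs,ys)]); print('rim',cv2.minAreaRect((P*1e3).astype(np.float32)))
Q=np.array([onz(t,x,y,.005)[:2] for x,y in zip(x2,y2)]); print('floor',cv2.minAreaRect((Q*1e3).astype(np.float32)))
go((.6172,-.1924,.15),136)
"
```

```text
[ 381  200   58   57 3162]
rim ((485.0152587890625, -354.7420654296875), (155.30686950683594, 149.3910369873047), 88.73250579833984)
floor ((485.2192077636719, -383.879638671875), (143.85313415527344, 156.3072509765625), 88.17549896240234)
turn [0.02 0.01 6.25] shift [-13.08  -5.66   0.91] yaw now 173.5 eef [0.4529 0.2024 0.1772]
```

>>> {"method": "arm_command", "body": {
  "plan": [
    {"wx": 0, "wy": 0, "wz": 1, "tx": 0, "ty": 0, "tz": 0, "claw": 0.7},
    {"wx": 0, "wy": 0, "wz": 1, "tx": 0, "ty": 0, "tz": 0, "claw": 0.7},
    {"wx": 0, "wy": 0, "wz": 1, "tx": 0, "ty": 0, "tz": 0, "claw": 0.7},
    {"wx": 0, "wy": 0, "wz": 1, "tx": 0, "ty": 0, "tz": 0, "claw": 0.7},
    {"wx": 0, "wy": 0, "wz": 1, "tx": 0, "ty": 0, "tz": 0, "claw": 0.7},
    {"wx": 0, "wy": 0, "wz": 1, "tx": 0, "ty": 0, "tz": 0, "claw": 0.7},
    {"wx": 0, "wy": 0, "wz": 0.25, "tx": -0.5, "ty": -0.22, "tz": 0, "claw": 0.7},
    {"wx": 0, "wy": 0, "wz": 0, "tx": -0.97, "ty": -0.42, "tz": 0, "claw": 0.7},
    {"wx": 0, "wy": 0, "wz": 0, "tx": -0.97, "ty": -0.42, "tz": 0, "claw": 0.7},
    {"wx": 0, "wy": 0, "wz": 0, "tx": -0.97, "ty": -0.42, "tz": 0, "claw": 0.7},
    {"wx": 0, "wy": 0, "wz": 0, "tx": -0.97, "ty": -0.42, "tz": 0, "claw": 0.7},
    {"wx": 0, "wy": 0, "wz": 0, "tx": -0.97, "ty": -0.42, "tz": 0, "claw": 0.7},
    {"wx": 0, "wy": 0, "wz": 0, "tx": -0.97, "ty": -0.42, "tz": 0, "claw": 0.7},
    {"wx": 0, "wy": 0, "wz": 0, "tx": -0.97, "ty": -0.42, "tz": 0, "claw": 0.7},
    {"wx": 0, "wy": 0, "wz": 0, "tx": -0.97, "ty": -0.42, "tz": 0, "claw": 0.7},
    {"wx": 0, "wy": 0, "wz": 0, "tx": -0.97, "ty": -0.42, "tz": 0, "claw": 0.7},
    {"wx": 0, "wy": 0, "wz": 0, "tx": -0.97, "ty": -0.42, "tz": 0.2, "claw": 0.7},
    {"wx": 0, "wy": 0, "wz": 0, "tx": -0.97, "ty": -0.42, "tz": 0.3, "claw": 0.7},
    {"wx": 0, "wy": 0, "wz": 0, "tx": -0.97, "ty": -0.42, "tz": 0.3, "claw": 0.7},
    {"wx": 0, "wy": 0, "wz": 0, "tx": 0, "ty": 0, "tz": 0, "claw": 0.7}
  ]
}}

```text
clock: 41.4
eef_pos: [0.604, -0.1705, 0.1507]
ee_rot: [-0.001, 0.376, 0.926, -0.002]
ft_force: [-0.5, -1.0, 0.8]
width: 0.0597
finger_force: 0.0
```

```bash
python3 -c "
from h import *
look((.6172,-.1924)); print(bot.sense()['qpos'].round(2))"
```

```text
ctr [ 0.6214 -0.1927] ang 135.1 L 0.050 W 0.028 brass 0/1488 [276. 223.]
grip [ 0.6214 -0.1927] 135.1
turn [-0.03 -0.    0.12] shift [-0.99 -0.17  5.04] yaw now 135.8 eef [ 0.604  -0.1681  0.1512]
[-0.33  0.39  0.68  1.64 -0.26  1.21  1.2 ]
```

>>> {"method": "arm_command", "body": {
  "plan": [
    {"wx": 0, "wy": 0, "wz": 0.1, "tx": -0.94, "ty": -0.22, "tz": 0, "claw": 0.7},
    {"wx": 0, "wy": 0, "wz": 0, "tx": 0, "ty": 0, "tz": 0.9, "claw": 0.7},
    {"wx": 0, "wy": 0, "wz": 0, "tx": 0, "ty": 0, "tz": 0.9, "claw": 0.7},
    {"wx": 0, "wy": 0, "wz": 0, "tx": 0, "ty": 0, "tz": 0.9, "claw": 0.7},
    {"wx": 0, "wy": 0, "wz": 0, "tx": 0, "ty": 0, "tz": 0.9, "claw": 0.7},
    {"wx": 0, "wy": 0, "wz": 0, "tx": 0, "ty": 0, "tz": 0.6, "claw": 0.7},
    {"wx": 0, "wy": 0, "wz": 0, "tx": 0, "ty": 0, "tz": 0.5, "claw": 0.7},
    {"wx": 0, "wy": 0, "wz": 0, "tx": 0, "ty": 0, "tz": 0.25, "claw": 0.7},
    {"wx": 0, "wy": 0, "wz": 0, "tx": 0, "ty": 0, "tz": 0.04, "claw": 0.7},
    {"wx": 0, "wy": 0, "wz": 0, "tx": 0, "ty": 0, "tz": 0, "claw": 0.7},
    {"wx": 0, "wy": 0, "wz": 0, "tx": 0, "ty": 0, "tz": 0, "claw": 0.3},
    {"wx": 0, "wy": 0, "wz": 0, "tx": 0, "ty": 0, "tz": 0, "claw": 0.1},
    {"wx": 0, "wy": 0, "wz": 0, "tx": 0, "ty": 0, "tz": 0, "claw": 0},
    {"wx": 0, "wy": 0, "wz": 0, "tx": 0, "ty": 0, "tz": 0, "claw": 0},
    {"wx": 0, "wy": 0, "wz": 0, "tx": 0, "ty": 0, "tz": 0, "claw": 0}
  ]
}}

```text
clock: 42.95
eef_pos: [0.6217, -0.1887, 0.0038]
ee_rot: [0.001, 0.379, 0.925, 0.0]
ft_force: [-0.6, 0.1, 5.9]
width: 0.0246
finger_force: 59.1
```

```bash
python3 -c "
from h import *
go((.515,-.365,.13),135)"
```

```text
turn [0.01 0.01 0.07] shift [-1.64 -6.67 -4.21] yaw now 135.4 eef [ 0.6217 -0.1887  0.0038]
```

>>> {"method": "arm_command", "body": {
  "plan": [
    {"wx": 0, "wy": 0, "wz": 0, "tx": 0, "ty": 0, "tz": -0.5, "claw": 0},
    {"wx": 0, "wy": 0, "wz": 0, "tx": 0, "ty": 0, "tz": -0.9, "claw": 0},
    {"wx": 0, "wy": 0, "wz": 0, "tx": 0, "ty": 0, "tz": -0.95, "claw": 0},
    {"wx": 0, "wy": 0, "wz": 0, "tx": 0, "ty": 0, "tz": -0.95, "claw": 0},
    {"wx": 0, "wy": 0, "wz": 0, "tx": 0, "ty": 0, "tz": -0.95, "claw": 0},
    {"wx": 0, "wy": 0, "wz": 0, "tx": -0.23, "ty": -0.95, "tz": 0, "claw": 0},
    {"wx": 0, "wy": 0, "wz": 0, "tx": -0.23, "ty": -0.95, "tz": 0, "claw": 0},
    {"wx": 0, "wy": 0, "wz": 0, "tx": -0.23, "ty": -0.95, "tz": 0, "claw": 0},
    {"wx": 0, "wy": 0, "wz": 0, "tx": -0.23, "ty": -0.95, "tz": 0, "claw": 0},
    {"wx": 0, "wy": 0, "wz": 0, "tx": -0.23, "ty": -0.95, "tz": 0, "claw": 0},
    {"wx": 0, "wy": 0, "wz": 0, "tx": -0.23, "ty": -0.95, "tz": 0, "claw": 0},
    {"wx": 0, "wy": 0, "wz": 0, "tx": -0.23, "ty": -0.95, "tz": 0, "claw": 0},
    {"wx": 0, "wy": 0, "wz": 0, "tx": 0, "ty": 0, "tz": 0, "claw": 0},
    {"wx": 0, "wy": 0, "wz": 0, "tx": 0, "ty": 0, "tz": 0, "claw": 0}
  ]
}}

```text
clock: 44.35
eef_pos: [0.5148, -0.3652, 0.1311]
ee_rot: [0.0, 0.38, 0.925, 0.0]
ft_force: [1.0, 1.0, -0.4]
width: 0.0245
finger_force: 59.1
```

```bash
python3 -c "
from h import *
f=grab('wrist','w16'); s,e,T=tool(); print(e,s['width'])
h=cv2.cvtColor(f['img'],cv2.COLOR_RGB2HSV); m=((h[...,0]>100)&(h[...,0]<125)&(h[...,1]>120)).astype(np.uint8)
n,l,st,c=cv2.connectedComponentsWithStats(m)
for i in range(1,n):
  if st[i,4]>1500:
    ys,xs=np.where(l==i); P=np.array([onz(f,x,y,.07)[:2] for x,y in zip(xs[::7],ys[::7])]); print(st[i],cv2.minAreaRect((P*1e3).astype(np.float32)))
cv2.imwrite('pics/w16.png',cv2.cvtColor(f['img'],cv2.COLOR_RGB2BGR))
"
```

```text
[ 0.51563158 -0.36400467  0.13084604] 0.024353458539134808
[   93    14   318   278 44343] ((487.127197265625, -361.8838806152344), (138.367431640625, 148.18310546875), 88.80641174316406)
[   0  185   54  115 3115] ((405.36566162109375, -502.6527404785156), (35.44583511352539, 85.98579406738281), 30.033533096313477)
[   0  271  163  146 8602] ((476.2887878417969, -566.3294677734375), (182.83261108398438, 52.66242599487305), 87.99812316894531)
```

View pics/w16.png

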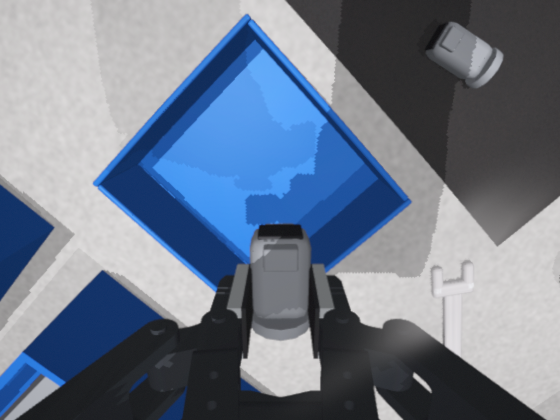

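The bin's rim corners are at (248,15), (410,202) and (95,183), and the housing is held at (280,280) over its inner side. Releasing it a little nearer the middle.

>>> {"method": "arm_command", "body": {
  "plan": [
    {"wx": 0, "wy": 0, "wz": 0, "tx": 0.2, "ty": -0.2, "tz": 0.7, "claw": 0},
    {"wx": 0, "wy": 0, "wz": 0, "tx": 0, "ty": 0, "tz": 0.8, "claw": 0},
    {"wx": 0, "wy": 0, "wz": 0, "tx": 0, "ty": 0, "tz": 0.7, "claw": 0},
    {"wx": 0, "wy": 0, "wz": 0, "tx": 0, "ty": 0, "tz": 0, "claw": 0},
    {"wx": 0, "wy": 0, "wz": 0, "tx": 0, "ty": 0, "tz": 0, "claw": 0.5},
    {"wx": 0, "wy": 0, "wz": 0, "tx": 0, "ty": 0, "tz": 0, "claw": 0.5},
    {"wx": 0, "wy": 0, "wz": 0, "tx": 0, "ty": 0, "tz": 0, "claw": 0.5},
    {"wx": 0, "wy": 0, "wz": 0, "tx": 0, "ty": 0, "tz": -0.7, "claw": 0.5},
    {"wx": 0, "wy": 0, "wz": 0, "tx": 0, "ty": 0, "tz": -0.9, "claw": 0.5},
    {"wx": 0, "wy": 0, "wz": 0, "tx": 0, "ty": 0, "tz": -0.9, "claw": 0.5},
    {"wx": 0, "wy": 0, "wz": 0, "tx": 0, "ty": 0, "tz": 0, "claw": 0.5}
  ]
}}

```text
clock: 45.5
eef_pos: [0.5087, -0.3662, 0.1441]
ee_rot: [0.003, 0.38, 0.925, -0.0]
ft_force: [-0.7, -0.4, -0.3]
width: 0.0428
finger_force: 0.0
```

```bash
python3 -c "
from h import *
s,e,T=tool(); print(s['width'])
t=grab('top','t17'); o=blobs(t,(.41,.655),(-.235,.0)); grab('wrist','w17')
go((.4288,-.1187,.15),37)
go((.5257,-.1984,.15),17)
"
```

```text
0.04277507099696765
[347. 212.] ctr [ 0.5269 -0.1976] ang -166 L 0.044 W 0.025 brass 0 of 125
[289. 244.] ctr [ 0.4355 -0.0339] ang -106 L 0.051 W 0.050 brass 151 of 151
turn [2.00e-02 1.00e-02 1.64e+01] shift [ 2.84 -8.13 -0.32] yaw now 135.4 eef [ 0.5074 -0.3648  0.1405]
turn [ 0.03  0.   19.74] shift [ 2.2  -5.12 -0.32] yaw now 135.4 eef [ 0.5074 -0.3648  0.1405]
```

>>> {"method": "arm_command", "body": {
  "plan": [
    {"wx": 0, "wy": 0, "wz": 0.99, "tx": 0, "ty": 0, "tz": 0, "claw": 0.7},
    {"wx": 0, "wy": 0, "wz": 0.99, "tx": 0, "ty": 0, "tz": 0, "claw": 0.7},
    {"wx": 0, "wy": 0, "wz": 0.99, "tx": 0, "ty": 0, "tz": 0, "claw": 0.7},
    {"wx": 0, "wy": 0, "wz": 0.99, "tx": 0, "ty": 0, "tz": 0, "claw": 0.7},
    {"wx": 0, "wy": 0, "wz": 0.99, "tx": 0, "ty": 0, "tz": 0, "claw": 0.7},
    {"wx": 0, "wy": 0, "wz": 0.99, "tx": 0, "ty": 0, "tz": 0, "claw": 0.7},
    {"wx": 0, "wy": 0, "wz": 0.99, "tx": 0, "ty": 0, "tz": 0, "claw": 0.7},
    {"wx": 0, "wy": 0, "wz": 0.99, "tx": 0, "ty": 0, "tz": 0, "claw": 0.7},
    {"wx": 0, "wy": 0, "wz": 0.99, "tx": 0, "ty": 0, "tz": 0, "claw": 0.7},
    {"wx": 0, "wy": 0, "wz": 0.99, "tx": 0, "ty": 0, "tz": 0, "claw": 0.7},
    {"wx": 0, "wy": 0, "wz": 0.99, "tx": 0, "ty": 0, "tz": 0, "claw": 0.7},
    {"wx": 0, "wy": 0, "wz": 0.99, "tx": 0, "ty": 0, "tz": 0, "claw": 0.7},
    {"wx": 0, "wy": 0, "wz": 0.99, "tx": 0, "ty": 0, "tz": 0, "claw": 0.7},
    {"wx": 0, "wy": 0, "wz": 0.99, "tx": 0, "ty": 0, "tz": 0, "claw": 0.7},
    {"wx": 0, "wy": 0, "wz": 0.99, "tx": 0, "ty": 0, "tz": 0, "claw": 0.7},
    {"wx": 0, "wy": 0, "wz": 0.99, "tx": 0, "ty": 0, "tz": 0, "claw": 0.7},
    {"wx": 0, "wy": 0, "wz": 0.99, "tx": 0, "ty": 0, "tz": 0, "claw": 0.7},
    {"wx": 0, "wy": 0, "wz": 0.99, "tx": 0, "ty": 0, "tz": 0, "claw": 0.7},
    {"wx": 0, "wy": 0, "wz": 0.99, "tx": 0, "ty": 0, "tz": 0, "claw": 0.7},
    {"wx": 0, "wy": 0, "wz": 0.93, "tx": 0, "ty": 0, "tz": 0, "claw": 0.7}
  ]
}}

```text
clock: 47.6
eef_pos: [0.5065, -0.3641, 0.1385]
ee_rot: [-0.0, 0.989, 0.145, -0.001]
ft_force: [0.4, 0.7, -0.8]
width: 0.0597
finger_force: 0.0
```

>>> {"method": "arm_command", "body": {
  "plan": [
    {"wx": 0, "wy": 0, "wz": 0, "tx": 0.37, "ty": -0.85, "tz": -0.06, "claw": 0.7},
    {"wx": 0, "wy": 0, "wz": 0, "tx": 0.37, "ty": -0.85, "tz": -0.06, "claw": 0.7},
    {"wx": 0, "wy": 0, "wz": 0, "tx": 0.37, "ty": -0.85, "tz": -0.06, "claw": 0.7},
    {"wx": 0, "wy": 0, "wz": 0, "tx": 0.37, "ty": -0.85, "tz": -0.06, "claw": 0.7},
    {"wx": 0, "wy": 0, "wz": 0, "tx": 0.37, "ty": -0.85, "tz": -0.06, "claw": 0.7},
    {"wx": 0, "wy": 0, "wz": 0, "tx": 0.37, "ty": -0.85, "tz": 0, "claw": 0.7},
    {"wx": 0, "wy": 0, "wz": 0, "tx": 0, "ty": 0, "tz": 0, "claw": 0.7},
    {"wx": 0, "wy": 0, "wz": 0, "tx": 0, "ty": 0, "tz": 0, "claw": 0.7}
  ]
}}

```text
clock: 48.4
eef_pos: [0.5258, -0.198, 0.1478]
ee_rot: [-0.0, 0.989, 0.148, -0.0]
ft_force: [0.3, -0.8, -0.1]
width: 0.0597
finger_force: 0.0
```

```bash
python3 -c "
from h import *
look((.5263,-.198)); print(bot.sense()['qpos'].round(2))
blobs(load('w17'),(.41,.655),(-.235,.0)); blobs(grab('top','t18'),(.41,.655),(-.235,.0))"
```

```text
ctr [ 0.5258 -0.1968] ang -163.2 L 0.047 W 0.027 brass 0/1616 [278. 194.]
grip [ 0.5258 -0.1968] 16.8
turn [0.   0.01 0.03] shift [ 0.03 -0.07  4.93] yaw now 17.0 eef [ 0.5255 -0.1991  0.148 ]
[-0.73  0.49  1.32  1.82 -0.5   1.23 -0.54]
[462.  59.] ctr [ 0.5275 -0.1941] ang -164 L 0.040 W 0.026 brass 0 of 1746
[488.  77.] ctr [ 0.5508 -0.1879] ang 104 L 0.029 W 0.012 brass 0 of 368
[346. 213.] ctr [ 0.5254 -0.194 ] ang 174 L 0.051 W 0.033 brass 0 of 103
[350. 241.] ctr [ 0.4481 -0.2129] ang 148 L 0.137 W 0.074 brass 0 of 648
[289. 245.] ctr [ 0.4355 -0.0339] ang -109 L 0.052 W 0.050 brass 137 of 159
```

>>> {"method": "arm_command", "body": {
  "plan": [
    {"wx": 0, "wy": 0, "wz": 0.03, "tx": 0.02, "ty": -0.05, "tz": 0.7, "claw": 0.7},
    {"wx": 0, "wy": 0, "wz": 0, "tx": 0, "ty": 0, "tz": 0.8, "claw": 0.7},
    {"wx": 0, "wy": 0, "wz": 0, "tx": 0, "ty": 0, "tz": 0.8, "claw": 0.7},
    {"wx": 0, "wy": 0, "wz": 0, "tx": 0, "ty": 0, "tz": 0, "claw": 0.7}
  ]
}}

```text
clock: 48.9
eef_pos: [0.5238, -0.1978, 0.0769]
ee_rot: [-0.001, 0.989, 0.145, -0.002]
ft_force: [-0.5, -0.4, 0.4]
width: 0.0599
finger_force: 0.0
```

```bash
python3 -c "
from h import *
s,e,T=tool(); print(e,s['qpos'].round(3),s['joint_velocities'].round(2))
go((.5256,-.1976,.002),17)"
```

```text
[ 0.5238462  -0.1977647   0.07692572] [-0.658  0.561  1.218  1.89  -0.587  1.118 -0.492] [-0.02 -0.03  0.05 -0.05  0.03  0.04 -0.02]
turn [-0.02  0.04 -0.06] shift [0.06 0.01 2.5 ] yaw now 16.7 eef [ 0.5238 -0.1978  0.0769]
```

>>> {"method": "arm_command", "body": {
  "plan": [
    {"wx": 0, "wy": 0, "wz": 0, "tx": 0.03, "ty": 0, "tz": 0.8, "claw": 0.7},
    {"wx": 0, "wy": 0, "wz": 0, "tx": 0, "ty": 0, "tz": 0.7, "claw": 0.7},
    {"wx": 0, "wy": 0, "wz": 0, "tx": 0, "ty": 0, "tz": 0.5, "claw": 0.7},
    {"wx": 0, "wy": 0, "wz": 0, "tx": 0, "ty": 0, "tz": 0.4, "claw": 0.7},
    {"wx": 0, "wy": 0, "wz": 0, "tx": 0, "ty": 0, "tz": 0.07, "claw": 0.7},
    {"wx": 0, "wy": 0, "wz": 0, "tx": 0, "ty": 0, "tz": 0, "claw": 0.7},
    {"wx": 0, "wy": 0, "wz": 0, "tx": 0, "ty": 0, "tz": 0, "claw": 0.3},
    {"wx": 0, "wy": 0, "wz": 0, "tx": 0, "ty": 0, "tz": 0, "claw": 0.1},
    {"wx": 0, "wy": 0, "wz": 0, "tx": 0, "ty": 0, "tz": 0, "claw": 0},
    {"wx": 0, "wy": 0, "wz": 0, "tx": 0, "ty": 0, "tz": 0, "claw": 0},
    {"wx": 0, "wy": 0, "wz": 0, "tx": 0, "ty": 0, "tz": 0, "claw": 0}
  ]
}}

```text
clock: 50.0
eef_pos: [0.5276, -0.1971, 0.0061]
ee_rot: [0.0, 0.989, 0.146, 0.001]
ft_force: [-1.0, 1.1, 5.7]
width: 0.0245
finger_force: 59.0
```

```bash
python3 -c "
from h import *
s,e,T=tool(); print(e,s['qpos'].round(3))
go((.465,-.36,.13),17);go((.465,-.36,.13),45)"
```

```text
[ 0.52755431 -0.19707159  0.00608531] [-0.573  0.642  1.101  1.935 -0.688  1.001 -0.428]
turn [ 0.01 -0.01 -0.03] shift [-3.58  4.58 -4.13] yaw now 16.8 eef [ 0.5276 -0.1971  0.0061]
turn [ 0.01 -0.01 -4.7 ] shift [-5.31  2.37 -4.13] yaw now 16.8 eef [ 0.5276 -0.1971  0.0061]
```

>>> {"method": "arm_command", "body": {
  "plan": [
    {"wx": 0, "wy": 0, "wz": 0, "tx": 0, "ty": 0, "tz": -0.5, "claw": 0},
    {"wx": 0, "wy": 0, "wz": 0, "tx": 0, "ty": 0, "tz": -0.6, "claw": 0},
    {"wx": 0, "wy": 0, "wz": -0.94, "tx": 0, "ty": 0, "tz": -0.6, "claw": 0},
    {"wx": 0, "wy": 0, "wz": -0.94, "tx": 0, "ty": 0, "tz": -0.6, "claw": 0},
    {"wx": 0, "wy": 0, "wz": -0.94, "tx": 0, "ty": 0, "tz": -0.6, "claw": 0},
    {"wx": 0, "wy": 0, "wz": -0.94, "tx": 0, "ty": 0, "tz": -0.6, "claw": 0},
    {"wx": 0, "wy": 0, "wz": -0.94, "tx": 0, "ty": 0, "tz": -0.6, "claw": 0},
    {"wx": 0, "wy": 0, "wz": 0, "tx": -0.76, "ty": 0.34, "tz": 0, "claw": 0},
    {"wx": 0, "wy": 0, "wz": 0, "tx": -0.76, "ty": 0.34, "tz": 0, "claw": 0},
    {"wx": 0, "wy": 0, "wz": 0, "tx": -0.76, "ty": 0.34, "tz": 0, "claw": 0},
    {"wx": 0, "wy": 0, "wz": 0, "tx": -0.76, "ty": 0.34, "tz": 0, "claw": 0},
    {"wx": 0, "wy": 0, "wz": 0, "tx": -0.76, "ty": 0.34, "tz": 0, "claw": 0},
    {"wx": 0, "wy": 0, "wz": 0, "tx": -0.76, "ty": 0.34, "tz": 0, "claw": 0},
    {"wx": 0, "wy": 0, "wz": 0, "tx": -0.75, "ty": 0.33, "tz": 0, "claw": 0},
    {"wx": 0, "wy": 0, "wz": 0, "tx": 0, "ty": 0, "tz": 0, "claw": 0},
    {"wx": 0, "wy": 0, "wz": 0, "tx": 0, "ty": 0, "tz": 0, "claw": 0}
  ]
}}

```text
clock: 51.6
eef_pos: [0.4642, -0.3604, 0.1294]
ee_rot: [0.0, 0.924, 0.382, 0.0]
ft_force: [0.0, 0.8, -1.0]
width: 0.0242
finger_force: 59.2
```

```bash
python3 -c "
from h import *
s,e,T=tool(); print(e,s['qpos'].round(3),s['width']); go((.468,-.36,.06),45)"
```

```text
[ 0.46420289 -0.36039946  0.12939524] [-0.282  0.471  1.121  1.776 -0.457  1.186  0.187] 0.024150554360669766
turn [ 0.01 -0.   -0.02] shift [0.1  0.08 2.31] yaw now 44.9 eef [ 0.4642 -0.3604  0.1294]
```

>>> {"method": "arm_command", "body": {
  "plan": [
    {"wx": 0, "wy": 0, "wz": 0, "tx": 0.1, "ty": 0.08, "tz": 0.7, "claw": 0},
    {"wx": 0, "wy": 0, "wz": 0, "tx": 0, "ty": 0, "tz": 0.8, "claw": 0},
    {"wx": 0, "wy": 0, "wz": 0, "tx": 0, "ty": 0, "tz": 0.6, "claw": 0},
    {"wx": 0, "wy": 0, "wz": 0, "tx": 0, "ty": 0, "tz": 0, "claw": 0},
    {"wx": 0, "wy": 0, "wz": 0, "tx": 0, "ty": 0, "tz": 0, "claw": 0.5},
    {"wx": 0, "wy": 0, "wz": 0, "tx": 0, "ty": 0, "tz": 0, "claw": 0.5},
    {"wx": 0, "wy": 0, "wz": 0, "tx": 0, "ty": 0, "tz": 0, "claw": 0.5},
    {"wx": 0, "wy": 0, "wz": 0, "tx": 0, "ty": 0, "tz": -0.7, "claw": 0.5},
    {"wx": 0, "wy": 0, "wz": 0, "tx": 0, "ty": 0, "tz": -0.9, "claw": 0.5},
    {"wx": 0, "wy": 0, "wz": 0, "tx": 0, "ty": 0, "tz": -0.9, "claw": 0.5},
    {"wx": 0, "wy": 0, "wz": 0, "tx": 0, "ty": 0, "tz": 0, "claw": 0.5}
  ]
}}

```text
clock: 52.7
eef_pos: [0.4697, -0.3611, 0.1442]
ee_rot: [0.002, 0.924, 0.382, 0.002]
ft_force: [0.6, -0.4, -0.5]
width: 0.0424
finger_force: 0.0
```

```bash
python3 -c "
from h import *
s,e,T=tool(); print(s['width'],s['qpos'].round(2)); f=grab('wrist','w19'); blobs(grab('scene','s19'),(.41,.655),(-.235,.0))
# grey blobs in bin
h=cv2.cvtColor(f['img'],cv2.COLOR_RGB2HSV); reg=cv2.fillPoly(np.zeros(h.shape[:2],np.uint8),[np.array([proj(f,(a,b,.005)) for a,b in ((.42,-.42),(.42,-.30),(.55,-.30),(.55,-.42))]).round().astype(int)],1)
m=((h[...,1]<60)&(h[...,2]>70)&(reg>0)).astype(np.uint8); n,l,st,c=cv2.connectedComponentsWithStats(m)
for i in range(1,n):
  if st[i,4]>150: print(c[i].round(0),onz(f,*c[i],.02).round(3),st[i,4])
go((.4288,-.1187,.15),37)"
```

```text
0.042395887572297904 [-0.29  0.46  1.13  1.75 -0.45  1.21  0.18]
[242. 228.] ctr [ 0.4458 -0.0416] ang 121 L 0.067 W 0.050 brass 180 of 180
[209. 269.] ctr [ 0.4747 -0.2445] ang 179 L 0.108 W 0.013 brass 0 of 120
[315. 169.] [ 0.507 -0.364  0.02 ] 1905
[286. 230.] [ 0.454 -0.386  0.02 ] 1571
turn [ 0.01 -0.01  1.33] shift [ 3.77 -7.21 -0.3 ] yaw now 45.0 eef [ 0.4688 -0.3595  0.1409]
```

>>> {"method": "arm_command", "body": {
  "plan": [
    {"wx": 0, "wy": 0, "wz": 0.7, "tx": 0, "ty": 0, "tz": -0.5, "claw": 0.7},
    {"wx": 0, "wy": 0, "wz": 0.63, "tx": 0, "ty": 0, "tz": -0.5, "claw": 0.7},
    {"wx": 0, "wy": 0, "wz": 0, "tx": 0.47, "ty": -0.9, "tz": -0.1, "claw": 0.7},
    {"wx": 0, "wy": 0, "wz": 0, "tx": 0.47, "ty": -0.9, "tz": -0.1, "claw": 0.7},
    {"wx": 0, "wy": 0, "wz": 0, "tx": 0.47, "ty": -0.9, "tz": -0.1, "claw": 0.7},
    {"wx": 0, "wy": 0, "wz": 0, "tx": 0.47, "ty": -0.9, "tz": -0.1, "claw": 0.7},
    {"wx": 0, "wy": 0, "wz": 0, "tx": 0.47, "ty": -0.9, "tz": -0.1, "claw": 0.7},
    {"wx": 0, "wy": 0, "wz": 0, "tx": 0.47, "ty": -0.9, "tz": -0.1, "claw": 0.7},
    {"wx": 0, "wy": 0, "wz": 0, "tx": 0.47, "ty": -0.9, "tz": -0.1, "claw": 0.7},
    {"wx": 0, "wy": 0, "wz": 0, "tx": 0.47, "ty": -0.9, "tz": -0.1, "claw": 0.7},
    {"wx": 0, "wy": 0, "wz": 0, "tx": 0, "ty": 0, "tz": 0, "claw": 0.7},
    {"wx": 0, "wy": 0, "wz": 0, "tx": 0, "ty": 0, "tz": 0, "claw": 0.7}
  ]
}}

```text
clock: 54.0
eef_pos: [0.4287, -0.1303, 0.1935]
ee_rot: [-0.002, 0.948, 0.318, -0.002]
ft_force: [-0.4, -0.4, -0.0]
width: 0.06
finger_force: 0.0
```

```bash
python3 -c "
from h import *
f=grab('wrist','w20'); s,e,T=tool(); print(e,s['qpos'].round(2)); blobs(f,(.415,.655),(-.23,.0)); near(f,(.43,-.118),.045); blobs(grab('scene','s20'),(.41,.655),(-.235,.0));blobs(grab('top','t20'),(.41,.655),(-.235,.0))"
```

```text
[ 0.42867512 -0.13121332  0.19346064] [-0.96 -0.24  1.04  2.    0.21  1.27 -0.92]
[202. 107.] ctr [ 0.4394 -0.032 ] ang 104 L 0.051 W 0.048 brass 1138 of 1138
ctr [ 0.4327 -0.1467] ang 175.5 L 0.089 W 0.031 brass 0/2314 [296. 189.]
[242. 228.] ctr [ 0.4448 -0.0422] ang 121 L 0.067 W 0.047 brass 172 of 172
[209. 269.] ctr [ 0.4747 -0.244 ] ang 179 L 0.108 W 0.014 brass 0 of 136
[289. 245.] ctr [ 0.4357 -0.0332] ang -87 L 0.051 W 0.048 brass 146 of 154
[351. 246.] ctr [ 0.434  -0.2058] ang 85 L 0.057 W 0.052 brass 0 of 326
```

```bash
python3 -c "
import cv2,numpy as np
w=cv2.resize(cv2.imread('pics/w20.png'),(480,360)); t=cv2.resize(cv2.imread('pics/t20.png')[150:290,250:390],(320,320),interpolation=cv2.INTER_CUBIC)
s=cv2.resize(cv2.imread('pics/s20.png')[190:320,130:340],(388,240),interpolation=cv2.INTER_CUBIC)
o=np.zeros((600,800,3),np.uint8); o[:360,:480]=w; o[:320,480:]=t; o[360:,:388]=s; t1=cv2.resize(cv2.imread('pics/t20.png')[150:290,90:260],(291,240)); o[360:,400:691]=t1; cv2.imwrite('pics/c20.png',o)"
```

```text
(no output)
```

View pics/c20.png

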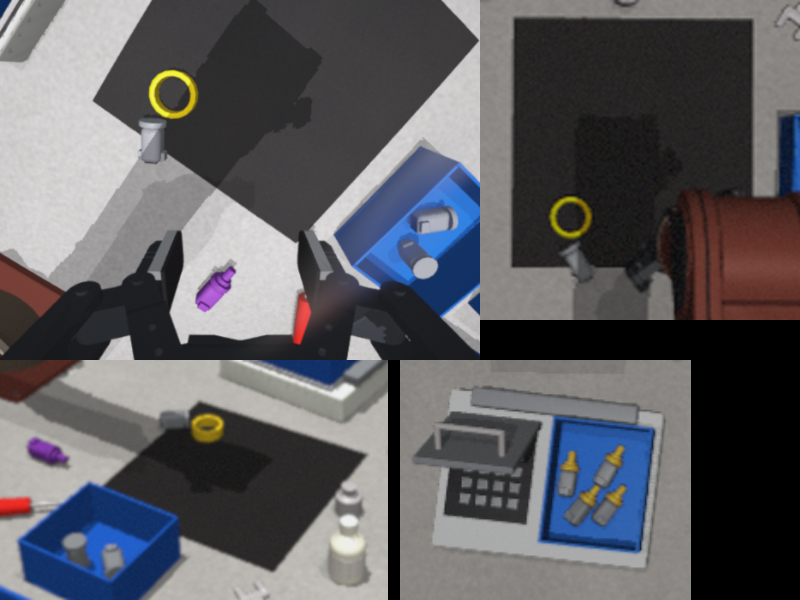

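The last housing has been knocked beside the tape: wrist panel about (152,118) collar end to (152,164) socket end, top panel about (575,262). All four sensors lie in the tray, two housings in the bin, and the screen still stands.

```bash
python3 -c "
from h import *
f=load('w20'); t=load('t20'); k=7/6
a=onz(f,152*k,119*k,.015); b=onz(f,152*k,163*k,.01); print('wrist collar',a,'socket',b, np.degrees(np.arctan2(*(a-b)[1::-1])))
for u,v in ((568,248),(583,279),(575,263)): print('top',onz(t,250+(u-480)*.4375,150+v*.4375,.015))
# finer: sample wrist crop grey
im=cv2.cvtColor(f['img'],cv2.COLOR_RGB2GRAY)
for r in range(126,204,5): print(r,im[r,150:206:2].tolist())
"
```

```text
wrist collar [ 0.40303944 -0.02887537  0.015     ] socket [ 0.35872416 -0.05484346  0.01      ] 30.36966370186515
top [ 0.39666241 -0.03189449  0.015     ]
top [ 0.35895338 -0.05044019  0.015     ]
top [ 0.37840722 -0.04055574  0.015     ]
126 [64, 65, 66, 65, 66, 65, 64, 65, 66, 65, 64, 66, 66, 65, 75, 178, 219, 226, 212, 147, 113, 110, 96, 52, 54, 55, 54, 46]
131 [65, 65, 67, 65, 65, 65, 66, 65, 65, 66, 66, 65, 65, 67, 66, 66, 76, 153, 208, 221, 225, 219, 209, 190, 131, 121, 119, 123]
136 [65, 65, 64, 65, 65, 65, 66, 65, 65, 56, 47, 47, 48, 48, 47, 46, 45, 46, 46, 52, 83, 142, 164, 162, 167, 170, 168, 169]
141 [66, 66, 65, 64, 67, 67, 108, 120, 100, 95, 92, 91, 91, 91, 92, 90, 91, 90, 91, 90, 90, 90, 62, 46, 45, 45, 46, 45]
146 [67, 64, 66, 64, 65, 66, 111, 163, 174, 181, 187, 195, 202, 206, 204, 194, 182, 172, 162, 122, 105, 88, 56, 44, 45, 45, 45, 44]
151 [208, 206, 176, 95, 65, 64, 64, 72, 144, 164, 169, 166, 164, 164, 164, 160, 144, 114, 87, 81, 75, 46, 43, 45, 45, 45, 45, 47]
156 [210, 211, 213, 214, 215, 207, 145, 111, 171, 187, 193, 197, 199, 204, 206, 199, 134, 123, 103, 81
[... 593 characters left out ...]
16, 212, 209, 202, 192, 164, 126, 133, 138, 138, 138, 138, 139, 136, 130, 121, 98, 137, 139, 80, 94, 152, 100, 47, 44, 45]
186 [215, 217, 220, 219, 219, 190, 161, 144, 116, 119, 125, 127, 129, 131, 133, 133, 127, 116, 96, 138, 138, 93, 154, 156, 159, 165, 165, 127]
191 [214, 216, 218, 211, 165, 160, 160, 163, 162, 157, 153, 152, 153, 153, 151, 134, 123, 158, 155, 151, 156, 160, 160, 160, 159, 162, 162, 163]
196 [211, 209, 165, 160, 163, 165, 166, 164, 161, 161, 161, 161, 161, 164, 164, 162, 160, 158, 157, 157, 157, 158, 161, 162, 163, 160, 159, 159]
201 [186, 157, 157, 159, 162, 164, 166, 166, 160, 157, 160, 163, 162, 166, 168, 165, 158, 153, 157, 161, 161, 158, 156, 160, 163, 166, 166, 163]
```

```bash
cat >> h.py <<'E'
def go2(p,yaw,tilt,up=0):
    """grip point p (0.015 behind TCP) with tool tilted so that the tips lean back along -tool x"""
    s,e,T=tool(); a=np.radians(yaw); x=np.array([np.cos(a),np.sin(a),0]); G=np.c_[x,np.cross([0,0,-1],x),[0,0,-1]]@R.from_euler('y',-tilt,degrees=True).as_matrix()
    q=np.array(p)+G@[0,0,.015]+[0,0,up]
    print('turn',(np.degrees(R.from_matrix(T.T@G).as_rotvec())/6).round(2),'shift',(G.T@(q-e)/.03).round(2),'per 30mm down',(G.T@[0,0,-1.]).round(3),'target TCP',q.round(4),'now',e.round(4))
E
python3 -c "
from h import *
go2((.3765,-.043,.015),29,15,.10)"
```

```text
turn [ 0.13 -2.46  1.31] shift [ 0.59 -3.43  3.05] per 30mm down [0.259 0.    0.966] target TCP [ 0.3731 -0.0449  0.1005] now [ 0.4287 -0.1317  0.1935]
```

>>> {"method": "arm_command", "body": {
  "plan": [
    {"wx": 0.04, "wy": -0.82, "wz": 0.44, "tx": 0, "ty": 0, "tz": 0, "claw": 0.55},
    {"wx": 0.04, "wy": -0.82, "wz": 0.44, "tx": 0, "ty": 0, "tz": 0, "claw": 0.55},
    {"wx": 0.04, "wy": -0.82, "wz": 0.43, "tx": 0, "ty": 0, "tz": 0, "claw": 0.55},
    {"wx": 0, "wy": 0, "wz": 0, "tx": 0.12, "ty": -0.69, "tz": 0.6, "claw": 0.55},
    {"wx": 0, "wy": 0, "wz": 0, "tx": 0.12, "ty": -0.69, "tz": 0.6, "claw": 0.55},
    {"wx": 0, "wy": 0, "wz": 0, "tx": 0.12, "ty": -0.69, "tz": 0.6, "claw": 0.55},
    {"wx": 0, "wy": 0, "wz": 0, "tx": 0.12, "ty": -0.69, "tz": 0.6, "claw": 0.55},
    {"wx": 0, "wy": 0, "wz": 0, "tx": 0.12, "ty": -0.69, "tz": 0.6, "claw": 0.55},
    {"wx": 0, "wy": 0, "wz": 0, "tx": 0, "ty": 0, "tz": 0, "claw": 0.55},
    {"wx": 0, "wy": 0, "wz": 0, "tx": 0, "ty": 0, "tz": 0, "claw": 0.55}
  ]
}}

```text
clock: 55.15
eef_pos: [0.3737, -0.0438, 0.1023]
ee_rot: [0.033, 0.96, 0.249, -0.126]
ft_force: [0.7, -0.4, 0.4]
width: 0.0468
finger_force: 0.0
```

```bash
python3 -c "
from h import *
go2((.3765,-.043,.015),29,15,.10); print(bot.sense()['qpos'].round(2))
f=grab('wrist','w21'); im=cv2.cvtColor(f['img'],cv2.COLOR_RGB2GRAY)
print('expect grip',proj(f,(.3765,-.043,.015)),'socket',proj(f,(.3588,-.0525,.015)),'collar',proj(f,(.40,-.030,.015)), 'TCPaxis', [proj(f,tool()[1]+tool()[2]@[0,0,z]).round(0).tolist() for z in (0,.05,.08)])
c=proj(f,(.3765,-.043,.015)).astype(int)
for r in range(c[1]-70,c[1]+75,9): print(r,im[r,c[0]-80:c[0]+81:6].tolist())"
```

```text
turn [ 0.02 -0.    0.01] shift [-0.02  0.02  0.07] per 30mm down [0.259 0.    0.966] target TCP [ 0.3731 -0.0449  0.1005] now [ 0.3737 -0.0438  0.1023]
[-1.16  0.07  1.11  2.11  0.06  1.23 -1.13]
expect grip [280.26779157 179.72742733] socket [279.8097454  204.42013338] collar [280.41872784 143.02588403] TCPaxis [[280.0, 272.0], [280.0, 233.0], [280.0, 216.0]]
109 [45, 46, 46, 45, 45, 46, 45, 46, 46, 45, 45, 47, 46, 136, 175, 118, 48, 46, 45, 45, 45, 45, 99, 113, 158, 216, 44]
118 [39, 42, 45, 45, 45, 45, 45, 47, 46, 46, 46, 63, 63, 65, 157, 176, 128, 128, 128, 127, 127, 126, 124, 176, 188, 46, 45]
127 [40, 38, 39, 38, 42, 45, 46, 46, 45, 45, 66, 55, 57, 48, 48, 60, 165, 176, 181, 183, 181, 178, 168, 62, 46, 46, 44]
136 [137, 137, 41, 39, 39, 40, 38, 38, 49, 61, 44, 101, 102, 102, 102, 103, 103, 99, 66, 63, 46, 46, 46, 65, 67, 66, 68]
145 [140, 140, 137, 142, 136, 45, 39, 39, 52, 60, 87, 98, 104, 105, 105, 104, 104, 128, 65, 67, 45, 47, 45, 67, 66, 67, 69]
154 [142, 140, 140, 138, 139, 199, 195, 139, 59, 59, 59, 147, 165, 175, 192, 174, 172, 75, 67, 65, 46, 66, 65, 66, 66, 66, 67]
16
[... 795 characters left out ...]

217 [202, 196, 200, 194, 199, 198, 196, 195, 195, 198, 199, 197, 213, 216, 218, 215, 215, 216, 217, 217, 213, 214, 210, 210, 214, 212, 213]
226 [198, 197, 199, 197, 198, 200, 199, 201, 199, 202, 209, 215, 210, 213, 211, 214, 217, 214, 215, 213, 216, 213, 215, 219, 212, 208, 208]
235 [197, 200, 200, 197, 200, 194, 213, 214, 217, 211, 214, 213, 214, 210, 211, 211, 211, 209, 211, 216, 214, 212, 213, 216, 212, 211, 211]
244 [200, 194, 198, 196, 199, 213, 216, 209, 214, 214, 216, 211, 214, 215, 215, 211, 208, 214, 217, 209, 211, 213, 214, 211, 212, 212, 212]
253 [201, 200, 195, 200, 210, 212, 220, 210, 213, 211, 214, 213, 210, 214, 214, 209, 214, 212, 213, 212, 209, 219, 212, 210, 210, 214, 211]
```

>>> {"method": "arm_command", "body": {
  "plan": [
    {"wx": 0, "wy": 0, "wz": 0, "tx": 0.2, "ty": 0.09, "tz": 0.8, "claw": 0.55},
    {"wx": 0, "wy": 0, "wz": 0, "tx": 0.23, "ty": 0, "tz": 0.85, "claw": 0.55},
    {"wx": 0, "wy": 0, "wz": 0, "tx": 0.2, "ty": 0, "tz": 0.75, "claw": 0.55},
    {"wx": 0, "wy": 0, "wz": 0, "tx": 0.13, "ty": 0, "tz": 0.5, "claw": 0.55},
    {"wx": 0, "wy": 0, "wz": 0, "tx": 0.1, "ty": 0, "tz": 0.4, "claw": 0.55},
    {"wx": 0, "wy": 0, "wz": 0, "tx": 0, "ty": 0, "tz": 0, "claw": 0.55},
    {"wx": 0, "wy": 0, "wz": 0, "tx": 0, "ty": 0, "tz": 0, "claw": 0.55}
  ]
}}

```text
clock: 55.9
eef_pos: [0.375, -0.0463, 0.0005]
ee_rot: [0.033, 0.96, 0.249, -0.125]
ft_force: [0.1, 0.8, 1.0]
width: 0.0468
finger_force: 0.0
```

```bash
python3 -c "
from h import *
go2((.3775,-.042,.015),29,15,0); s=bot.sense(); print(s['qpos'].round(2),s['ft_force'])"
```

```text
turn [ 0.01 -0.02  0.01] shift [ 0.01 -0.08 -0.  ] per 30mm down [0.259 0.    0.966] target TCP [ 0.3741 -0.0439  0.0005] now [ 0.375  -0.0463  0.0005]
[-0.98  0.36  1.01  2.19 -0.2   1.   -0.9 ] [0.09554395 0.80871137 0.99964082]
```

>>> {"method": "arm_command", "body": {
  "plan": [
    {"wx": 0, "wy": 0, "wz": 0, "tx": 0, "ty": 0, "tz": 0, "claw": 0.35},
    {"wx": 0, "wy": 0, "wz": 0, "tx": 0, "ty": 0, "tz": 0, "claw": 0.2},
    {"wx": 0, "wy": 0, "wz": 0, "tx": 0, "ty": 0, "tz": 0, "claw": 0},
    {"wx": 0, "wy": 0, "wz": 0, "tx": 0, "ty": 0, "tz": 0, "claw": 0},
    {"wx": 0, "wy": 0, "wz": 0, "tx": 0, "ty": 0, "tz": 0, "claw": 0},
    {"wx": 0, "wy": 0, "wz": 0, "tx": 0, "ty": 0, "tz": 0, "claw": 0}
  ]
}}

```text
clock: 56.5
eef_pos: [0.3754, -0.0456, 0.0009]
ee_rot: [0.033, 0.96, 0.25, -0.125]
ft_force: [-0.6, -1.1, 8.5]
width: 0.0258
finger_force: 58.5
```

>>> {"method": "arm_command", "body": {
  "plan": [
    {"wx": 0, "wy": 0, "wz": 0, "tx": -0.13, "ty": 0, "tz": -0.48, "claw": 0},
    {"wx": 0, "wy": 0, "wz": 0, "tx": -0.2, "ty": 0, "tz": -0.75, "claw": 0},
    {"wx": 0, "wy": 0, "wz": 0, "tx": -0.24, "ty": 0, "tz": -0.9, "claw": 0},
    {"wx": 0, "wy": 0, "wz": 0, "tx": -0.24, "ty": 0, "tz": -0.9, "claw": 0},
    {"wx": 0, "wy": 0, "wz": 0, "tx": -0.24, "ty": 0, "tz": -0.9, "claw": 0},
    {"wx": 0, "wy": 0, "wz": 0, "tx": -0.2, "ty": 0, "tz": -0.75, "claw": 0},
    {"wx": 0, "wy": 0, "wz": 0, "tx": 0, "ty": 0, "tz": 0, "claw": 0}
  ]
}}

```text
clock: 57.2
eef_pos: [0.3761, -0.0452, 0.1475]
ee_rot: [0.031, 0.96, 0.25, -0.123]
ft_force: [0.2, 0.1, -0.7]
width: 0.0256
finger_force: 59.0
```

```bash
python3 -c "
from h import *
go((.48,-.345,.145),45); s=bot.sense(); print(s['qpos'].round(2),s['width']); blobs(grab('top','t22'),(.36,.655),(-.235,.0))"
```

```text
turn [-0.35  2.41 -2.63] shift [-4.62  9.52  0.08] yaw now 29.2 eef [ 0.3761 -0.0452  0.1475]
[-1.26 -0.08  1.15  2.06  0.17  1.35 -1.23] 0.02555286915592216
[300. 249.] ctr [ 0.3992 -0.0915] ang 52 L 0.268 W 0.172 brass 0 of 2095
```

```bash
python3 -c "
from h import *
s,e,T=tool(); print((T.T@(np.array([.48,-.345,.155])-e)/.03).round(2))"
```

```text
[-1.85 10.43  0.16]
```

>>> {"method": "arm_command", "body": {
  "plan": [
    {"wx": 0, "wy": 0, "wz": 0, "tx": -0.16, "ty": 0.87, "tz": 0.01, "claw": 0},
    {"wx": 0, "wy": 0, "wz": 0, "tx": -0.16, "ty": 0.87, "tz": 0.01, "claw": 0},
    {"wx": 0, "wy": 0, "wz": 0, "tx": -0.16, "ty": 0.87, "tz": 0.01, "claw": 0},
    {"wx": 0, "wy": 0, "wz": 0, "tx": -0.16, "ty": 0.87, "tz": 0.01, "claw": 0},
    {"wx": 0, "wy": 0, "wz": 0, "tx": -0.16, "ty": 0.87, "tz": 0.01, "claw": 0},
    {"wx": 0, "wy": 0, "wz": 0, "tx": -0.16, "ty": 0.87, "tz": 0.01, "claw": 0},
    {"wx": 0, "wy": 0, "wz": 0, "tx": -0.16, "ty": 0.87, "tz": 0.01, "claw": 0},
    {"wx": 0, "wy": 0, "wz": 0, "tx": -0.16, "ty": 0.87, "tz": 0.01, "claw": 0},
    {"wx": 0, "wy": 0, "wz": 0, "tx": -0.16, "ty": 0.87, "tz": 0.01, "claw": 0},
    {"wx": 0, "wy": 0, "wz": 0, "tx": -0.16, "ty": 0.87, "tz": 0.01, "claw": 0},
    {"wx": 0, "wy": 0, "wz": 0, "tx": -0.16, "ty": 0.87, "tz": 0.01, "claw": 0},
    {"wx": 0, "wy": 0, "wz": 0, "tx": -0.16, "ty": 0.87, "tz": 0.01, "claw": 0},
    {"wx": -0.11, "wy": 0.8, "wz": -0.88, "tx": 0, "ty": 0, "tz": 0, "claw": 0},
    {"wx": -0.11, "wy": 0.8, "wz": -0.88, "tx": 0, "ty": 0, "tz": 0, "claw": 0},
    {"wx": -0.11, "wy": 0.8, "wz": -0.88, "tx": 0, "ty": 0, "tz": 0, "claw": 0},
    {"wx": 0, "wy": 0, "wz": 0, "tx": 0, "ty": 0, "tz": 0, "claw": 0},
    {"wx": 0, "wy": 0, "wz": 0, "tx": 0, "ty": 0, "tz": 0, "claw": 0}
  ]
}}

```text
clock: 58.95
eef_pos: [0.4769, -0.3469, 0.1561]
ee_rot: [0.0, 0.924, 0.381, -0.005]
ft_force: [0.0, -0.6, -0.4]
width: 0.0258
finger_force: 59.0
```

```bash
python3 -c "
from h import *
go((.484,-.348,.07),45); s=bot.sense(); print(s['qpos'].round(2),s['width'])"
```

```text
turn [-0.03  0.08 -0.03] shift [0.14 0.19 2.87] yaw now 44.8 eef [ 0.4769 -0.3469  0.1561]
[-0.23  0.38  0.97  1.73 -0.32  1.21  0.04] 0.025790545307100957
```

>>> {"method": "arm_command", "body": {
  "plan": [
    {"wx": 0, "wy": 0.08, "wz": 0, "tx": 0.14, "ty": 0.15, "tz": 0.7, "claw": 0},
    {"wx": 0, "wy": 0, "wz": 0, "tx": 0, "ty": 0, "tz": 0.9, "claw": 0},
    {"wx": 0, "wy": 0, "wz": 0, "tx": 0, "ty": 0, "tz": 0.8, "claw": 0},
    {"wx": 0, "wy": 0, "wz": 0, "tx": 0, "ty": 0, "tz": 0.3, "claw": 0},
    {"wx": 0, "wy": 0, "wz": 0, "tx": 0, "ty": 0, "tz": 0, "claw": 0},
    {"wx": 0, "wy": 0, "wz": 0, "tx": 0, "ty": 0, "tz": 0, "claw": 0.5},
    {"wx": 0, "wy": 0, "wz": 0, "tx": 0, "ty": 0, "tz": 0, "claw": 0.5},
    {"wx": 0, "wy": 0, "wz": 0, "tx": 0, "ty": 0, "tz": 0, "claw": 0.5},
    {"wx": 0, "wy": 0, "wz": 0, "tx": 0, "ty": 0, "tz": -0.7, "claw": 0.5},
    {"wx": 0, "wy": 0, "wz": 0, "tx": 0, "ty": 0, "tz": -0.9, "claw": 0.5},
    {"wx": 0, "wy": 0, "wz": 0, "tx": 0, "ty": 0, "tz": -0.9, "claw": 0.5},
    {"wx": 0, "wy": 0, "wz": 0, "tx": 0, "ty": 0, "tz": -0.9, "claw": 0.5},
    {"wx": 0, "wy": 0, "wz": 0, "tx": 0, "ty": 0, "tz": -0.9, "claw": 0.5},
    {"wx": 0, "wy": 0, "wz": 0, "tx": 0, "ty": 0, "tz": 0, "claw": 0.5}
  ]
}}

```text
clock: 60.35
eef_pos: [0.4847, -0.3489, 0.2089]
ee_rot: [0.001, 0.924, 0.383, 0.002]
ft_force: [0.8, -0.2, 0.8]
width: 0.0427
finger_force: 0.0
```

```bash
python3 -c "
from h import *
s,e,T=tool(); print(e,s['width'],s['qpos'].round(2)); f=grab('wrist','w23')
h=cv2.cvtColor(f['img'],cv2.COLOR_RGB2HSV); reg=cv2.fillPoly(np.zeros(h.shape[:2],np.uint8),[np.array([proj(f,(a,b,.005)) for a,b in ((.42,-.42),(.42,-.30),(.55,-.30),(.55,-.42))]).round().astype(int)],1)
m=((h[...,1]<60)&(h[...,2]>70)&(reg>0)).astype(np.uint8); n,l,st,c=cv2.connectedComponentsWithStats(m)
for i in range(1,n):
  if st[i,4]>150: print(c[i].round(0),onz(f,*c[i],.02).round(3),st[i,4])
t=grab('top','t23'); blobs(t,(.41,.655),(-.235,.0)); brassy(t)
# bar in top view: standing screen
g=cv2.cvtColor(t['img'],cv2.COLOR_RGB2GRAY)
cs=np.array([[127,0]]); print(g[170:215,130].tolist()); g9=cv2.cvtColor(load('t20')['img'],cv2.COLOR_RGB2GRAY); print(np.abs(g[160:290,90:250].astype(int)-g9[160:290,90:250]).mean())
go((.578,.355,.28),84.3)"
```

```text
[ 0.48472028 -0.34889923  0.20891019] 0.04273457115745844 [-0.24  0.34  1.    1.66 -0.3   1.3   0.02]
[241. 181.] [ 0.457 -0.324  0.02 ] 1186
[306. 175.] [ 0.507 -0.364  0.02 ] 1221
[283. 223.] [ 0.455 -0.383  0.02 ] 956
[289. 244.] ctr [ 0.4358 -0.0333] ang -87 L 0.051 W 0.048 brass 145 of 145
brass in tray [0.54  0.166 0.075] 66
brass in tray [0.529 0.236 0.075] 63
brass in tray [0.479 0.204 0.075] 69
brass in tray [0.479 0.164 0.075] 63
[175, 174, 176, 175, 176, 176, 176, 175, 176, 177, 176, 85, 71, 75, 59, 60, 61, 59, 87, 138, 157, 139, 74, 70, 73, 63, 66, 72, 75, 74, 74, 74, 74, 72, 77, 74, 73, 76, 74, 73, 111, 113, 110, 104, 120]
4.508173076923077
turn [-0.   -0.02 -6.54] shift [23.61  0.8  -2.49] yaw now 45.0 eef [ 0.4837 -0.3474  0.2054]
```

>>> {"method": "arm_command", "body": {
  "plan": [
    {"wx": 0, "wy": 0, "wz": -0.94, "tx": 0, "ty": 0, "tz": -0.36, "claw": 0.4},
    {"wx": 0, "wy": 0, "wz": -0.94, "tx": 0, "ty": 0, "tz": -0.36, "claw": 0.4},
    {"wx": 0, "wy": 0, "wz": -0.94, "tx": 0, "ty": 0, "tz": -0.36, "claw": 0.4},
    {"wx": 0, "wy": 0, "wz": -0.94, "tx": 0, "ty": 0, "tz": -0.36, "claw": 0.4},
    {"wx": 0, "wy": 0, "wz": -0.94, "tx": 0, "ty": 0, "tz": -0.36, "claw": 0.4},
    {"wx": 0, "wy": 0, "wz": -0.94, "tx": 0, "ty": 0, "tz": -0.36, "claw": 0.4},
    {"wx": 0, "wy": 0, "wz": -0.9, "tx": 0, "ty": 0, "tz": -0.36, "claw": 0.4},
    {"wx": 0, "wy": 0, "wz": 0, "tx": 0.9, "ty": 0.03, "tz": 0, "claw": 0.4},
    {"wx": 0, "wy": 0, "wz": 0, "tx": 0.9, "ty": 0.03, "tz": 0, "claw": 0.4},
    {"wx": 0, "wy": 0, "wz": 0, "tx": 0.9, "ty": 0.03, "tz": 0, "claw": 0.4},
    {"wx": 0, "wy": 0, "wz": 0, "tx": 0.9, "ty": 0.03, "tz": 0, "claw": 0.4},
    {"wx": 0, "wy": 0, "wz": 0, "tx": 0.9, "ty": 0.03, "tz": 0, "claw": 0.4},
    {"wx": 0, "wy": 0, "wz": 0, "tx": 0.9, "ty": 0.03, "tz": 0, "claw": 0.4},
    {"wx": 0, "wy": 0, "wz": 0, "tx": 0.9, "ty": 0.03, "tz": 0, "claw": 0.4},
    {"wx": 0, "wy": 0, "wz": 0, "tx": 0.9, "ty": 0.03, "tz": 0, "claw": 0.4},
    {"wx": 0, "wy": 0, "wz": 0, "tx": 0.9, "ty": 0.03, "tz": 0, "claw": 0.4},
    {"wx": 0, "wy": 0, "wz": 0, "tx": 0.9, "ty": 0.03, "tz": 0, "claw": 0.4},
    {"wx": 0, "wy": 0, "wz": 0, "tx": 0.9, "ty": 0.03, "tz": 0, "claw": 0.4},
    {"wx": 0, "wy": 0, "wz": 0, "tx": 0.9, "ty": 0.03, "tz": 0, "claw": 0.4},
    {"wx": 0, "wy": 0, "wz": 0, "tx": 0.9, "ty": 0.03, "tz": 0, "claw": 0.4}
  ]
}}

```text
clock: 62.45
eef_pos: [0.5295, 0.0018, 0.2801]
ee_rot: [-0.002, 0.741, 0.671, -0.0]
ft_force: [0.3, -0.5, 0.2]
width: 0.0344
finger_force: 0.0
```

```bash
python3 -c "
from h import *
go((.574,.3566,.27),84.3); print(bot.sense()['qpos'].round(2))"
```

```text
turn [-0.02 -0.02 -0.  ] shift [11.91  0.3   0.34] yaw now 84.3 eef [0.5295 0.0018 0.2801]
[-0.67  0.05  0.62  1.69 -0.03  1.41 -0.15]
```

>>> {"method": "arm_command", "body": {
  "plan": [
    {"wx": 0, "wy": 0, "wz": 0, "tx": 0.85, "ty": 0.02, "tz": 0, "claw": 0.28},
    {"wx": 0, "wy": 0, "wz": 0, "tx": 0.85, "ty": 0.02, "tz": 0, "claw": 0.28},
    {"wx": 0, "wy": 0, "wz": 0, "tx": 0.85, "ty": 0.02, "tz": 0, "claw": 0.28},
    {"wx": 0, "wy": 0, "wz": 0, "tx": 0.85, "ty": 0.02, "tz": 0, "claw": 0.28},
    {"wx": 0, "wy": 0, "wz": 0, "tx": 0.85, "ty": 0.02, "tz": 0, "claw": 0.28},
    {"wx": 0, "wy": 0, "wz": 0, "tx": 0.85, "ty": 0.02, "tz": 0, "claw": 0.28},
    {"wx": 0, "wy": 0, "wz": 0, "tx": 0.85, "ty": 0.02, "tz": 0, "claw": 0.28},
    {"wx": 0, "wy": 0, "wz": 0, "tx": 0.85, "ty": 0.02, "tz": 0, "claw": 0.28},
    {"wx": 0, "wy": 0, "wz": 0, "tx": 0.85, "ty": 0.02, "tz": 0, "claw": 0.28},
    {"wx": 0, "wy": 0, "wz": 0, "tx": 0.85, "ty": 0.02, "tz": 0, "claw": 0.28},
    {"wx": 0, "wy": 0, "wz": 0, "tx": 0.85, "ty": 0.02, "tz": 0, "claw": 0.28},
    {"wx": 0, "wy": 0, "wz": 0, "tx": 0.85, "ty": 0.02, "tz": 0, "claw": 0.28},
    {"wx": 0, "wy": 0, "wz": 0, "tx": 0.85, "ty": 0.02, "tz": 0, "claw": 0.28},
    {"wx": 0, "wy": 0, "wz": 0, "tx": 0.85, "ty": 0.02, "tz": 0, "claw": 0.28},
    {"wx": 0, "wy": 0, "wz": 0, "tx": 0, "ty": 0, "tz": 0, "claw": 0.28},
    {"wx": 0, "wy": 0, "wz": 0, "tx": 0, "ty": 0, "tz": 0, "claw": 0.28},
    {"wx": 0, "wy": 0, "wz": 0, "tx": 0, "ty": 0, "tz": 0, "claw": 0.28}
  ]
}}

```text
clock: 64.15
eef_pos: [0.574, 0.3537, 0.2814]
ee_rot: [-0.001, 0.742, 0.671, -0.0]
ft_force: [-0.3, -0.5, 0.1]
width: 0.0238
finger_force: 0.0
```

```bash
python3 - <<'E'
from h import *
go((.574,.3566,.1655),84.3)
f=grab('wrist','w24'); im=cv2.cvtColor(f['img'],cv2.COLOR_RGB2GRAY); w9=load('w9'); print(w9['xyz'],f['xyz'])
b=(.574,.3566,.188); c=proj(f,b); print(c); 
for dr in (-35,-20,0): print(int(c[1])+dr, im[int(c[1])+dr,int(c[0])-30:int(c[0])+31:2].tolist())
E
```

```text
turn [-0.02 -0.01 -0.01] shift [ 0.09 -0.01  3.86] yaw now 84.2 eef [0.574  0.3537 0.2814]
[0.58183121 0.43917901 0.41737378] [0.58314126 0.4353662  0.43318083]
[279.12048748 206.09565117]
171 [107, 106, 106, 106, 105, 105, 99, 90, 91, 91, 92, 104, 110, 146, 162, 170, 171, 162, 147, 119, 106, 106, 105, 105, 105, 105, 105, 106, 104, 113, 217]
186 [91, 92, 92, 93, 90, 91, 91, 91, 91, 91, 91, 91, 106, 147, 163, 170, 171, 161, 145, 113, 105, 106, 106, 105, 105, 105, 105, 105, 101, 154, 219]
206 [92, 91, 92, 92, 92, 91, 91, 90, 90, 91, 96, 105, 108, 133, 145, 149, 147, 138, 122, 105, 106, 106, 106, 106, 106, 106, 106, 106, 93, 183, 239]
```

>>> {"method": "arm_command", "body": {
  "plan": [
    {"wx": 0, "wy": 0, "wz": 0, "tx": 0.09, "ty": 0.01, "tz": 0.7, "claw": 0.28},
    {"wx": 0, "wy": 0, "wz": 0, "tx": 0, "ty": 0, "tz": 0.8, "claw": 0.28},
    {"wx": 0, "wy": 0, "wz": 0, "tx": 0, "ty": 0, "tz": 0.8, "claw": 0.28},
    {"wx": 0, "wy": 0, "wz": 0, "tx": 0, "ty": 0, "tz": 0.5, "claw": 0.28},
    {"wx": 0, "wy": 0, "wz": 0, "tx": 0, "ty": 0, "tz": 0.4, "claw": 0.28},
    {"wx": 0, "wy": 0, "wz": 0, "tx": 0, "ty": 0, "tz": 0.4, "claw": 0.28},
    {"wx": 0, "wy": 0, "wz": 0, "tx": 0, "ty": 0, "tz": 0.2, "claw": 0.28},
    {"wx": 0, "wy": 0, "wz": 0, "tx": 0, "ty": 0, "tz": 0, "claw": 0.28},
    {"wx": 0, "wy": 0, "wz": 0, "tx": 0, "ty": 0, "tz": 0, "claw": 0.28}
  ]
}}

```text
clock: 65.1
eef_pos: [0.5747, 0.3581, 0.1686]
ee_rot: [-0.001, 0.741, 0.671, 0.001]
ft_force: [0.8, -0.2, 0.6]
width: 0.0236
finger_force: 0.0
```

>>> {"method": "arm_command", "body": {
  "plan": [
    {"wx": 0, "wy": 0, "wz": 0, "tx": 0, "ty": 0, "tz": 0, "claw": 0.15},
    {"wx": 0, "wy": 0, "wz": 0, "tx": 0, "ty": 0, "tz": 0, "claw": 0},
    {"wx": 0, "wy": 0, "wz": 0, "tx": 0, "ty": 0, "tz": 0, "claw": 0},
    {"wx": 0, "wy": 0, "wz": 0, "tx": 0, "ty": 0, "tz": 0, "claw": 0},
    {"wx": 0, "wy": 0, "wz": 0, "tx": 0, "ty": 0, "tz": 0, "claw": 0}
  ]
}}

```text
clock: 65.6
eef_pos: [0.5747, 0.3582, 0.1689]
ee_rot: [-0.001, 0.741, 0.671, 0.001]
ft_force: [-1.3, -0.8, 6.4]
width: 0.0073
finger_force: 58.8
```

```bash
python3 - <<'E'
import numpy as np
r=np.hypot(.125,.049); a0=np.arctan2(.049,.125); th=np.radians(np.r_[np.linspace(61,11,19),np.linspace(11,0,6)[1:]]); P=np.c_[-r*np.cos(a0+th),r*np.sin(a0+th)]; d=np.diff(P,axis=0)/.03
print([('%.2f %.2f'%(x[0],-x[1])) for x in d])
E
```

```text
['-0.21 0.03', '-0.21 0.04', '-0.21 0.05', '-0.21 0.06', '-0.20 0.07', '-0.20 0.08', '-0.20 0.09', '-0.19 0.10', '-0.19 0.11', '-0.18 0.12', '-0.17 0.13', '-0.17 0.14', '-0.16 0.15', '-0.15 0.15', '-0.15 0.16', '-0.14 0.17', '-0.13 0.17', '-0.12 0.18', '-0.09 0.15', '-0.08 0.15', '-0.08 0.15', '-0.07 0.16', '-0.07 0.16']
```

>>> {"method": "arm_command", "body": {
  "plan": [
    {"wx": 0, "wy": 0, "wz": 0, "tx": 0, "ty": -0.21, "tz": 0.03, "claw": 0},
    {"wx": 0, "wy": 0, "wz": 0, "tx": 0, "ty": -0.21, "tz": 0.04, "claw": 0},
    {"wx": 0, "wy": 0, "wz": 0, "tx": 0, "ty": -0.21, "tz": 0.05, "claw": 0},
    {"wx": 0, "wy": 0, "wz": 0, "tx": 0, "ty": -0.21, "tz": 0.06, "claw": 0},
    {"wx": 0, "wy": 0, "wz": 0, "tx": 0, "ty": -0.2, "tz": 0.07, "claw": 0},
    {"wx": 0, "wy": 0, "wz": 0, "tx": 0, "ty": -0.2, "tz": 0.08, "claw": 0},
    {"wx": 0, "wy": 0, "wz": 0, "tx": 0, "ty": -0.2, "tz": 0.09, "claw": 0},
    {"wx": 0, "wy": 0, "wz": 0, "tx": 0, "ty": -0.19, "tz": 0.1, "claw": 0},
    {"wx": 0, "wy": 0, "wz": 0, "tx": 0, "ty": -0.19, "tz": 0.11, "claw": 0},
    {"wx": 0, "wy": 0, "wz": 0, "tx": 0, "ty": 0, "tz": 0, "claw": 0}
  ]
}}

```text
clock: 66.6
eef_pos: [0.5183, 0.364, 0.1482]
ee_rot: [-0.002, 0.741, 0.671, -0.0]
ft_force: [0.1, 3.3, 0.6]
width: 0.0078
finger_force: 60.0
```

>>> {"method": "arm_command", "body": {
  "plan": [
    {"wx": 0, "wy": 0, "wz": 0, "tx": 0, "ty": -0.18, "tz": 0.12, "claw": 0},
    {"wx": 0, "wy": 0, "wz": 0, "tx": 0, "ty": -0.17, "tz": 0.13, "claw": 0},
    {"wx": 0, "wy": 0, "wz": 0, "tx": 0, "ty": -0.17, "tz": 0.14, "claw": 0},
    {"wx": 0, "wy": 0, "wz": 0, "tx": 0, "ty": -0.16, "tz": 0.15, "claw": 0},
    {"wx": 0, "wy": 0, "wz": 0, "tx": 0, "ty": -0.15, "tz": 0.15, "claw": 0},
    {"wx": 0, "wy": 0, "wz": 0, "tx": 0, "ty": -0.15, "tz": 0.16, "claw": 0},
    {"wx": 0, "wy": 0, "wz": 0, "tx": 0, "ty": -0.14, "tz": 0.17, "claw": 0},
    {"wx": 0, "wy": 0, "wz": 0, "tx": 0, "ty": -0.13, "tz": 0.17, "claw": 0},
    {"wx": 0, "wy": 0, "wz": 0, "tx": 0, "ty": -0.12, "tz": 0.18, "claw": 0},
    {"wx": 0, "wy": 0, "wz": 0, "tx": 0, "ty": 0, "tz": 0, "claw": 0}
  ]
}}

```text
clock: 67.6
eef_pos: [0.4786, 0.3683, 0.1069]
ee_rot: [-0.001, 0.741, 0.671, 0.001]
ft_force: [6.1, 7.9, -6.4]
width: 0.0076
finger_force: 61.0
```

>>> {"method": "arm_command", "body": {
  "plan": [
    {"wx": 0, "wy": 0, "wz": 0, "tx": 0, "ty": -0.09, "tz": 0.15, "claw": 0},
    {"wx": 0, "wy": 0, "wz": 0, "tx": 0, "ty": -0.08, "tz": 0.15, "claw": 0},
    {"wx": 0, "wy": 0, "wz": 0, "tx": 0, "ty": 0, "tz": 0, "claw": 0},
    {"wx": 0, "wy": 0, "wz": 0, "tx": 0, "ty": 0, "tz": 0, "claw": 0}
  ]
}}

```text
clock: 68.0
eef_pos: [0.4734, 0.3689, 0.0985]
ee_rot: [-0.001, 0.741, 0.671, 0.001]
ft_force: [2.8, 5.8, -0.2]
width: 0.0075
finger_force: 60.9
```

>>> {"method": "arm_command", "body": {
  "plan": [
    {"wx": 0, "wy": 0, "wz": 0, "tx": 0, "ty": -0.07, "tz": 0.15, "claw": 0},
    {"wx": 0, "wy": 0, "wz": 0, "tx": 0, "ty": -0.06, "tz": 0.15, "claw": 0},
    {"wx": 0, "wy": 0, "wz": 0, "tx": 0, "ty": 0, "tz": 0, "claw": 0},
    {"wx": 0, "wy": 0, "wz": 0, "tx": 0, "ty": 0, "tz": 0, "claw": 0}
  ]
}}

```text
clock: 68.4
eef_pos: [0.4689, 0.3693, 0.089]
ee_rot: [-0.002, 0.741, 0.671, 0.0]
ft_force: [0.7, 5.9, -2.2]
width: 0.0071
finger_force: 60.8
```

>>> {"method": "arm_command", "body": {
  "plan": [
    {"wx": 0, "wy": 0, "wz": 0, "tx": 0, "ty": -0.05, "tz": 0.12, "claw": 0},
    {"wx": 0, "wy": 0, "wz": 0, "tx": 0, "ty": -0.03, "tz": 0.1, "claw": 0},
    {"wx": 0, "wy": 0, "wz": 0, "tx": 0, "ty": 0, "tz": 0, "claw": 0},
    {"wx": 0, "wy": 0, "wz": 0, "tx": 0, "ty": 0, "tz": 0, "claw": 0}
  ]
}}

```text
clock: 68.8
eef_pos: [0.4668, 0.3694, 0.0834]
ee_rot: [-0.002, 0.741, 0.671, 0.0]
ft_force: [-2.2, 4.4, 6.9]
width: 0.0072
finger_force: 62.6
```

>>> {"method": "arm_command", "body": {
  "plan": [
    {"wx": 0, "wy": 0, "wz": 0, "tx": 0, "ty": -0.02, "tz": 0.07, "claw": 0},
    {"wx": 0, "wy": 0, "wz": 0, "tx": 0, "ty": 0, "tz": 0, "claw": 0},
    {"wx": 0, "wy": 0, "wz": 0, "tx": 0, "ty": 0, "tz": 0, "claw": 0}
  ]
}}

```text
clock: 69.1
eef_pos: [0.4668, 0.3695, 0.0831]
ee_rot: [-0.002, 0.741, 0.671, 0.001]
ft_force: [-5.4, -0.4, 23.8]
width: 0.0072
finger_force: 64.4
```

The force has risen to 24 N with no further travel, so the screen is on its stop. Letting go.

>>> {"method": "arm_command", "body": {
  "plan": [
    {"wx": 0, "wy": 0, "wz": 0, "tx": 0, "ty": 0, "tz": -0.05, "claw": 0},
    {"wx": 0, "wy": 0, "wz": 0, "tx": 0, "ty": 0, "tz": 0, "claw": 0.4},
    {"wx": 0, "wy": 0, "wz": 0, "tx": 0, "ty": 0, "tz": 0, "claw": 0.4},
    {"wx": 0, "wy": 0, "wz": 0, "tx": 0, "ty": 0, "tz": 0, "claw": 0.4},
    {"wx": 0, "wy": 0, "wz": 0, "tx": 0, "ty": 0, "tz": 0, "claw": 0.4},
    {"wx": 0, "wy": 0, "wz": 0, "tx": 0, "ty": 0, "tz": -0.3, "claw": 0.4},
    {"wx": 0, "wy": 0, "wz": 0, "tx": 0, "ty": 0, "tz": -0.6, "claw": 0.4},
    {"wx": 0, "wy": 0, "wz": 0, "tx": 0, "ty": 0, "tz": -0.9, "claw": 0.4},
    {"wx": 0, "wy": 0, "wz": 0, "tx": 0, "ty": 0, "tz": -0.9, "claw": 0.4},
    {"wx": 0, "wy": 0, "wz": 0, "tx": 0, "ty": 0, "tz": -0.9, "claw": 0.4},
    {"wx": 0, "wy": 0, "wz": 0, "tx": 0, "ty": 0, "tz": -0.9, "claw": 0.4},
    {"wx": 0, "wy": 0, "wz": 0, "tx": 0, "ty": 0, "tz": 0, "claw": 0.4},
    {"wx": 0, "wy": 0, "wz": 0, "tx": 0, "ty": 0, "tz": 0, "claw": 0.4}
  ]
}}

```text
clock: 70.4
eef_pos: [0.4675, 0.3686, 0.2187]
ee_rot: [-0.001, 0.741, 0.671, 0.001]
ft_force: [0.7, -0.1, -0.6]
width: 0.0343
finger_force: 0.0
```

```bash
python3 - <<'E'
from h import *
s,e,T=tool(); print(e,s['ft_force'],s['width'])
f=grab('wrist','w25'); t=grab('top','t25'); sc=grab('scene','s25'); im=cv2.cvtColor(f['img'],cv2.COLOR_RGB2GRAY)
# where the bar is seen, against its place for screen angles 0/4/8 deg (hinge .5915,.3556,.055; yaw -5.7)
h=np.array([.5915,.3556,.055]); u=np.array([np.cos(np.radians(-5.7)),np.sin(np.radians(-5.7)),0])
gs=cv2.cvtColor(sc['img'],cv2.COLOR_RGB2GRAY)
for th in (0,4,8):
    a=np.arctan2(.049,.125)+np.radians(th); b=h-.1343*np.cos(a)*u+[0,0,.1343*np.sin(a)]; c=proj(f,b); print(th,b.round(4),'wrist',c.round(1),'scene',proj(sc,b).round(1),'top',proj(t,b).round(1))
r=int(c[1]); print(r,im[r,255:305].tolist())
print('scene col314',gs[132:160,314].tolist(),'initially',cv2.cvtColor(load('scene0')['img'],cv2.COLOR_RGB2GRAY)[132:160,314].tolist())
brassy(t); brassy(f)
E
```

```text
[0.46748723 0.3686044  0.21873071] [ 0.72822399 -0.12375377 -0.63999044] 0.03427929098040723
0 [0.4671 0.368  0.104 ] wrist [279.  202.3] scene [311.7 147.5] top [135.5 233.2]
4 [0.4708 0.3676 0.1126] wrist [283.8 205.6] scene [312.7 145.5] top [134.7 231.8]
8 [0.4751 0.3672 0.1209] wrist [289.7 209. ] scene [313.9 143.6] top [133.9 230.2]
208 [122, 122, 122, 122, 122, 122, 121, 114, 106, 105, 104, 103, 103, 103, 103, 104, 103, 96, 96, 108, 116, 120, 124, 127, 128, 129, 128, 124, 117, 106, 101, 111, 121, 121, 121, 121, 121, 121, 122, 121, 121, 122, 121, 121, 121, 121, 122, 121, 122, 121]
scene col314 [44, 45, 44, 44, 45, 45, 47, 46, 43, 47, 48, 64, 91, 106, 101, 95, 116, 137, 143, 134, 117, 89, 83, 90, 91, 89, 90, 88] initially [42, 45, 45, 44, 45, 45, 44, 52, 84, 132, 158, 147, 121, 120, 136, 141, 136, 132, 131, 135, 124, 104, 99, 114, 133, 141, 140, 126]
brass in tray [0.54  0.166 0.075] 65
brass in tray [0.529 0.236 0.075] 63
brass in tray [0.479 0.204 0.075] 69
brass in tray [0.479 0.164 0.075] 64
brass in tray [0.483 0.204 0.075] 468
brass in tray [0.483 0.164 0.075] 416
```

```bash
python3 -c "
from h import *
print(bot.sign_off())"
```

```text
the job is handed in; nothing more can be done
None
```

I raised the screen to about 61° and let it stand, put all four loose sensors in the tray and all three bare housings in the bin, then folded the screen flat onto its stop and handed the job in at about 70 s.

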